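# Set up the two-tier table stand and lock it

### The arm

A 6-joint arm with a two-finger parallel gripper is mounted at the origin on a cart in front of the work surface, level with it; the furniture and walls round the work are solid. World frame = base frame: x ahead of the robot, y to its left, z up, the work surface at z = 0. Lengths are in m, angles in degrees, forces in N, time in s.
With the tool pointing down it reaches from about 0.4 to 0.825 m from the base axis. Payload 7 kg.
Tool frame: the origin (TCP) lies midway between the tips of the shut fingers; the grasp point (between the pads) lies 19 mm behind it (r.grasp_offset is the distance from the TCP to the grasp point, in m); z points along the fingers, x is the direction in which the jaws open and shut, and the axes are right-handed (so a half turn about z gives the same grasp; the last joint's range is limited). The gripper opens to 88 mm and grips with 3 to 60 N. Pads are 19 mm wide; open, the fingers measure 130 mm over their backs; the gripper's body (78 mm by 193 mm) begins 47 mm behind the grasp point.
Start: joints at [92.653, 20.546, 0.682, 0, -70.136, -16.507], TCP at [0.162, 0.655, 0.227] pointing down, gripper open.
Joint ranges: [-176.03, 176.03], [-82.01, 121.73], [-58.28, 71.71], [-173.87, 95.51], [-174.79, -0.11], [-173.66, 173.66]. Speed limits (degrees/s): [136.94, 136.94, 172.46, 180, 180, 180].

### API

Orientations are given as [roll, pitch, yaw] about the fixed x, y, z axes, in that order (R = Rz(yaw) Ry(pitch) Rx(roll)).
In Python, from plant import r gives the robot as it stands.
- The arm moves only by the tool step_arm, never from a script. Its argument "deltas" is a list of rows, each a list of 7 numbers: the turn, a rotation vector about the tool's x, y, z in rad, then the shift along the tool's x, y, z in mm, then the opening, from -1 (shut) to 1 (fully open), so that 0 is half open. In form: [[ax, ay, az, x, y, z, grip], ...]. A call has 1 to 10 rows; each row shifts and turns the pose as measured when the row begins, along the tool's axes as they then stand; what a row does not reach is not made up. A row lasts 1/10 s, in which the tool goes at most 50 mm and 8.59 degrees, less where a joint would pass 70% of its speed; a pose out of reach is approached as far as the arm can. A call with a gripper value outside its range is refused whole. The fingers move at their own pace and stop on an object; "squeeze" is the grip in N (left out, the last holds). Time passes only in rows, so rows that do not move let the fingers close. It gives the time, the measured TCP pose, the force and the opening at its end, in the units of the state.
- r.get_state(): the state, without advancing time (a new reading comes with each control period).
- r.capture(name): name is "scene" or "top"; returns the picture (480x640x3 uint8, red, green, blue); there is no depth.
- r.camera_info(name): a dict with "vertical_fov" (degrees; the focal length in pixels is half the picture's height over the tangent of half this angle, whatever the lens; pixels are square), "cx", "cy" (the principal point, pixels), "view" (4x4, takes a point from world to camera coordinates). Camera axes: x right, y down, z forward; pixel columns grow to the right and rows downward; lengths in m; the calibration is good to about 2 mm. A picture is of the moment at which its call begins. camera_info takes no time and is no camera call.
- r.close_job(): hands the job in, once; it reports no verdict.
The state is a dict: "time_s": time; "joints": joint angles; "qd": joint speeds; "joint_torque": joint torques, N m; "tcp_pos": TCP position; "eef_rot": TCP orientation; "contact_force": force on the tool from outside, world axes, zero at the start; "moment": the same for the moment, N m; "gripper_width": finger opening in m.
Only numpy, scipy, OpenCV 4.12 (cv2) and the standard library are available. Lean on these libraries where they do the work, as an engineer would, in place of code of your own. Each camera call takes 0.05 s, during which the arm holds its last target.

### The job

Set up the two-tier stand: turn its clamp aside, lower the larger tray over the four posts onto the foot plate and stand every glass upright on it, then lower the smaller tray over the posts onto their shoulders above the glasses. Turn the clamp back so that its lug lies over the upper tray's end, and have every shaker standing on the upper tray. Leave the mug and the jars behind the board alone.

Things in the scene. Friction and masses are not known exactly. Their poses are not given: they have to be found in the camera images.
- stand: Fixed stand on the wooden board (top at z = 0.022). Origin: on the board, midway between its 4 posts. Clamp pillar at its -x end, nearest the robot. Foot plate 10 mm high, x -118 to 78 mm, y +-54. Posts at x +-62, y +-38 mm: 14 mm thick up to a shoulder at z = 82 mm, then 8.4 mm thick, tapering from 101 mm to a tip at 110 mm
- lower_tray: The larger loose steel tray, 156 x 108 mm (x, y), floor 6 mm, rim 10 mm high in all, 0.25 kg. Origin: centre of its underside. 20 mm square holes at x +-62, y +-38 mm pass the thick posts; seated, its origin is 10 mm above the stand's; fits either way round. Loop handle at the centre: bar 10 mm thick (x), 46 long (y), 48 to 62 mm above the underside, on two uprights
- upper_tray: The smaller loose steel tray, 144 x 98 mm (x, y), floor 6 mm, rim 10 mm high in all, 0.25 kg. Origin: centre of its underside. 13.5 mm square holes at x +-62, y +-38 mm pass only the thin post ends; seated on the shoulders, its origin is 82 mm above the stand's; fits either way round. T handle at the centre: bar as on the larger tray (48 to 62 mm above the underside) on one stem
- clamp (a joint): Turn clamp on the pillar at the stand's x = -100 mm, y = 0: 0 to 1.571 rad, growing clockwise from above. 1.571: lug along the stand's +x, over the upper tray's end (over 1.2 is locked); 0: lug along +y, clear of the trays (under 0.25 is free). Lug 16 mm wide, reaches 38 mm from the axis, 95 to 101 mm above the stand's origin. Stays where left (0.06 N m friction); starts locked
- clamp_grip (a point): On the clamp's upright axis, mid-height of its black wing grip, 117 mm above the stand's origin. The wing is a bar 12 mm thick, 44 mm long, 24 mm high (12 mm above and below this point) that lies along the lug and turns with it; pinch it across its thickness. The point's y axis points along the lug
- glass_a: Small clear drinking glass, 42 mm across the rim, 36 mm at the foot, 50 mm high, 75 g, standing upright on the board, loose. Origin: centre of its underside. Grasp it across the outside, in the upper half. May be absent
- glass_b: Another glass like glass_a. May be absent
- salt: Glass shaker with a grey cap that does not come off, 40 mm diameter, 75 mm high (cap from 55 mm up, 38 mm across), 90 g, standing upright, loose. Origin: centre of its underside. May be absent
- pepper: Smaller glass shaker with a grey fixed cap, 36 mm diameter, 66 mm high (cap from 48 mm up, 34 mm across), 80 g, standing upright, loose. Origin: centre of its underside. May be absent
- mug: White china mug, 79 x 99 mm, 92 mm high, behind the board: leave alone
- wide_jar: Wide glass jar, 83 mm diameter, 74 mm high, behind the board: leave alone
- sugar: Glass jar, 54 mm diameter, 80 mm high, behind the board: leave alone

How it is judged:
By the outcome, as a careful person would: the job done as asked, in the order asked, and still so for the second after the job is handed in, with the robot touching nothing.
Of glass_a, glass_b only 1 to 2 are there at a start; the rules pass over those that are not, and their reading is None.
Of salt, pepper only 1 to 2 are there at a start; the rules pass over those that are not, and their reading is None.
At some moment in a run one of lower_tray, upper_tray may be knocked a few centimetres aside while the robot is not near it.
Once in a run the grip may slacken for a moment while it holds something.
It also fails if it takes over 210 s, if anything falls off the work surface, if the arm or the gripper's body presses on something with over 40 N, if the wrist force passes 120 N, or if a joint passes its speed limit or range.

## Working session

There is one attempt and no reset: what is moved stays moved. The work goes in short steps, Python scripts to look and compute and a tool call to move; the robot and the scene stay as the last step left them, time stands still between calls to the robot, and variables do not carry over. Pictures are saved under pics/ and viewed, and the job is handed in when it is done.

Besides the shell and the picture viewer there is one more tool, called after "Emit:" as name([rows], argument=value, ...), one row to a line, values as JSON. step_arm: Moves the arm, as the interface text tells. Its arguments: {"type":"object","properties":{"deltas":{"type":"array","items":{"type":"array","items":{"type":"number"}}},"squeeze":{"type":"number"}},"required":["deltas"]}

```bash
ls; mkdir -p pics; python3 - <<'E'
from plant import r
import cv2
print(r.get_state())
for n in("scene","top"):
    print(n,r.camera_info(n))
    cv2.imwrite(f"pics/{n}0.png",r.capture(n)[:,:,::-1])
E
```

```text
pics
{'time_s': 0.0, 'joints': array([ 9.26525810e+01,  2.05924408e+01,  6.33770549e-01, -1.86052449e-02,
       -7.01366454e+01, -1.65073002e+01]), 'qd': array([ 0.01671408, -0.05077684,  0.00493485, -0.01852657, -0.04392694,
       -0.08955331]), 'joint_torque': array([ 8.90422180e-04, -5.82717454e+01,  2.93053311e+01,  6.99704066e+00,
        7.08638050e-03, -1.61672356e-04]), 'tcp_pos': array([0.16155008, 0.65487743, 0.22561609]), 'eef_rot': array([-1.79989684e+02, -9.63568969e-02, -1.03861064e+02]), 'contact_force': array([ 0.06857096, -0.01520712, -0.06220706]), 'moment': array([ 0.00234124,  0.0253694 , -0.01444814]), 'gripper_width': 0.08775396630356741}
scene {'vertical_fov': 55.35665073646902, 'cx': 320.529757295066, 'cy': 236.9861160079484, 'view': array([[ 0.49098234, -0.87114591, -0.00641482, -0.09575406],
       [-0.64699464, -0.35969878, -0.6723204 ,  0.46270718],
       [ 0.58338176,  0.3342478 , -0.74023248,  0.61014346],
       [ 0.        ,  0.        ,  0.        ,  1.        ]])}
top {'vertical_fov': 50.907213368144134, 'cx': 322.01610412247834, 'cy': 237.11220994849273, 'view': array([[-6.60299511e-04, -9.99976342e-01, -6.84683757e-03,
         1.74224434e-01],
       [-9.99129533e-01,  9.45292403e-04, -4.17046985e-02,
         5.24553518e-01],
       [ 4.17101841e-02,  6.81334003e-03, -9.99106520e-01,
         9.41064995e-01],
       [ 0.00000000e+00,  0.00000000e+00,  0.00000000e+00,
         1.00000000e+00]])}
```

View pics/scene0.png

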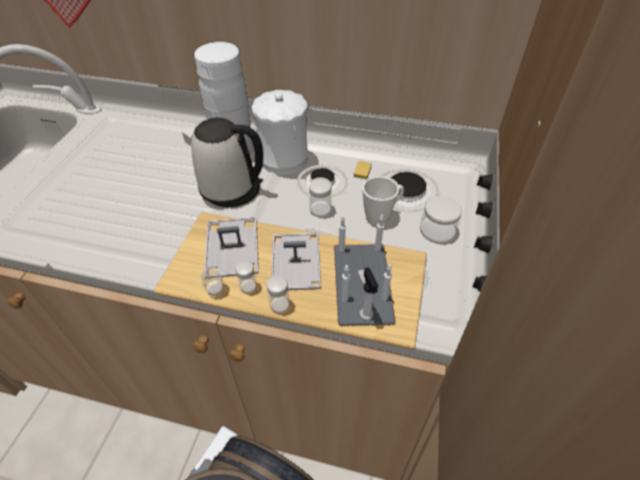

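View pics/top0.png

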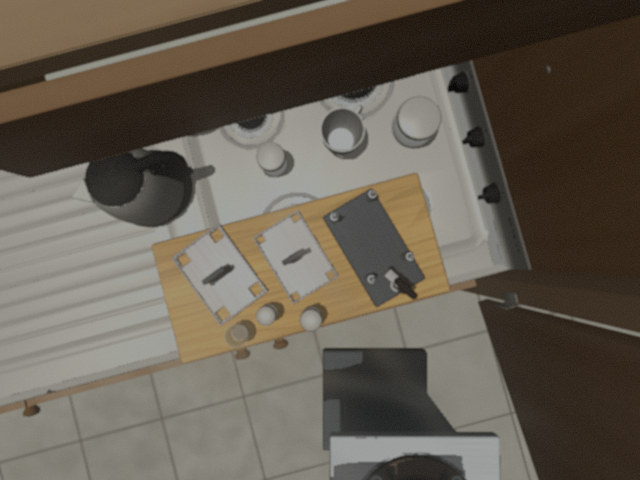

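```bash
cat > h.py <<'E'
import numpy as np, cv2
from plant import r
def K(n):
    c=r.camera_info(n); f=240/np.tan(np.radians(c["vertical_fov"]/2)); return f,c["cx"],c["cy"],np.array(c["view"])
def ray(n,u,v,z):
    f,cx,cy,V=K(n); R=V[:3,:3];t=V[:3,3]; o=-R.T@t; d=R.T@np.array([(u-cx)/f,(v-cy)/f,1]); return o+d*(z-o[2])/d[2]
def proj(n,p):
    f,cx,cy,V=K(n); q=V[:3,:3]@np.array(p)+V[:3,3]; return np.array([cx+f*q[0]/q[2],cy+f*q[1]/q[2]])
def tri(u1,u2):
    A=[];b=[]
    for n,(u,v) in (("scene",u1),("top",u2)):
        f,cx,cy,V=K(n);R=V[:3,:3];o=-R.T@V[:3,3];d=R.T@np.array([(u-cx)/f,(v-cy)/f,1]);d/=np.linalg.norm(d);P=np.eye(3)-np.outer(d,d);A.append(P);b.append(P@o)
    return np.linalg.lstsq(np.vstack(A),np.hstack(b),rcond=None)[0]
def crop(img,box,name,s):
    x0,y0,x1,y1=box; cv2.imwrite(name,cv2.resize(img[y0:y1,x0:x1],None,fx=s,fy=s,interpolation=cv2.INTER_CUBIC))
E
python3 - <<'E'
from h import *
t=cv2.imread("pics/top0.png");s=cv2.imread("pics/scene0.png")
crop(t,(150,180,310,300),"pics/t1.png",5)
crop(t,(300,180,460,300),"pics/t2.png",5)
crop(t,(200,270,340,370),"pics/t3.png",5)
crop(s,(190,200,350,320),"pics/s1.png",5)
crop(s,(310,210,440,330),"pics/s2.png",5)
E
```

```text
(no output)
```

View pics/t1.png

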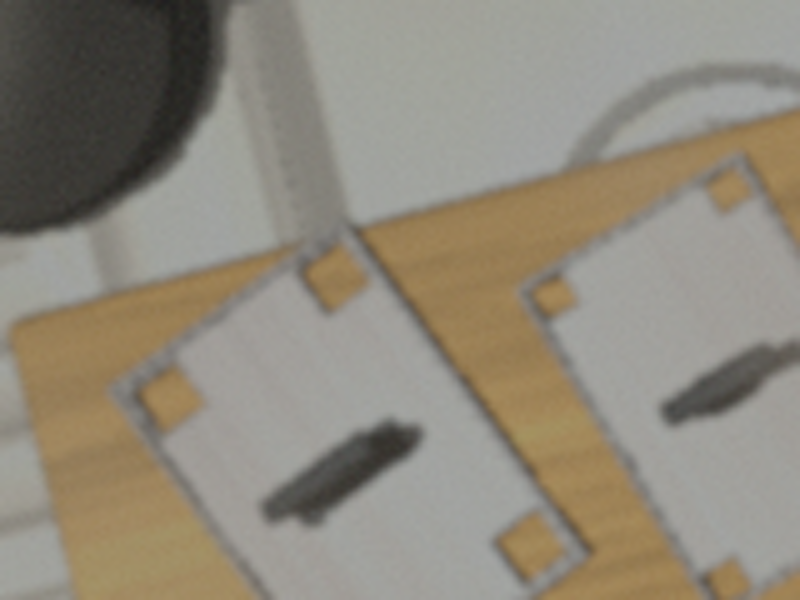

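View pics/t2.png

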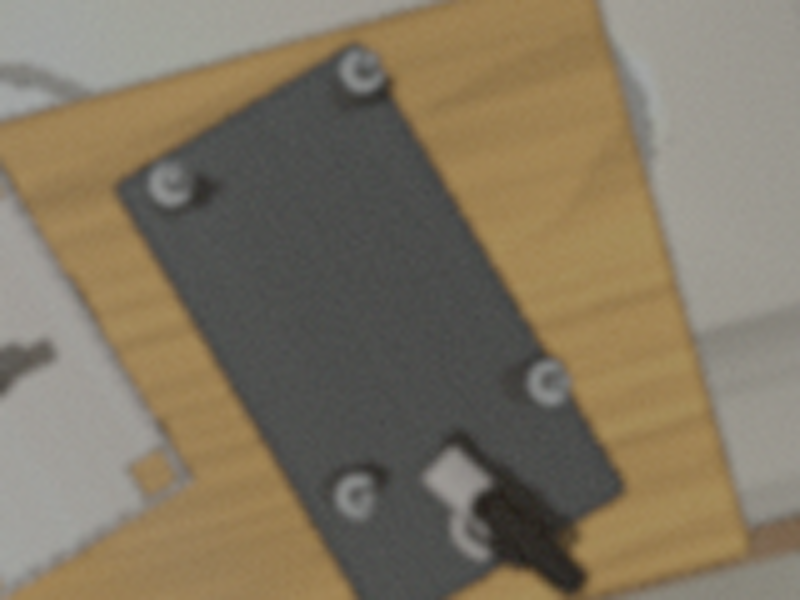

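View pics/t3.png

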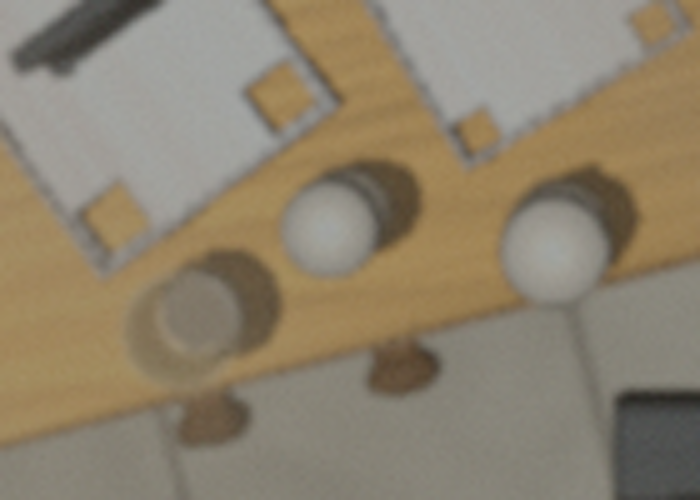

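View pics/s1.png

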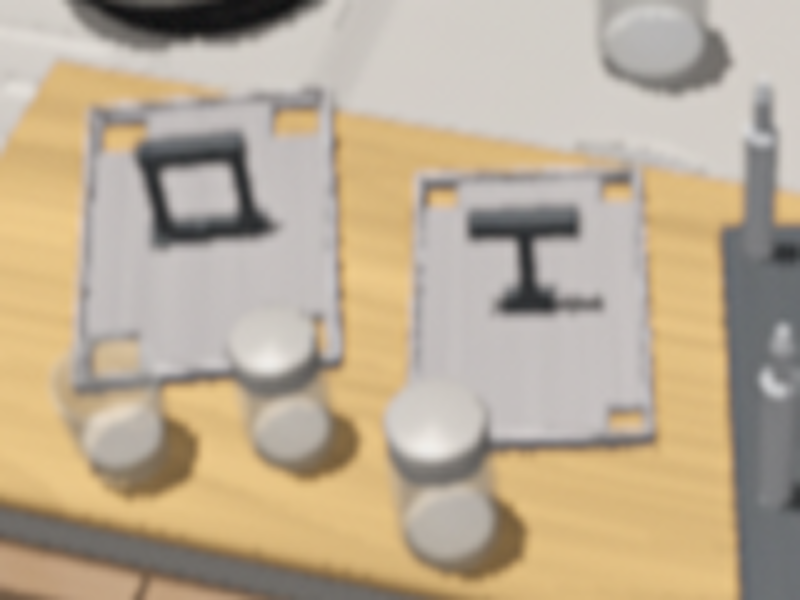

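View pics/s2.png

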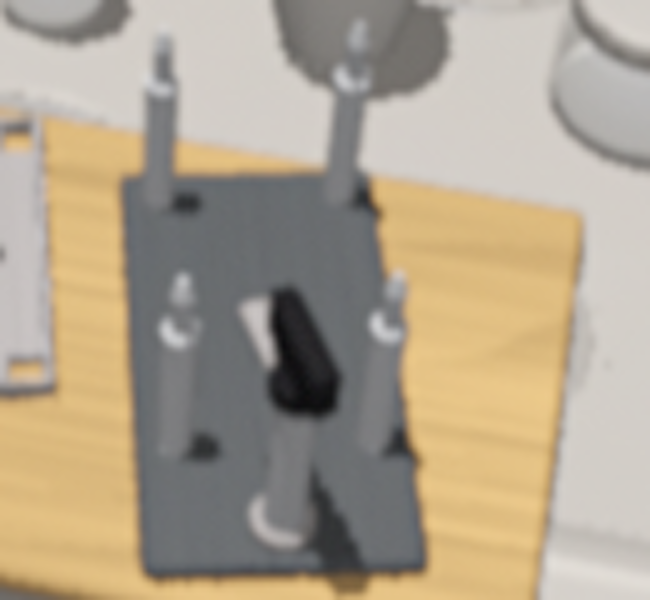

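```bash
cat >> h.py <<'E'
def holes(img,lo=15,hi=220):
    hsv=cv2.cvtColor(img,cv2.COLOR_BGR2HSV)
    m=cv2.inRange(hsv,(8,75,60),(30,255,255))
    n,l,s,c=cv2.connectedComponentsWithStats(m,connectivity=4)
    return [(s[i,4],c[i]) for i in range(1,n) if lo<s[i,4]<hi]
def fitrect(P):
    # P: 4 pts of rect 124x76 any order -> centre, yaw of long axis
    P=np.array(P)[:,:2];c=P.mean(0)
    D=[(np.linalg.norm(P[i]-P[j]),i,j) for i in range(4) for j in range(i)]
    D.sort(); v=[]
    for d,i,j in D[2:4]:
        e=P[i]-P[j]; e=e if e[0]>0 else -e; v.append(e)
    e=sum(v)
    return c,np.degrees(np.arctan2(e[1],e[0])),[round(d[0]*1000,1) for d in D]
E
python3 - <<'E'
from h import *
t=cv2.imread("pics/top0.png")
for a,c in holes(t): print(a,c.round(1),ray("top",*c,0.026).round(4))
pts=[(170,184),(362,73),(549,382),(355,496)]
P=[ray("top",300+x/5,180+y/5,0.104) for x,y in pts]
print(np.round(P,4),fitrect(P))
C=[(118,187),(355,43),(625,487)]
Q=[ray("top",300+x/5,180+y/5,0.032) for x,y in C];print(np.round(Q,4),np.linalg.norm(Q[0]-Q[1]),np.linalg.norm(Q[2]-Q[1]))
S=[(160,86),(352,76),(387,324),(178,332)]
for (x,y),(u,v) in zip(S,pts): print(tri((310+x/5,210+y/5),(300+u/5,180+v/5)).round(4))
E
```

```text
40 [295.3 217.4] [0.5609 0.2234 0.026 ]
94 [216.4 234.9] [0.5284 0.3705 0.026 ]
42 [260.2 238.9] [0.5209 0.2887 0.026 ]
93 [183.4 259.3] [0.483  0.4316 0.026 ]
42 [330.3 274.3] [0.455  0.1585 0.026 ]
18 [506.3 282.3] [ 0.4402 -0.1671  0.026 ]
95 [255.6 288.8] [0.4283 0.2969 0.026 ]
21 [592.7 295. ] [ 0.4166 -0.3257  0.026 ]
46 [295.1 296. ] [0.415  0.2237 0.026 ]
16 [585.2 293.4] [ 0.4196 -0.3119  0.026 ]
26 [565.4 296.9] [ 0.4133 -0.2754  0.026 ]
17 [558.1 297.4] [ 0.4123 -0.2618  0.026 ]
207 [598.2 301.8] [ 0.4042 -0.3355  0.026 ]
56 [618.2 303.3] [ 0.4015 -0.3722  0.026 ]
29 [582.1 305.8] [ 0.3968 -0.3056  0.026 ]
96 [222.5 313.3] [0.3831 0.3581 0.026 ]
16 [565.2 310.7] [ 0.3879 -0.2744  0.026 ]
22 [576.4 312.8] [ 0.384 -0.295  0.026]
100 [141.  371.8] [0.2757 0.5077 0.026 ]
35 [ 91.4 385.5] [0.2506 0.5991 0.026 ]
16 [ 83.8 386.9] [0.248  0.6132 0.026 ]
[[0.5555 0.1527 0.104 ]
 [0.5935 0.0869 0.104 ]
 [0.4879 0.0239 0.104 ]
 [0.4492 0.09   0.104 ]] (array([0.52153334, 0.08837408]), np.float64(30.668095784601544), [np.float64(75.9), np.float64(76.6), np.float64(123.1), np.float64(123.4), np.float64(144.4), np.float64(145.5)])
[[ 0.5604  0.1707  0.032 ]
 [ 0.6138  0.0827  0.032 ]
 [ 0.4495 -0.0158  0.032 ]] 0.10292749779108458 0.19161370026010185
[0.5556 0.153  0.1007]
[0.5933 0.0872 0.1054]
[0.4875 0.0247 0.1045]
[0.449  0.0901 0.1021]
```

```bash
cat >> h.py <<'E'
def Rt(e):
    from scipy.spatial.transform import Rotation as R
    return R.from_euler('xyz',e,degrees=True)
def plan(p,yaw,n):
    """rows so that n equal rows take pose to p(m), tool straight down at yaw"""
    from scipy.spatial.transform import Rotation as R
    s=r.get_state(); R0=Rt(s["eef_rot"]);p0=s["tcp_pos"]; p=np.array(p)
    rv=(R0.inv()*Rt([180,0,yaw])).as_rotvec()
    print("t",round(s["time_s"],2),"p0",p0.round(4),"rot",s["eef_rot"].round(2),"rv",rv.round(4),"dist mm",((p-p0)*1000).round(1),"w",round(s["gripper_width"],4))
    for i in range(n):
        Ri=R0*R.from_rotvec(rv*i/n)
        print((np.r_[rv/n]).round(3).tolist(),Ri.inv().apply((p-p0)/n*1000).round(1).tolist())
ST=np.array([0.5215,0.0884]);YAW=30.7
def st(x,y,c=None,yaw=None):
    c=ST if c is None else c; a=np.radians(YAW if yaw is None else yaw)
    return np.array(c)+np.array([x*np.cos(a)-y*np.sin(a),x*np.sin(a)+y*np.cos(a)])/1000
E
python3 - <<'E'
from h import *
T=lambda x,y,z:ray("top",200+x/5,270+y/5,z).round(4)
print("glass rim",T(185,325,.072),"foot",T(200,310,.024))
print("pepper cap",T(330,228,.088),"salt",T(555,250,.097))
S=lambda x,y,z:ray("scene",190+x/5,200+y/5,z).round(4)
print("scene glass foot",S(122,432,.024),"pepper cap",S(272,345,.086),"foot",S(290,432,.024),"salt",S(437,420,.095),"foot",S(450,525,.024))
q=lambda x,y,z:ray("top",300+x/5,180+y/5,z).round(4)
print("lug tip",q(442,462,.123),"wing far",q(490,505,.151),"near",q(570,580,.151))
print("pred axis",st(-100,0),"lugtip",st(-62,0),"wing",st(-78,0),st(-122,0))
print("wing scene",ray("scene",310+287/5,210+295/5,.151),ray("scene",310+322/5,210+385/5,.151))
plan([*st(-100,0),0.26],120.7-360,14)
E
```

```text
glass rim [0.3502 0.3229 0.072 ] foot [0.3484 0.3257 0.024 ]
pepper cap [0.3859 0.2701 0.088 ] salt [0.3794 0.1921 0.097 ]
scene glass foot [0.354  0.3316 0.024 ] pepper cap [0.3829 0.2695 0.086 ] foot [0.3866 0.2732 0.024 ] salt [0.3787 0.1921 0.095 ] foot [0.3805 0.1938 0.024 ]
lug tip [0.4612 0.0628 0.123 ] wing far [0.4483 0.0509 0.151 ] near [0.4243 0.0255 0.151 ]
pred axis [0.43551477 0.03734571] lugtip [0.46818916 0.05674634] wing [0.45443152 0.04857765] [0.41659802 0.02611376]
wing scene [0.446807   0.04959145 0.151     ] [0.41847042 0.02341652 0.151     ]
t 0.1 p0 [0.1615 0.655  0.2258] rot [-1.7999e+02 -8.0000e-02 -1.0386e+02] rv [-1.7000e-03 -5.0000e-04  2.3639e+00] dist mm [ 274.  -617.6   34.2] w 0.0879
[-0.0, -0.0, 0.169] [38.1, -29.6, -2.4]
[-0.0, -0.0, 0.169] [32.6, -35.6, -2.4]
[-0.0, -0.0, 0.169] [26.2, -40.5, -2.4]
[-0.0, -0.0, 0.169] [19.0, -44.4, -2.4]
[-0.0, -0.0, 0.169] [11.3, -46.9, -2.4]
[-0.0, -0.0, 0.169] [3.2, -48.2, -2.4]
[-0.0, -0.0, 0.169] [-4.9, -48.0, -2.4]
[-0.0, -0.0, 0.169] [-12.9, -46.5, -2.4]
[-0.0, -0.0, 0.169] [-20.5, -43.7, -2.4]
[-0.0, -0.0, 0.169] [-27.6, -39.6, -2.4]
[-0.0, -0.0, 0.169] [-33.8, -34.4, -2.4]
[-0.0, -0.0, 0.169] [-39.1, -28.2, -2.4]
[-0.0, -0.0, 0.169] [-43.3, -21.3, -2.4]
[-0.0, -0.0, 0.169] [-46.3, -13.7, -2.4]
```

```bash
python3 - <<'E'
from h import *
plan([*st(-100,0),0.26],134.5-360,18)
E
```

```text
t 0.1 p0 [0.1615 0.655  0.2258] rot [-1.7999e+02 -8.0000e-02 -1.0386e+02] rv [-1.6000e-03 -7.0000e-04  2.1231e+00] dist mm [ 274.  -617.6   34.2] w 0.0879
[-0.0, -0.0, 0.118] [29.7, -23.0, -1.9]
[-0.0, -0.0, 0.118] [26.8, -26.3, -1.9]
[-0.0, -0.0, 0.118] [23.5, -29.3, -1.9]
[-0.0, -0.0, 0.118] [19.9, -31.9, -1.9]
[-0.0, -0.0, 0.118] [16.0, -34.0, -1.9]
[-0.0, -0.0, 0.118] [11.9, -35.6, -1.9]
[-0.0, -0.0, 0.118] [7.6, -36.8, -1.9]
[-0.0, -0.0, 0.118] [3.2, -37.4, -1.9]
[-0.0, -0.0, 0.118] [-1.2, -37.5, -1.9]
[-0.0, -0.0, 0.118] [-5.6, -37.1, -1.9]
[-0.0, -0.0, 0.118] [-9.9, -36.2, -1.9]
[-0.0, -0.0, 0.118] [-14.1, -34.8, -1.9]
[-0.0, -0.0, 0.118] [-18.1, -32.9, -1.9]
[-0.0, -0.0, 0.118] [-21.9, -30.5, -1.9]
[-0.0, -0.0, 0.118] [-25.3, -27.7, -1.9]
[-0.0, -0.0, 0.118] [-28.4, -24.6, -1.9]
[-0.0, -0.0, 0.118] [-31.1, -21.0, -1.9]
[-0.0, -0.0, 0.118] [-33.3, -17.2, -1.9]
```

Emit:
step_arm([
  [0, 0, 0.118, 30, -23, -4, 1],
  [0, 0, 0.118, 27, -26, -4, 1],
  [0, 0, 0.118, 23.5, -29, -4, 1],
  [0, 0, 0.118, 20, -32, -4, 1],
  [0, 0, 0.118, 16, -34, -4, 1],
  [0, 0, 0.118, 12, -36, -4, 1],
  [0, 0, 0.118, 8, -37, -2, 1],
  [0, 0, 0.118, 3, -37, -2, 1],
  [0, 0, 0.118, -1, -37, -2, 1],
  [0, 0, 0.118, -6, -37, -2, 1],
])

```text
time_s: 1.1
tcp_pos: [0.3085, 0.2966, 0.2545]
eef_rot: [-179.4, -0.2, -173.8]
contact_force: [0.6, 0.5, -0.1]
gripper_width: 0.0876
```

```bash
python3 - <<'E'
from h import *
plan([*st(-100,0),0.26],134.5-360,10)
E
```

```text
t 1.1 p0 [0.3085 0.2966 0.2545] rot [-1.7937e+02 -1.7000e-01 -1.7382e+02] rv [-0.0116  0.0021  0.902 ] dist mm [ 127.  -259.3    5.5] w 0.0876
[-0.001, 0.0, 0.09] [-9.8, -27.1, -0.3]
[-0.001, 0.0, 0.09] [-12.2, -26.2, -0.3]
[-0.001, 0.0, 0.09] [-14.5, -24.9, -0.3]
[-0.001, 0.0, 0.09] [-16.7, -23.5, -0.4]
[-0.001, 0.0, 0.09] [-18.8, -21.9, -0.4]
[-0.001, 0.0, 0.09] [-20.7, -20.1, -0.4]
[-0.001, 0.0, 0.09] [-22.4, -18.2, -0.5]
[-0.001, 0.0, 0.09] [-24.0, -16.1, -0.5]
[-0.001, 0.0, 0.09] [-25.3, -13.9, -0.5]
[-0.001, 0.0, 0.09] [-26.5, -11.5, -0.5]
```

Emit:
step_arm([
  [0, 0, 0.09, -10, -27, 0, 1],
  [0, 0, 0.09, -12, -26, 0, 1],
  [0, 0, 0.09, -14.5, -25, 0, 1],
  [0, 0, 0.09, -17, -23.5, 0, 1],
  [0, 0, 0.09, -19, -22, 0, 1],
  [0, 0, 0.09, -21, -20, 0, 1],
  [0, 0, 0.09, -22, -18, 0, 0.3],
  [0, 0, 0.09, -24, -16, 0, 0],
  [0, 0, 0.09, -25, -14, 0, 0],
  [0, 0, 0.09, -26.5, -11.5, 0, 0],
])

```text
time_s: 2.1
tcp_pos: [0.4322, 0.0217, 0.2567]
eef_rot: [-179.6, 0.3, 132.4]
contact_force: [0.4, -0.7, 0.2]
gripper_width: 0.0611
```

```bash
python3 - <<'E'
from h import *
plan([*st(-100,0),0.24],134.5-360,2)
t=r.capture("top")[:,:,::-1];cv2.imwrite("pics/a_t.png",t)
s=r.capture("scene")[:,:,::-1];cv2.imwrite("pics/a_s.png",s)
E
```

```text
t 2.1 p0 [0.4322 0.0217 0.2567] rot [-179.56    0.29  132.38] rv [-0.0077  0.0049 -0.0371] dist mm [  3.3  15.6 -16.7] w 0.0611
[-0.004, 0.002, -0.019] [4.7, 6.5, 8.3]
[-0.004, 0.002, -0.019] [4.6, 6.6, 8.3]
```

View pics/a_s.png

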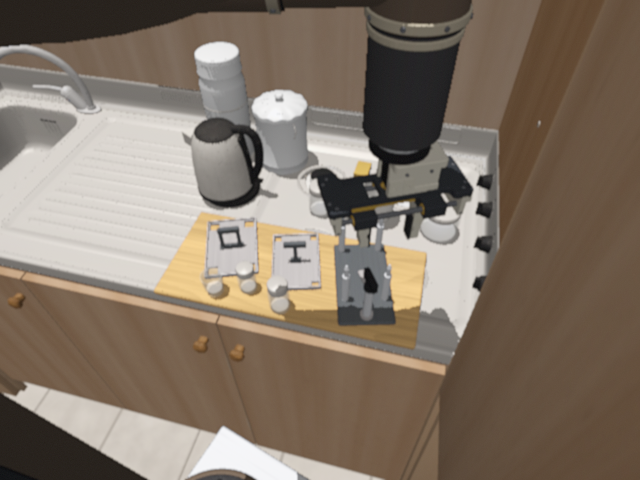

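Emit:
step_arm([
  [0, 0, -0.02, 4, 6, 5, 0],
  [0, 0, -0.01, 4, 6, 8, 0],
  [0, 0, 0, 1, 2, 10, 0],
  [0, 0, 0, 0, 0, 5, 0],
])

```text
time_s: 2.6
tcp_pos: [0.4362, 0.0388, 0.2256]
eef_rot: [-179.5, 0.2, 134.3]
contact_force: [0.2, 0.1, -0.7]
gripper_width: 0.0441
```

```bash
python3 - <<'E'
from h import *
plan([*st(-100,0),0.17],134.5-360,1)
s=r.capture("scene")[:,:,::-1];crop(s,(310,180,470,300),"pics/b_s.png",5)
E
```

```text
t 2.6 p0 [0.4362 0.0388 0.2256] rot [-179.5     0.24  134.25] rv [-0.0088  0.0041 -0.0043] dist mm [ -0.7  -1.5 -55.6] w 0.0441
[-0.009, 0.004, -0.004] [-0.4, -1.0, 55.7]
```

View pics/b_s.png

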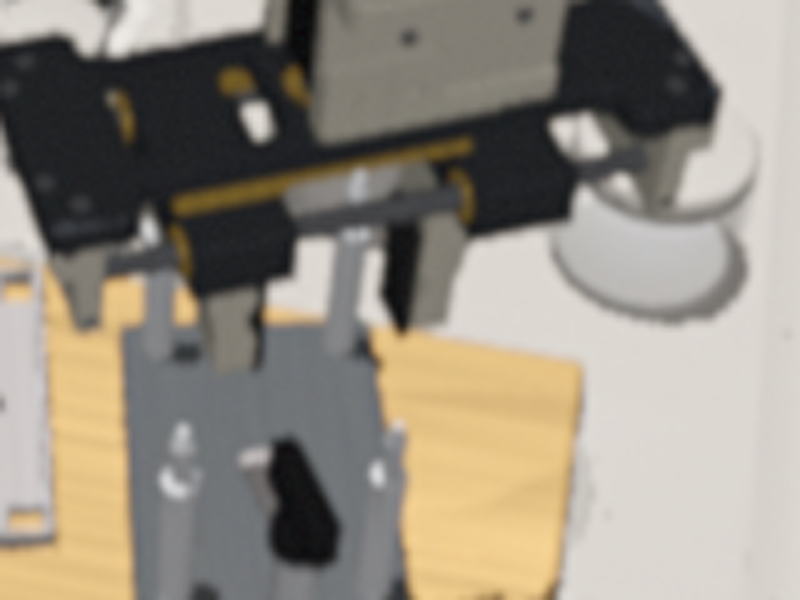

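Emit:
step_arm([
  [-0.009, 0.004, -0.004, -0.4, -1, 12, 0],
  [0, 0, 0, 0, 0, 15, 0],
  [0, 0, 0, 0, 0, 15, 0],
  [0, 0, 0, 0, 0, 15, 0],
  [0, 0, 0, 0, 0, 12, 0],
  [0, 0, 0, 0, 0, 10, 0],
  [0, 0, 0, 0, 0, 6, 0],
  [0, 0, 0, 0, 0, 3, 0],
  [0, 0, 0, 0, 0, 0, 0],
])

```text
time_s: 3.55
tcp_pos: [0.4346, 0.0407, 0.1331]
eef_rot: [-180.0, 0.0, 135.0]
contact_force: [0.3, -0.5, -0.7]
gripper_width: 0.0437
```

```bash
python3 - <<'E'
from h import *
plan([*st(-100,0),0.129],134.5-360,1)
s=r.capture("scene")[:,:,::-1];crop(s,(310,180,470,300),"pics/c_s.png",5)
E
```

```text
t 3.55 p0 [0.4346 0.0407 0.1331] rot [-1.7997e+02  2.0000e-02  1.3503e+02] rv [-0.0005  0.0003  0.0092] dist mm [ 0.9 -3.4 -4.1] w 0.0437
[-0.001, 0.0, 0.009] [-3.1, -1.7, 4.1]
```

View pics/c_s.png

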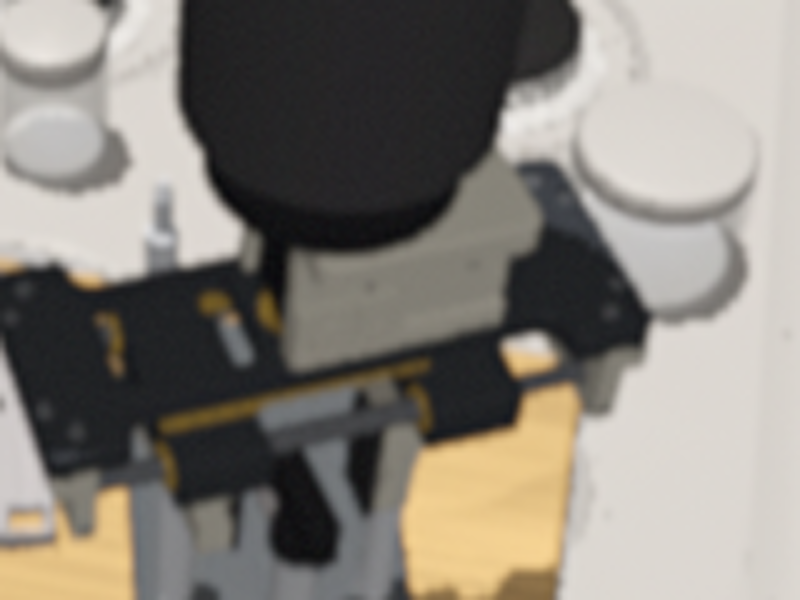

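Emit:
step_arm([
  [0, 0, 0.009, -3, -1.7, 4, 0],
  [0, 0, 0, 0, 0, 0, 0],
])

```text
time_s: 3.8
tcp_pos: [0.4363, 0.0376, 0.1299]
eef_rot: [179.9, 0.1, 134.5]
contact_force: [-0.2, 0.4, -0.4]
gripper_width: 0.0439
```

```bash
python3 - <<'E'
from h import *
plan([*st(-100,0),0.129],134.5-360,1)
E
```

```text
t 3.8 p0 [0.4363 0.0376 0.1299] rot [1.7992e+02 6.0000e-02 1.3449e+02] rv [ 0.0015  0.001  -0.0002] dist mm [-0.8 -0.2 -0.9] w 0.0439
[0.001, 0.001, -0.0] [0.4, -0.7, 0.9]
```

Emit:
step_arm([
  [0, 0, 0, 0, 0, 0, -0.5],
  [0, 0, 0, 0, 0, 0, -1],
  [0, 0, 0, 0, 0, 0, -1],
  [0, 0, 0, 0, 0, 0, -1],
  [0, 0, 0, 0, 0, 0, -1],
  [0, 0, 0, 0, 0, 0, -1],
], squeeze=10)

```text
time_s: 4.4
tcp_pos: [0.4364, 0.0382, 0.1306]
eef_rot: [179.8, 0.0, 134.4]
contact_force: [1.8, -2.2, -1.8]
gripper_width: 0.0119
```

Emit:
step_arm([
  [0, 0, -0.08, 0, 0, 0, -1],
  [0, 0, -0.12, 0, 0, 0, -1],
  [0, 0, -0.12, 0, 0, 0, -1],
  [0, 0, -0.12, 0, 0, 0, -1],
  [0, 0, -0.12, 0, 0, 0, -1],
  [0, 0, -0.1, 0, 0, 0, -1],
  [0, 0, 0, 0, 0, 0, -1],
])

```text
time_s: 5.1
tcp_pos: [0.4358, 0.0385, 0.1306]
eef_rot: [179.8, 0.1, 173.7]
contact_force: [-0.8, 0.8, 0.3]
gripper_width: 0.0121
```

```bash
python3 - <<'E'
from h import *
plan([*st(-100,0),0.129],209-360,1);print(r.get_state()["contact_force"])
E
```

```text
t 5.1 p0 [0.4358 0.0385 0.1306] rot [1.7984e+02 8.0000e-02 1.7370e+02] rv [ 0.0023  0.0023 -0.6162] dist mm [-0.3 -1.1 -1.6] w 0.0121
[0.002, 0.002, -0.616] [0.2, -1.1, 1.6]
[-0.80768221  0.79158977  0.33395124]
```

Emit:
step_arm([
  [0, 0, -0.1, 0, -0.5, 0, -1],
  [0, 0, -0.12, 0, 0, 0, -1],
  [0, 0, -0.12, 0, 0, 0, -1],
  [0, 0, -0.12, 0, 0, 0, -1],
  [0, 0, -0.08, 0, 0, 0, -1],
  [0, 0, -0.04, 0, 0, 0, -1],
  [0, 0, 0, 0, 0, 0, -1],
])

```text
time_s: 5.8
tcp_pos: [0.4352, 0.0384, 0.1306]
eef_rot: [179.9, 0.1, -153.1]
contact_force: [0.4, -0.3, -0.2]
gripper_width: 0.0119
```

```bash
python3 - <<'E'
from h import *
plan([*st(-100,0),0.129],209-360,1);print(r.get_state()["contact_force"],r.get_state()["moment"])
E
```

```text
t 5.8 p0 [0.4352 0.0384 0.1306] rot [ 1.7986e+02  1.3000e-01 -1.5308e+02] rv [ 0.0025  0.0023 -0.0363] dist mm [ 0.3 -1.  -1.6] w 0.0119
[0.002, 0.002, -0.036] [0.2, -1.0, 1.6]
[ 0.40671771 -0.3400354  -0.20795529] [0.29663808 0.17220753 0.07876988]
```

Emit:
step_arm([
  [0, 0, -0.04, 0, 0, 0, -1],
  [0, 0, 0, 0, 0, 0, -1],
  [0, 0, 0, 0, 0, 0, -0.4],
  [0, 0, 0, 0, 0, 0, -0.2],
  [0, 0, 0, 0, 0, 0, -0.2],
  [0, 0, 0, 0, 0, -15, 0],
  [0, 0, 0, 0, 0, -30, 0],
  [0, 0, 0, 0, 0, -35, 1],
  [0, 0, 0, 0, 0, -30, 1],
  [0, 0, 0, 0, 0, -10, 1],
])

```text
time_s: 6.8
tcp_pos: [0.4338, 0.0368, 0.2529]
eef_rot: [179.9, -0.2, -151.8]
contact_force: [0.3, 0.6, 0.5]
gripper_width: 0.0622
```

```bash
python3 - <<'E'
from h import *
# lower tray: centre (0.4557,0.3643) yaw 36.3 ; jaw along tray y: yaw 126.3
plan([0.4557,0.3643,0.24],126.3-360,14)
E
```

```text
t 6.8 p0 [0.4338 0.0368 0.2529] rot [ 179.9    -0.2  -151.76] rv [-1.00e-03 -4.20e-03  1.43e+00] dist mm [ 21.9 327.5 -12.9] w 0.0622
[-0.0, -0.0, 0.102] [-12.4, 19.9, 0.9]
[-0.0, -0.0, 0.102] [-10.4, 21.0, 0.9]
[-0.0, -0.0, 0.102] [-8.2, 22.0, 0.9]
[-0.0, -0.0, 0.102] [-5.9, 22.7, 0.9]
[-0.0, -0.0, 0.102] [-3.5, 23.2, 0.9]
[-0.0, -0.0, 0.102] [-1.1, 23.4, 0.9]
[-0.0, -0.0, 0.102] [1.2, 23.4, 0.9]
[-0.0, -0.0, 0.102] [3.6, 23.2, 0.9]
[-0.0, -0.0, 0.102] [6.0, 22.7, 0.9]
[-0.0, -0.0, 0.102] [8.3, 21.9, 0.9]
[-0.0, -0.0, 0.102] [10.4, 21.0, 0.9]
[-0.0, -0.0, 0.102] [12.5, 19.8, 0.9]
[-0.0, -0.0, 0.102] [14.5, 18.4, 0.9]
[-0.0, -0.0, 0.102] [16.3, 16.9, 0.9]
```

Emit:
step_arm([
  [0, 0, 0.102, -12.5, 20, 0, 1],
  [0, 0, 0.102, -10, 21, 0, 1],
  [0, 0, 0.102, -8, 22, 0, 1],
  [0, 0, 0.102, -6, 23, 0, 1],
  [0, 0, 0.102, -3.5, 23, 0, 1],
  [0, 0, 0.102, -1, 23, 0, 1],
  [0, 0, 0.102, 1, 23, 0, 1],
  [0, 0, 0.102, 3.5, 23, 0, 1],
  [0, 0, 0.102, 6, 23, 0, 1],
  [0, 0, 0.102, 8, 22, 0, 1],
])

```text
time_s: 7.8
tcp_pos: [0.4532, 0.2758, 0.2511]
eef_rot: [-179.9, -0.2, 146.9]
contact_force: [-0.4, 0.9, -0.2]
gripper_width: 0.0877
```

```bash
python3 - <<'E'
from h import *
plan([0.4557,0.3643,0.22],126.3-360,4)
t=r.capture("scene")[:,:,::-1];cv2.imwrite("pics/d_s.png",t)
for a,c in holes(t): print(a,c.round(1),ray("scene",*c,0.026).round(4))
t=r.capture("top")[:,:,::-1];cv2.imwrite("pics/d_t.png",t)
E
```

```text
t 7.8 p0 [0.4532 0.2758 0.2511] rot [-179.88   -0.2   146.88] rv [-0.0028 -0.0031  0.3592] dist mm [  2.5  88.5 -31.1] w 0.0877
[-0.001, -0.001, 0.09] [11.5, 18.9, 7.8]
[-0.001, -0.001, 0.09] [13.2, 17.8, 7.8]
[-0.001, -0.001, 0.09] [14.7, 16.5, 7.8]
[-0.001, -0.001, 0.09] [16.2, 15.1, 7.8]
158 [93.7 13.4] [1.1731 1.5765 0.026 ]
135 [265.8  19.7] [1.4475 0.9464 0.026 ]
23 [442.6   3. ] [1.923  0.4074 0.026 ]
19 [380.9  11.5] [1.728  0.5915 0.026 ]
30 [442.9  13.1] [1.8286 0.3734 0.026 ]
20 [111.2  14.4] [1.1985 1.5078 0.026 ]
21 [ 1.9 15.2] [0.9871 1.8817 0.026 ]
42 [ 2.9 23. ] [0.9426 1.8133 0.026 ]
17 [380.8  23.1] [1.6296 0.5477 0.026 ]
18 [326.7  29.2] [1.4863 0.7013 0.026 ]
29 [449.4  31.6] [1.6832 0.2977 0.026 ]
22 [383.2  33.1] [1.5556 0.5044 0.026 ]
25 [105.2  35. ] [1.0569 1.3888 0.026 ]
16 [323.1  35.7] [1.4326 0.6865 0.026 ]
31 [57.5 40.7] [0.9412 1.5043 0.026 ]
19 [382.7  39.8] [1.5055 0.4841 0.026 ]
37 [447.7  42.7] [1.5939 0.2738 0.026 ]
19 [13.1 41.1] [0.8621 1.6432 0.026 ]
29 [101.2  43.8] [0.9995 1.3468 0.026 ]
73 [109.6  51.5] [0.9713 1.2752 0.026 ]
139 [269.6  63.6] [1.1659 0.7408 0.026 ]
17 [434.9  45.6] [1.5515 0.3056 0.026 ]
17 [10.8 61.5] [0.759 1.514 0.026]
16 [70.9 62.9] [0.85   1.3273 0.026 ]
64 [378.6  68.2] [1.3109 0.4113 0.026 ]
19 [433.1  64.1] [1.4224 0.2653 0.026 ]
35 [52.5 66.3] [0.8043 1.3623 0.026 ]
31 [119.   73.6] [0.8756 1.1315 0.026 ]
34 [377.   90.8] [1.1806 0.3571 0.026 ]
68 [374.8 104.5] [1.1071 0.3306 0.026 ]
31 [412.7 115.4] [1.1079 0.2117 0.026 ]
28 [281.8 140.3] [0.8263 0.4752 0.026 ]
199 [230.8 146. ] [0.7394 0.5804 0.026 ]
19 [205.  164.7] [0.6442 0.5904 0.026 ]
218 [362.2 169.4] [0.8209 0.2327 0.026 ]
35 [248.5 223.8] [0.5269 0.3717 0.026 ]
37 [214.2 226.9] [0.4823 0.4329 0.026 ]
22 [313.4 238.3] [0.5597 0.223  0.026 ]
16 [277.8 239. ] [0.5205 0.2895 0.026 ]
113 [355.1 242.1] [0.5938 0.1392 0.026 ]
22 [204.7 279.5] [0.3571 0.3581 0.026 ]
```

View pics/d_s.png

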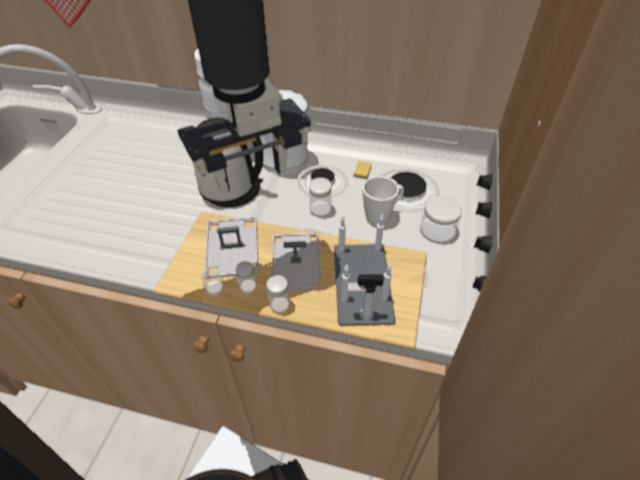

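View pics/d_t.png

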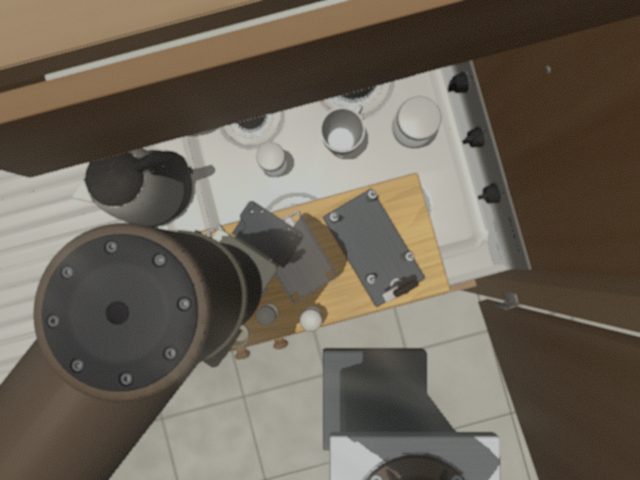

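Emit:
step_arm([
  [0, 0, 0.09, 11.5, 19, 5, 1],
  [0, 0, 0.09, 13, 18, 8, 1],
  [0, 0, 0.09, 14.5, 16, 8, 1],
  [0, 0, 0.06, 12, 12, 6, 1],
  [0, 0, 0.02, 4, 4, 0, 1],
  [0, 0, 0, 0, 0, 0, 1],
])

```text
time_s: 8.5
tcp_pos: [0.4562, 0.3658, 0.2192]
eef_rot: [-179.5, -0.1, 126.4]
contact_force: [-1.2, 0.9, -0.6]
gripper_width: 0.0879
```

```bash
python3 - <<'E'
from h import *
plan([0.4557,0.3643,0.1],126.3-360,1)
E
```

```text
t 8.5 p0 [0.4562 0.3658 0.2192] rot [-1.7949e+02 -6.0000e-02  1.2643e+02] rv [-0.0089 -0.0011  0.0023] dist mm [  -0.5   -1.5 -119.2] w 0.0879
[-0.009, -0.001, 0.002] [-1.0, -0.2, 119.2]
```

```bash
python3 - <<'E'
from h import *
print(ray("top",219,274.4,.08), proj("top",[.4557,.3643,.08]))
E
```

```text
[0.45667999 0.35370424 0.08      ] [212.95109074 274.96375265]
```

Emit:
step_arm([
  [-0.009, 0, 0.002, -1, 0, 15, 1],
  [0, 0, 0, 0, 0, 22, 1],
  [0, 0, 0, 0, 0, 22, 1],
  [0, 0, 0, 0, 0, 20, 1],
  [0, 0, 0, 0, 0, 10, 1],
  [0, 0, 0, 0, 0, 5, 1],
  [0, 0, 0, 0, 0, 0, 1],
])

```text
time_s: 9.2
tcp_pos: [0.458, 0.3603, 0.1258]
eef_rot: [179.7, -0.1, 126.8]
contact_force: [-0.2, -0.5, 0.5]
gripper_width: 0.0874
```

```bash
python3 - <<'E'
from h import *
plan([0.4557,0.3643,0.058],126.3-360,1)
s=r.capture("scene")[:,:,::-1];crop(s,(170,160,330,280),"pics/e_s.png",5)
E
```

```text
t 9.2 p0 [0.458  0.3603 0.1258] rot [ 1.7974e+02 -1.1000e-01  1.2679e+02] rv [ 0.0045 -0.0019  0.0085] dist mm [ -2.3   4.  -67.8] w 0.0874
[0.005, -0.002, 0.009] [4.4, 0.2, 67.8]
```

View pics/e_s.png

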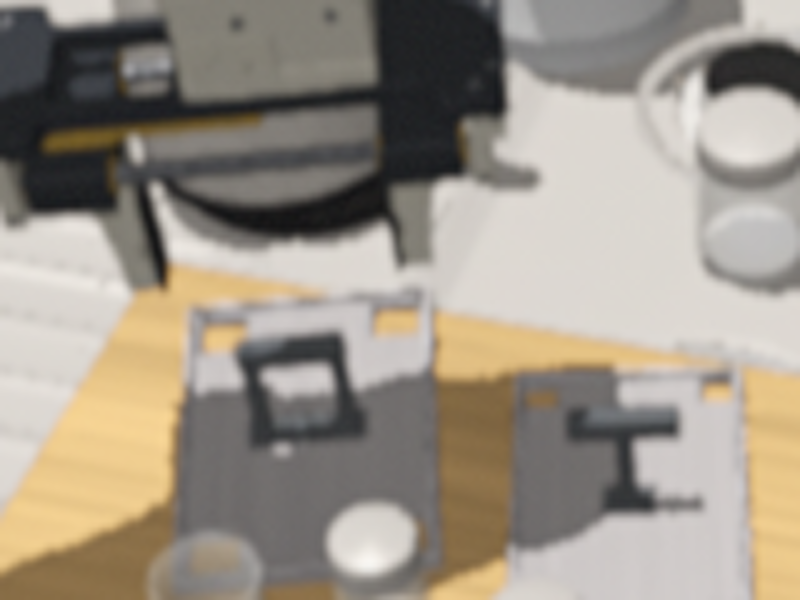

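```bash
python3 - <<'E'
from h import *
print(ray("scene",228.4,229.6,.077),proj("scene",[.4557,.3643,.077]),tri((228.4,229.6),(219,274.4)))
t=cv2.imread("pics/top0.png"); print(proj("top",[.4557,.3643,.028]),proj("top",[.488,.2236,.08]),proj("top",[.488,.2236,.028]))
crop(t,(190,250,250,300),"pics/t4.png",10);crop(t,(265,230,325,280),"pics/t5.png",10)
E
```

```text
[0.45619186 0.36412368 0.077     ] [228.18551118 229.72213851] [0.45444708 0.35667242 0.08215544]
[219.20613305 274.02959332] [293.32781346 256.44318959] [295.11394804 256.53855401]
```

View pics/t4.png

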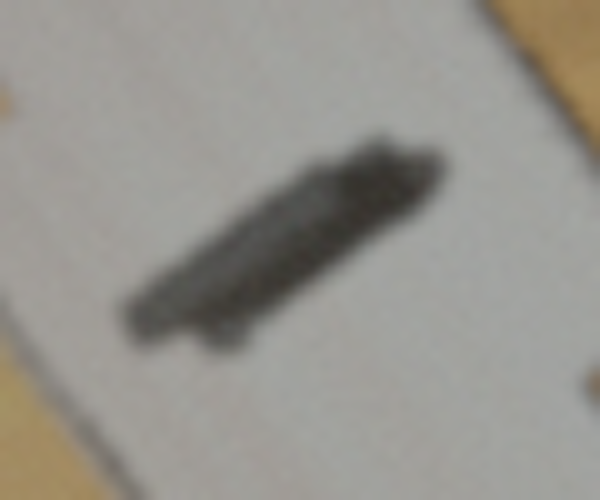

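View pics/t5.png

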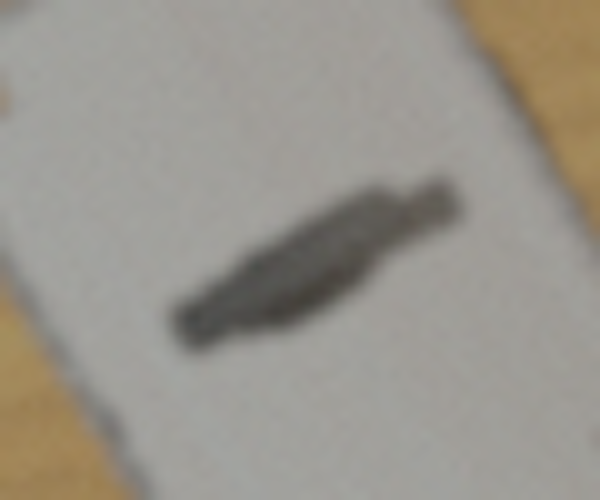

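Emit:
step_arm([
  [0.005, -0.002, 0.009, 4.4, 0, 15, 1],
  [0, 0, 0, 0, 0, 20, 1],
  [0, 0, 0, 0, 0, 10, 1],
  [0, 0, 0, 0, 0, 4, 1],
  [0, 0, 0, 0, 0, 0, 1],
])

```text
time_s: 9.75
tcp_pos: [0.4568, 0.3667, 0.078]
eef_rot: [179.7, -0.1, 126.3]
contact_force: [0.0, -0.1, -0.2]
gripper_width: 0.0876
```

```bash
python3 - <<'E'
from h import *
plan([0.4557,0.3643,0.058],126.3-360,1)
E
```

```text
t 9.75 p0 [0.4568 0.3667 0.078 ] rot [ 1.7968e+02 -8.0000e-02  1.2627e+02] rv [ 0.0056 -0.0014 -0.0005] dist mm [ -1.1  -2.4 -20. ] w 0.0876
[0.006, -0.001, -0.001] [-1.3, -2.4, 20.0]
```

Emit:
step_arm([
  [0.005, 0, 0, -1.3, -2.2, 10, 1],
  [0, 0, 0, 0, 0, 7, 1],
  [0, 0, 0, 0, 0, 2, 0.6],
  [0, 0, 0, 0, 0, 0, 0.4],
])

```text
time_s: 10.15
tcp_pos: [0.4563, 0.365, 0.0586]
eef_rot: [179.9, -0.1, 126.3]
contact_force: [-0.8, 0.2, -0.8]
gripper_width: 0.0772
```

```bash
python3 - <<'E'
from h import *
plan([0.4557,0.3643,0.058],126.3-360,1)
E
```

```text
t 10.15 p0 [0.4563 0.365  0.0586] rot [ 1.7989e+02 -1.0000e-01  1.2628e+02] rv [ 0.0019 -0.0018 -0.0003] dist mm [-0.6 -0.7 -0.6] w 0.0772
[0.002, -0.002, -0.0] [-0.2, -0.9, 0.6]
```

Emit:
step_arm([
  [0, 0, 0, 0, -0.8, 0, 0],
  [0, 0, 0, 0, 0, 0, -0.5],
  [0, 0, 0, 0, 0, 0, -1],
  [0, 0, 0, 0, 0, 0, -1],
  [0, 0, 0, 0, 0, 0, -1],
], squeeze=40)

```text
time_s: 10.65
tcp_pos: [0.4559, 0.3648, 0.0593]
eef_rot: [179.8, -0.1, 126.3]
contact_force: [-0.7, -0.2, -2.4]
gripper_width: 0.0452
```

Emit:
step_arm([
  [0, 0, 0, 0, 0, -4, -1],
  [0, 0, 0, 0, 0, -15, -1],
  [0, 0, 0, 0, 0, -25, -1],
  [0, 0, 0, 0, 0, -30, -1],
  [0, 0, 0, 0, 0, -30, -1],
  [0, 0, 0, 0, 0, -25, -1],
  [0, 0, 0, 0, 0, -15, -1],
  [0, 0, 0, 0, 0, -5, -1],
])

```text
time_s: 11.45
tcp_pos: [0.4538, 0.3619, 0.2125]
eef_rot: [-179.8, -0.0, 126.2]
contact_force: [0.5, 0.4, -3.3]
gripper_width: 0.0455
```

```bash
python3 - <<'E'
from h import *
s=r.get_state();print(s["gripper_width"],s["contact_force"])
plan([*st(0,0),0.215],120.7-360,12)
s=r.capture("scene")[:,:,::-1];crop(s,(170,120,370,300),"pics/f_s.png",4)
E
```

```text
0.04545105665037008 [ 0.51548333  0.36086095 -3.34981892]
t 11.45 p0 [0.4538 0.3619 0.2125] rot [-1.7976e+02 -4.0000e-02  1.2622e+02] rv [-0.0042 -0.0005  0.0963] dist mm [  67.7 -273.5    2.5] w 0.0455
[-0.0, -0.0, 0.008] [-21.7, -8.9, -0.2]
[-0.0, -0.0, 0.008] [-21.8, -8.7, -0.2]
[-0.0, -0.0, 0.008] [-21.9, -8.6, -0.2]
[-0.0, -0.0, 0.008] [-21.9, -8.4, -0.2]
[-0.0, -0.0, 0.008] [-22.0, -8.2, -0.2]
[-0.0, -0.0, 0.008] [-22.1, -8.0, -0.2]
[-0.0, -0.0, 0.008] [-22.1, -7.9, -0.2]
[-0.0, -0.0, 0.008] [-22.2, -7.7, -0.2]
[-0.0, -0.0, 0.008] [-22.2, -7.5, -0.2]
[-0.0, -0.0, 0.008] [-22.3, -7.3, -0.2]
[-0.0, -0.0, 0.008] [-22.4, -7.1, -0.2]
[-0.0, -0.0, 0.008] [-22.4, -7.0, -0.2]
```

View pics/f_s.png

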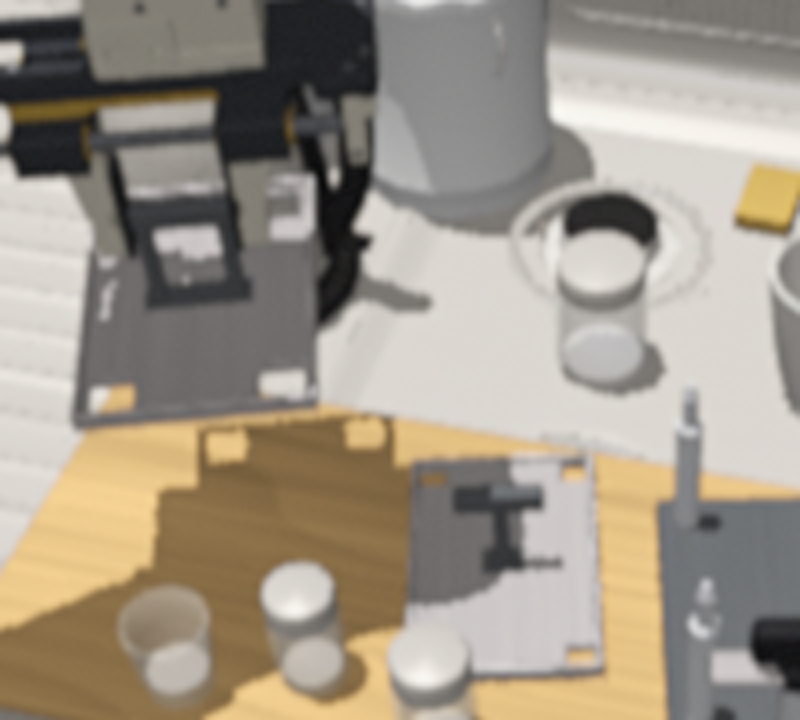

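Emit:
step_arm([
  [0, 0, 0.01, -15, -6, 0, -1],
  [0, 0, 0.01, -25, -10, 0, -1],
  [0, 0, 0.01, -30, -12, 0, -1],
  [0, 0, 0.01, -30, -12, 0, -1],
  [0, 0, 0.01, -30, -11, 0, -1],
  [0, 0, 0.01, -30, -11, 0, -1],
  [0, 0, 0.01, -30, -11, 0, -1],
  [0, 0, 0.01, -25, -8, 0, -1],
  [0, 0, 0.01, -15, -5, 0, -1],
  [0, 0, 0, -7, -2, 0, -1],
])

```text
time_s: 12.5
tcp_pos: [0.5071, 0.0992, 0.2011]
eef_rot: [-178.7, 0.0, 120.7]
contact_force: [-0.6, 0.5, -2.7]
gripper_width: 0.0458
```

```bash
python3 - <<'E'
from h import *
plan([*st(0,0),0.205],120.7-360,3)
E
```

```text
t 12.5 p0 [0.5071 0.0992 0.2011] rot [-178.65    0.    120.72] rv [-0.0235  0.0001  0.0003] dist mm [ 14.4 -10.8   3.9] w 0.0458
[-0.008, 0.0, 0.0] [-5.5, 2.3, -1.3]
[-0.008, 0.0, 0.0] [-5.5, 2.3, -1.3]
[-0.008, 0.0, 0.0] [-5.5, 2.3, -1.3]
```

Emit:
step_arm([
  [-0.008, 0, 0, -7, 3, -1, -1],
  [-0.008, 0, 0, -7, 3, -1, -1],
  [-0.005, 0, 0, -3, 1, 0, -1],
  [0, 0, 0, 0, 0, 0, -1],
  [0, 0, 0, 0, 0, 0, -1],
])

```text
time_s: 13.0
tcp_pos: [0.5223, 0.0873, 0.2013]
eef_rot: [-179.8, -0.0, 120.7]
contact_force: [-0.8, 0.1, -1.7]
gripper_width: 0.0453
```

```bash
python3 - <<'E'
from h import *
plan([*st(0,0),0.19],120.7-360,1)
s=r.capture("scene")[:,:,::-1];crop(s,(300,150,440,270),"pics/g_s.png",5)
t=r.capture("top")[:,:,::-1];crop(t,(280,150,480,330),"pics/g_t.png",4)
cv2.imwrite("pics/g_sf.png",s)
E
```

```text
t 13.0 p0 [0.5223 0.0873 0.2013] rot [-1.7980e+02 -2.0000e-02  1.2072e+02] rv [-0.0034 -0.0004  0.0004] dist mm [ -0.8   1.1 -11.3] w 0.0453
[-0.003, -0.0, 0.0] [1.4, -0.1, 11.3]
```

View pics/g_s.png

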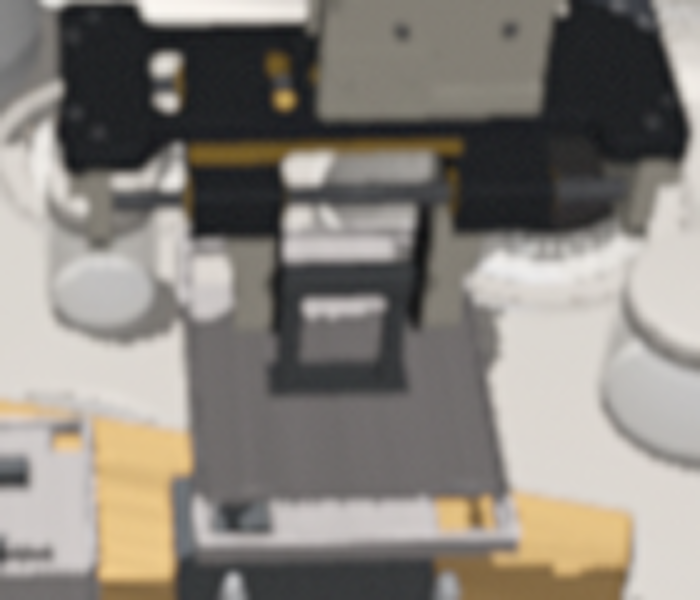

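View pics/g_t.png

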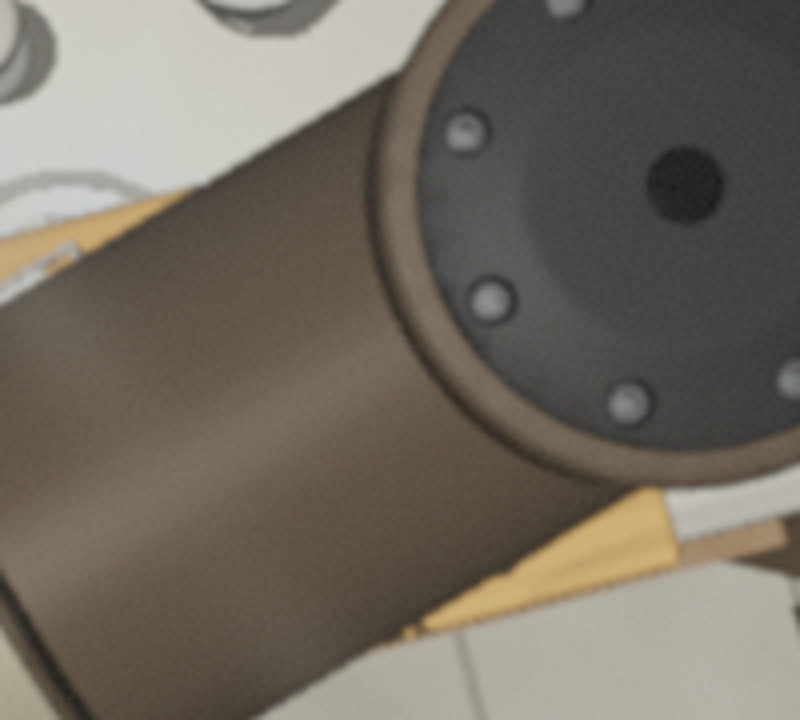

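```bash
python3 - <<'E'
from h import *
c=[.5223,.0873]
for x,y in [(-62,38),(-62,-38)]: print((proj("scene",[*st(x,y,c),.168])-[300,150])*5)
for x,y in [(-78,54),(-78,-54)]: print("corner",(proj("scene",[*st(x,y,c),.174])-[300,150])*5)
E
```

```text
[240.83504949 514.68338711]
[464.00694837 509.90438757]
corner [196.57984597 540.72861679]
corner [520.02882867 533.76522272]
```

Emit:
step_arm([
  [-0.003, 0, 0, 1.4, 0, 8, -1],
  [0, 0, 0, 0, 0, 8, -1],
  [0, 0, 0, 0, 0, 6, -1],
  [0, 0, 0, 0, 0, 3, -1],
  [0, 0, 0, 0, 0, 0, -1],
])

```text
time_s: 13.6
tcp_pos: [0.5207, 0.0894, 0.1735]
eef_rot: [-179.9, -0.0, 120.8]
contact_force: [-0.5, -0.3, -2.1]
gripper_width: 0.0457
```

```bash
python3 - <<'E'
from h import *
plan([*st(0,0),0.15],120.7-360,1)
s=r.capture("scene")[:,:,::-1];crop(s,(300,180,440,300),"pics/g2_s.png",5)
E
```

```text
t 13.6 p0 [0.5207 0.0894 0.1735] rot [-1.7994e+02 -4.0000e-02  1.2082e+02] rv [-0.0011 -0.0007  0.0021] dist mm [  0.8  -1.  -23.5] w 0.0457
[-0.001, -0.001, 0.002] [-1.3, 0.2, 23.5]
```

View pics/g2_s.png

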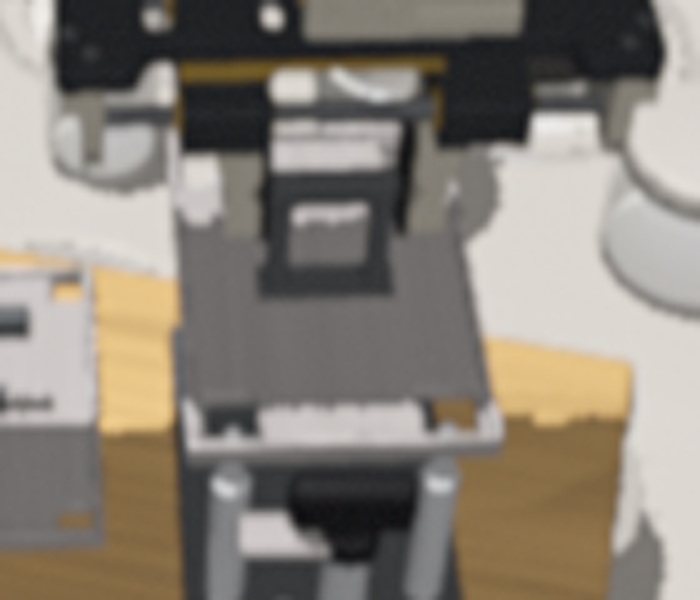

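Emit:
step_arm([
  [0, 0, 0, -1, 0, 6, -1],
  [0, 0, 0, 0, 0, 8, -1],
  [0, 0, 0, 0, 0, 6, -1],
  [0, 0, 0, 0, 0, 2, -1],
  [0, 0, 0, 0, 0, 0, -1],
])

```text
time_s: 14.15
tcp_pos: [0.5216, 0.0884, 0.1499]
eef_rot: [-180.0, -0.0, 120.8]
contact_force: [0.6, 0.0, -2.4]
gripper_width: 0.0453
```

```bash
python3 - <<'E'
from h import *
plan([*st(0,0),0.12],120.7-360,1)
s=r.capture("scene")[:,:,::-1];crop(s,(300,180,440,300),"pics/g3_s.png",5)
E
```

```text
t 14.15 p0 [0.5216 0.0884 0.1499] rot [-1.7997e+02 -3.0000e-02  1.2080e+02] rv [-0.0005 -0.0006  0.0017] dist mm [ -0.1  -0.  -29.9] w 0.0453
[-0.001, -0.001, 0.002] [-0.0, -0.1, 29.9]
```

View pics/g3_s.png

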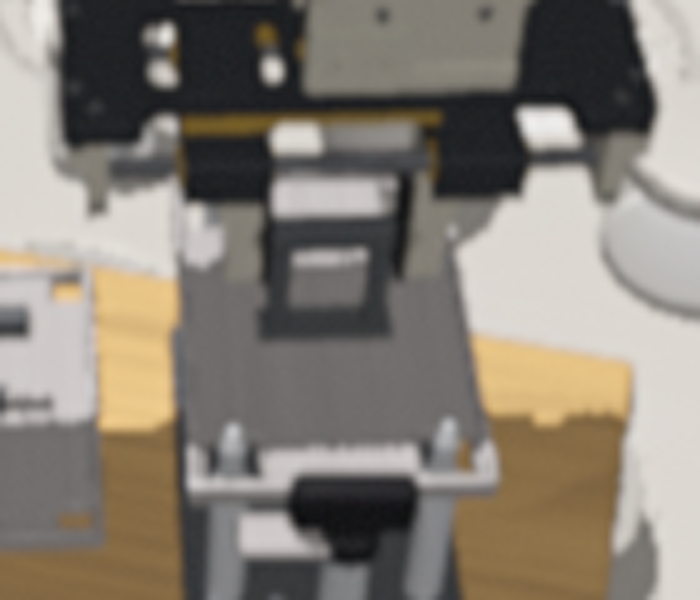

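Emit:
step_arm([
  [0, 0, 0.002, 0, 0, 6, -1],
  [0, 0, 0, 0, 0, 8, -1],
  [0, 0, 0, 0, 0, 8, -1],
  [0, 0, 0, 0, 0, 4, -1],
  [0, 0, 0, 0, 0, 0, -1],
])

```text
time_s: 14.7
tcp_pos: [0.5217, 0.0885, 0.1219]
eef_rot: [180.0, -0.0, 120.7]
contact_force: [0.5, -0.6, -2.5]
gripper_width: 0.0451
```

```bash
python3 - <<'E'
from h import *
plan([*st(0,0),0.069],120.7-360,1)
E
```

```text
t 14.7 p0 [0.5217 0.0885 0.1219] rot [ 1.8000e+02 -3.0000e-02  1.2068e+02] rv [ 0.0001 -0.0006 -0.0004] dist mm [ -0.2  -0.1 -52.9] w 0.0451
[0.0, -0.001, -0.0] [-0.1, -0.3, 52.9]
```

Emit:
step_arm([
  [0, 0, 0, 0, 0, 8, -1],
  [0, 0, 0, 0, 0, 10, -1],
  [0, 0, 0, 0, 0, 10, -1],
  [0, 0, 0, 0, 0, 8, -1],
  [0, 0, 0, 0, 0, 6, -1],
  [0, 0, 0, 0, 0, 2, -1],
  [0, 0, 0, 0, 0, 0, -1],
])

```text
time_s: 15.4
tcp_pos: [0.5216, 0.0884, 0.0734]
eef_rot: [-179.9, -0.0, 120.7]
contact_force: [0.4, -0.5, -1.6]
gripper_width: 0.0456
```

```bash
python3 - <<'E'
from h import *
plan([*st(0,0),0.069],120.7-360,1)
s=r.capture("scene")[:,:,::-1];crop(s,(300,200,440,320),"pics/g4_s.png",5)
E
```

```text
t 15.4 p0 [0.5216 0.0884 0.0734] rot [-1.7994e+02 -2.0000e-02  1.2068e+02] rv [-0.001  -0.0004 -0.0003] dist mm [-0.1 -0.  -4.4] w 0.0456
[-0.001, -0.0, -0.0] [-0.0, -0.1, 4.4]
```

View pics/g4_s.png

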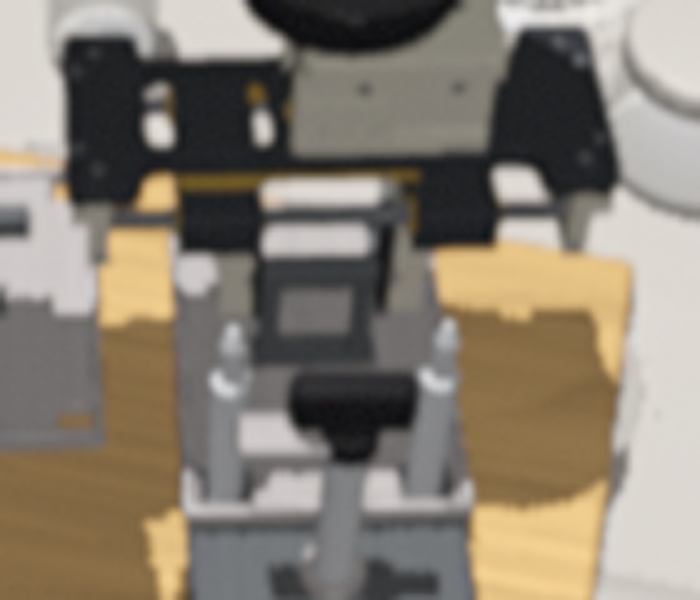

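Emit:
step_arm([
  [0, 0, 0, 0, 0, 2, -1],
  [0, 0, 0, 0, 0, 2, -1],
  [0, 0, 0, 0, 0, 1, -1],
  [0, 0, 0, 0, 0, 1, -1],
  [0, 0, 0, 0, 0, 0, -1],
])

```text
time_s: 15.95
tcp_pos: [0.5226, 0.0889, 0.0696]
eef_rot: [179.9, 0.0, 120.7]
contact_force: [-0.6, 0.7, -2.1]
gripper_width: 0.0452
```

Emit:
step_arm([
  [0, 0, 0, 0, 0, 1, -1],
  [0, 0, 0, 0, 0, 1, -1],
  [0, 0, 0, 0, 0, 0, -1],
])

```text
time_s: 16.25
tcp_pos: [0.523, 0.089, 0.0695]
eef_rot: [179.8, 0.0, 120.8]
contact_force: [-0.5, 0.6, -2.3]
gripper_width: 0.0451
```

Emit:
step_arm([
  [0, 0, 0, 0, 0, 2, -1],
  [0, 0, 0, 0, 0, 2, -1],
  [0, 0, 0, 0, 0, 0, -1],
])

```text
time_s: 16.55
tcp_pos: [0.5235, 0.0891, 0.0698]
eef_rot: [179.7, 0.1, 120.8]
contact_force: [-0.3, 0.2, -2.1]
gripper_width: 0.0456
```

```bash
python3 - <<'E'
from h import *
print(r.get_state())
s=r.capture("scene")[:,:,::-1];crop(s,(300,200,440,320),"pics/g5_s.png",5);cv2.imwrite("pics/g5.png",s)
E
```

```text
{'time_s': 16.55, 'joints': array([ 30.90426096,  16.04339527, -29.23902771,   0.13672986,
       -44.38716731, -90.1676915 ]), 'qd': array([ 0.08927967, -0.8345556 ,  0.3827657 ,  0.08949831, -1.10888374,
        0.00621574]), 'joint_torque': array([ 7.03487633e-03, -4.62694466e+01,  2.27715504e+01,  5.57296023e+00,
       -3.03494604e-01, -7.18970143e-03]), 'tcp_pos': array([0.52352396, 0.0891045 , 0.06983056]), 'eef_rot': array([1.79669392e+02, 9.52376247e-02, 1.20833730e+02]), 'contact_force': array([-0.33215312,  0.23508544, -2.08416416]), 'moment': array([ 0.11216847, -0.10773314,  0.00399955]), 'gripper_width': 0.045588510358294546}
```

View pics/g5_s.png

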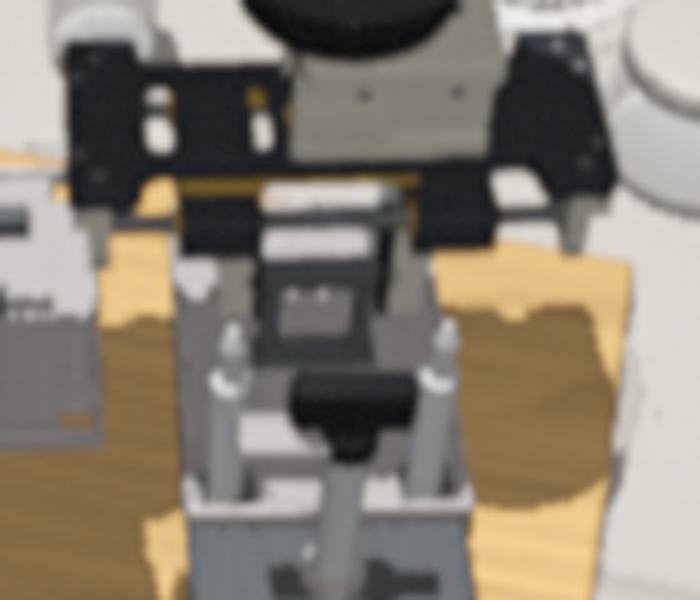

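```bash
python3 - <<'E'
from h import *
for z in (.042,.046): 
  for x,y in [(-78,54),(-78,-54)]: print("corner",z,(proj("scene",[*st(x,y),z])-[300,200])*5)
  for x,y in [(-78,54),(-78,-54)]: print("front bottom",z-.01,(proj("scene",[*st(x,y),z-.01])-[300,200])*5)
E
```

```text
corner 0.042 [184.57466633 515.17020822]
corner 0.042 [471.368279   508.70242498]
front bottom 0.032 [184.04460804 530.08721742]
front bottom 0.032 [468.39415034 523.65520389]
corner 0.046 [184.78925392 509.1312404 ]
corner 0.046 [472.57229953 502.64907128]
front bottom 0.036 [184.2555418  524.15107634]
front bottom 0.036 [469.57769631 517.70478841]
```

Emit:
step_arm([
  [-0.005, 0, 0, 0.5, 1, 3, -1],
  [0, 0, 0, 0, 0, 3, -1],
  [0, 0, 0, 0, 0, 3, -1],
])

```text
time_s: 16.9
tcp_pos: [0.5243, 0.0893, 0.0689]
eef_rot: [179.3, 0.3, 121.0]
contact_force: [-17.1, 1.6, 38.1]
gripper_width: 0.0456
```

Emit:
step_arm([
  [0.01, -0.004, 0.004, 0, 1.5, -1.5, -1],
  [0, 0, 0, 0, 0, 0, -1],
])

```text
time_s: 17.1
tcp_pos: [0.5259, 0.0904, 0.0714]
eef_rot: [179.8, 0.5, 120.8]
contact_force: [0.6, 1.2, -2.6]
gripper_width: 0.0451
```

Emit:
step_arm([
  [0, 0, 0, 0, -2.5, 0, -1],
  [0, -0.004, 0, 0, -2, 1, -1],
  [0, 0, 0, 0, 0, 0, -1],
])

```text
time_s: 17.4
tcp_pos: [0.5223, 0.0881, 0.0694]
eef_rot: [179.8, 0.7, 120.8]
contact_force: [-1.8, 0.2, 7.7]
gripper_width: 0.0457
```

```bash
python3 - <<'E'
from h import *
plan([*st(0,0),0.069],120.7-360,1);print(r.get_state()["contact_force"])
s=r.capture("scene")[:,:,::-1];crop(s,(300,200,440,320),"pics/g6_s.png",5)
E
```

```text
t 17.4 p0 [0.5223 0.0881 0.0694] rot [179.76   0.74 120.77] rv [0.0043 0.0129 0.0012] dist mm [-0.8  0.3 -0.4] w 0.0457
[0.004, 0.013, 0.001] [0.7, -0.6, 0.4]
[-1.81837479  0.18876643  7.74985396]
```

View pics/g6_s.png

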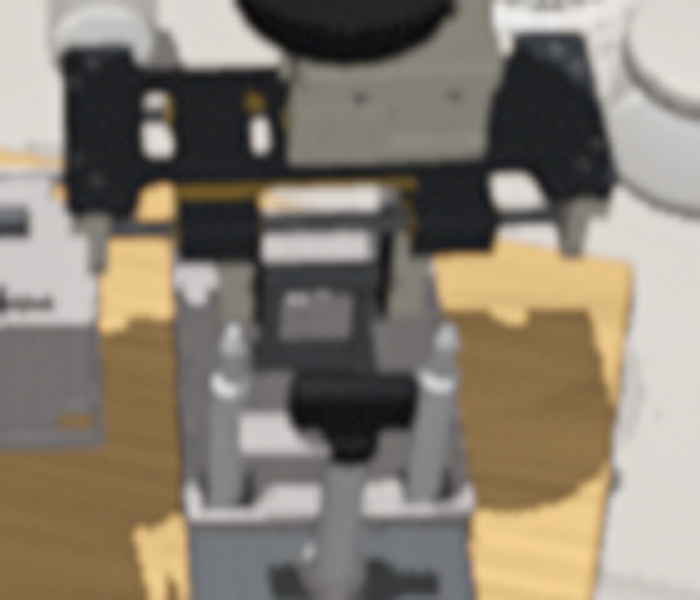

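Emit:
step_arm([
  [0.004, 0.012, 0, 0, 0, 0, -1],
  [0, 0, 0, 0, 0, 0, -1],
  [0, 0, 0, 0, 0, 0, 0.1],
  [0, 0, 0, 0, 0, 0, 0.4],
  [0, 0, 0, 0, 0, 0, 0.6],
])

```text
time_s: 17.95
tcp_pos: [0.5219, 0.0876, 0.0684]
eef_rot: [-179.9, 0.0, 120.8]
contact_force: [-0.6, -0.2, -0.6]
gripper_width: 0.0589
```

Emit:
step_arm([
  [0, 0, 0, 0, 0, -3, 0.6],
  [0, 0, 0, 0, 0, -10, 0.6],
  [0, 0, 0, 0, 0, -20, 0.6],
  [0, 0, 0, 0, 0, -30, 0.8],
  [0, 0, 0, 0, 0, -35, 1],
  [0, 0, 0, 0, 0, -35, 1],
  [0, 0, 0, 0, 0, -25, 1],
  [0, 0, 0, 0, 0, -10, 1],
])

```text
time_s: 18.75
tcp_pos: [0.5207, 0.0867, 0.2456]
eef_rot: [-179.8, 0.1, 120.8]
contact_force: [0.8, -0.5, 0.2]
gripper_width: 0.0874
```

```bash
python3 - <<'E'
from h import *
s=r.capture("scene")[:,:,::-1];crop(s,(300,200,440,320),"pics/h_s.png",5)
t=r.capture("top")[:,:,::-1]; crop(t,(200,270,340,370),"pics/h_t.png",5)
# go to glass (0.350,0.325)
plan([0.35,0.325,0.24],120.7-360,12)
E
```

```text
t 18.85 p0 [0.5205 0.0868 0.2443] rot [-1.7974e+02  5.0000e-02  1.2076e+02] rv [-0.0046  0.0009  0.0011] dist mm [-170.5  238.2   -4.3] w 0.0873
[-0.0, 0.0, 0.0] [24.3, -2.1, 0.3]
[-0.0, 0.0, 0.0] [24.3, -2.1, 0.3]
[-0.0, 0.0, 0.0] [24.3, -2.1, 0.3]
[-0.0, 0.0, 0.0] [24.3, -2.1, 0.4]
[-0.0, 0.0, 0.0] [24.3, -2.1, 0.4]
[-0.0, 0.0, 0.0] [24.3, -2.1, 0.4]
[-0.0, 0.0, 0.0] [24.3, -2.1, 0.4]
[-0.0, 0.0, 0.0] [24.3, -2.1, 0.4]
[-0.0, 0.0, 0.0] [24.3, -2.1, 0.4]
[-0.0, 0.0, 0.0] [24.3, -2.1, 0.4]
[-0.0, 0.0, 0.0] [24.3, -2.1, 0.4]
[-0.0, 0.0, 0.0] [24.3, -2.1, 0.4]
```

View pics/h_s.png

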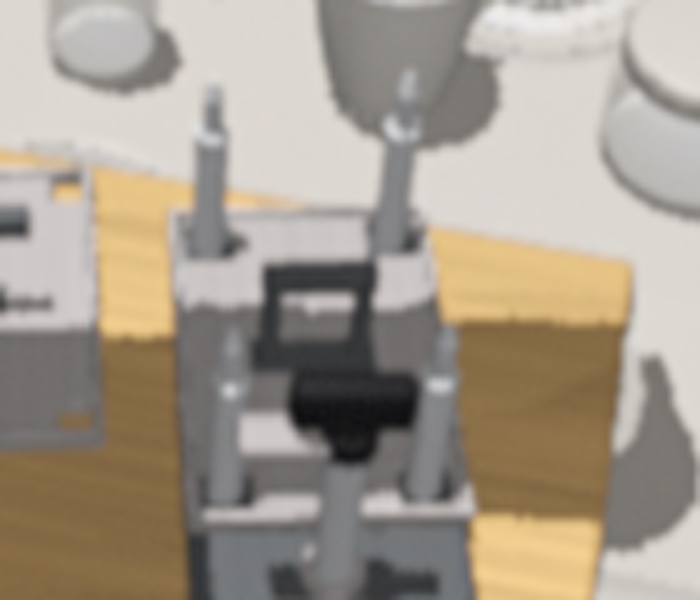

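View pics/h_t.png

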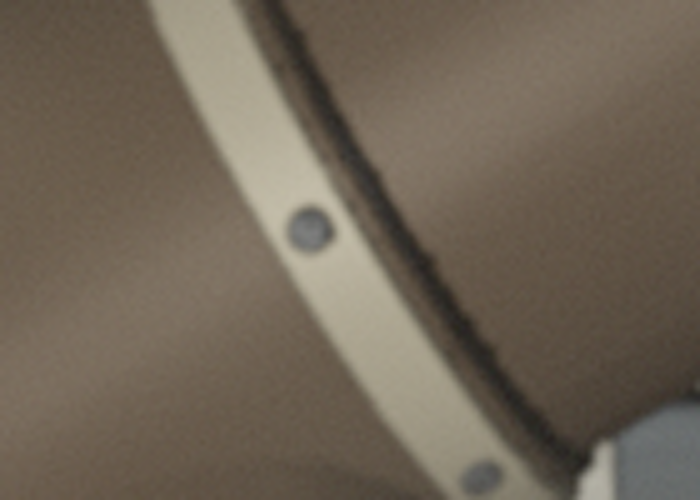

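```bash
python3 - <<'E'
from h import *
t=cv2.imread("pics/top0.png");crop(t,(215,310,275,355),"pics/gl_t.png",12)
s=r.capture("scene")[:,:,::-1];cv2.imwrite("pics/h2.png",s);crop(s,(190,250,300,320),"pics/gl_s.png",7)
plan([0.35,0.325,0.24],33.7-180,14)
E
```

```text
t 18.9 p0 [0.5197 0.0865 0.2425] rot [-1.7958e+02  2.0000e-02  1.2074e+02] rv [-0.0059 -0.0057 -1.6224] dist mm [-169.7  238.5   -2.5] w 0.0876
[-0.0, -0.0, -0.116] [20.8, -1.7, 0.2]
[-0.0, -0.0, -0.116] [20.9, 0.7, 0.2]
[-0.0, -0.0, -0.116] [20.7, 3.1, 0.2]
[-0.0, -0.0, -0.116] [20.2, 5.5, 0.2]
[-0.0, -0.0, -0.116] [19.4, 7.8, 0.2]
[-0.0, -0.0, -0.116] [18.4, 10.0, 0.2]
[-0.0, -0.0, -0.116] [17.1, 12.0, 0.1]
[-0.0, -0.0, -0.116] [15.6, 13.9, 0.1]
[-0.0, -0.0, -0.116] [13.9, 15.6, 0.1]
[-0.0, -0.0, -0.116] [12.0, 17.1, 0.1]
[-0.0, -0.0, -0.116] [9.9, 18.4, 0.2]
[-0.0, -0.0, -0.116] [7.7, 19.4, 0.2]
[-0.0, -0.0, -0.116] [5.4, 20.2, 0.2]
[-0.0, -0.0, -0.116] [3.0, 20.7, 0.2]
```

View pics/gl_t.png

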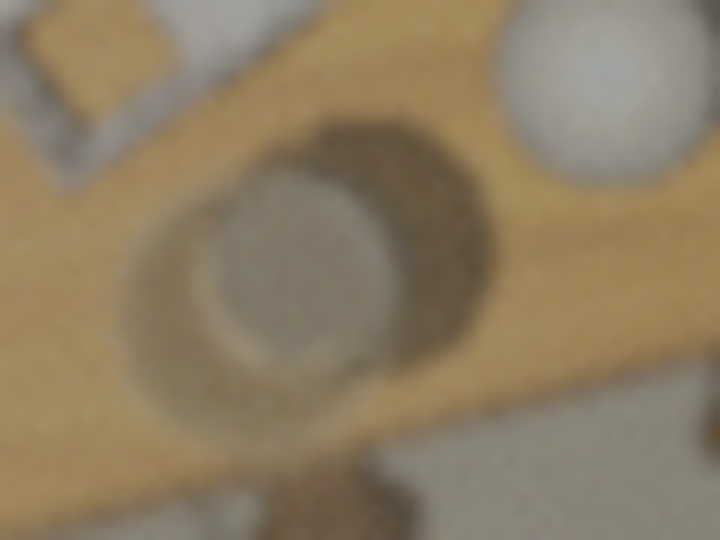

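View pics/gl_s.png

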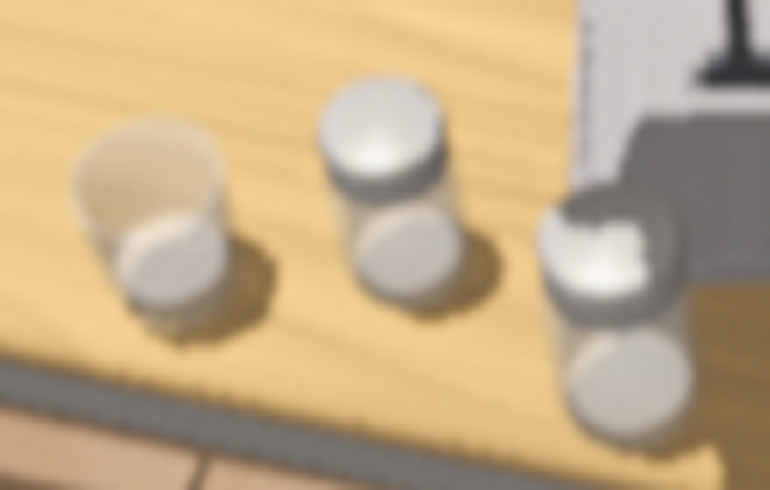

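```bash
python3 - <<'E'
from h import *
print(ray("top",237.3,335.3,.072),ray("top",240.25,332.3,.028))
print(ray("scene",190+150/7,250+180/7,.072),ray("scene",190+172/7,250+262/7,.028))
print("pepper",ray("top",215+603/12,310+78/12,.088),ray("scene",190+383/7,250+130/7,.088))
for p in ([.350,.3225,.072],[.351,.326,.072],[.350,.3225,.028],[.352,.328,.028]): print(p,(proj("top",p)-[215,310])*12,(proj("scene",p)-[190,250])*7)
E
```

```text
[0.34964517 0.32235332 0.072     ] [0.34845969 0.32459558 0.028     ]
[0.34741665 0.32278114 0.072     ] [0.35020093 0.32732898 0.028     ]
pepper [0.38433502 0.27143601 0.088     ] [0.38290907 0.26846394 0.088     ]
[0.35, 0.3225, 0.072] [266.61477971 301.1586359 ] [156.82082519 173.77029825]
[0.351, 0.326, 0.072] [242.78376673 294.27092726] [148.93408709 166.22490014]
[0.35, 0.3225, 0.028] [316.68143122 257.51185379] [185.1724388  269.31201485]
[0.352, 0.328, 0.028] [281.01630657 244.39777911] [174.10270011 256.52571539]
```

Emit:
step_arm([
  [0, 0, -0.116, 21, -2, 0, 1],
  [0, 0, -0.116, 21, 1, 0, 1],
  [0, 0, -0.116, 21, 3, 0, 1],
  [0, 0, -0.116, 20, 5.5, 0, 1],
  [0, 0, -0.116, 19, 8, 0, 1],
  [0, 0, -0.116, 18, 10, 0, 1],
  [0, 0, -0.116, 17, 12, 0, 1],
  [0, 0, -0.116, 15, 14, 0, 1],
  [0, 0, -0.116, 14, 15, 0, 1],
  [0, 0, -0.116, 12, 17, 0, 1],
])

```text
time_s: 19.9
tcp_pos: [0.3851, 0.253, 0.2255]
eef_rot: [-179.1, -1.9, -170.6]
contact_force: [0.8, 0.3, 0.8]
gripper_width: 0.0876
```

```bash
python3 - <<'E'
from h import *
plan([0.351,0.3245,0.2],33.7-180,6)
E
```

```text
t 19.9 p0 [0.3851 0.253  0.2255] rot [-179.06   -1.88 -170.62] rv [-0.0091 -0.0359 -0.4241] dist mm [-34.1  71.5 -25.5] w 0.0876
[-0.002, -0.006, -0.071] [3.5, 12.8, 4.2]
[-0.002, -0.006, -0.071] [2.6, 13.0, 4.2]
[-0.002, -0.006, -0.071] [1.7, 13.1, 4.2]
[-0.002, -0.006, -0.071] [0.8, 13.2, 4.2]
[-0.002, -0.006, -0.071] [-0.1, 13.2, 4.2]
[-0.002, -0.006, -0.071] [-1.0, 13.2, 4.2]
```

Emit:
step_arm([
  [-0.002, -0.006, -0.071, 3.5, 13, 2, 1],
  [-0.002, -0.006, -0.071, 2.5, 13, 4, 1],
  [-0.002, -0.006, -0.071, 2, 13, 4, 1],
  [-0.002, -0.006, -0.071, 1, 13, 4, 1],
  [-0.002, -0.006, -0.071, 0, 10, 4, 1],
  [-0.002, -0.006, -0.06, -1, 5, 4, 1],
  [0, 0, 0, 0, 0, 0, 1],
  [0, 0, 0, 0, 0, 0, 1],
])

```text
time_s: 20.7
tcp_pos: [0.3478, 0.3119, 0.1896]
eef_rot: [-179.7, -1.1, -145.6]
contact_force: [-0.4, 0.3, 0.4]
gripper_width: 0.0873
```

```bash
python3 - <<'E'
from h import *
plan([0.3495,0.3238,0.12],33.7-180,1)
E
```

```text
t 20.7 p0 [0.3478 0.3119 0.1896] rot [-179.72   -1.12 -145.59] rv [-0.0049 -0.0195  0.0125] dist mm [  1.7  11.9 -69.6] w 0.0873
[-0.005, -0.019, 0.012] [-9.5, 9.2, 69.4]
```

Emit:
step_arm([
  [-0.005, -0.01, 0.01, -5, 5, 5, 1],
  [0, -0.01, 0, -4, 4, 10, 1],
  [0, 0, 0, 0, 0, 15, 1],
  [0, 0, 0, 0, 0, 15, 1],
  [0, 0, 0, 0, 0, 10, 1],
  [0, 0, 0, 0, 0, 5, 1],
  [0, 0, 0, 0, 0, 0, 1],
])

```text
time_s: 21.4
tcp_pos: [0.3515, 0.3247, 0.1255]
eef_rot: [179.9, 0.1, -146.9]
contact_force: [0.3, 0.4, -0.1]
gripper_width: 0.0877
```

```bash
python3 - <<'E'
from h import *
plan([0.3495,0.3238,0.052],33.7-180,1)
s=r.capture("scene")[:,:,::-1];crop(s,(150,200,290,320),"pics/i_s.png",5)
E
```

```text
t 21.4 p0 [0.3515 0.3247 0.1255] rot [ 1.7994e+02  1.4000e-01 -1.4691e+02] rv [ 0.001   0.0024 -0.0106] dist mm [ -2.   -0.9 -73.5] w 0.0877
[0.001, 0.002, -0.011] [2.3, 0.2, 73.5]
```

View pics/i_s.png

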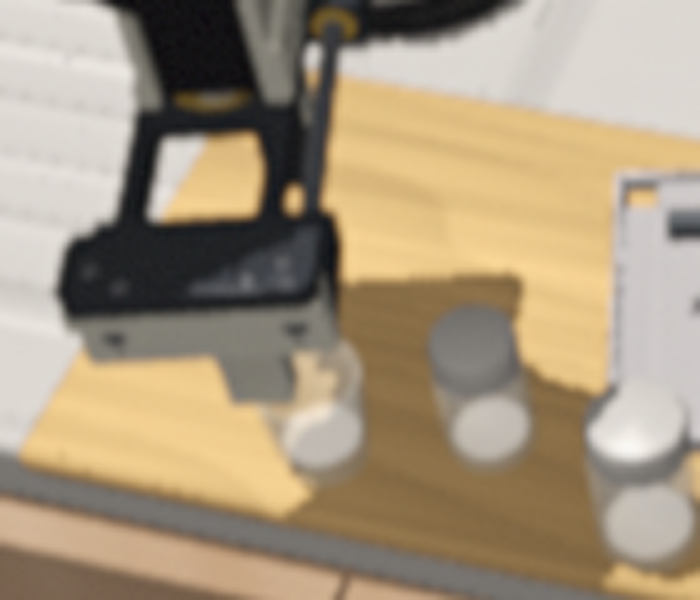

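Emit:
step_arm([
  [0, 0, -0.01, 2.3, 0, 10, 1],
  [0, 0, 0, 0, 0, 15, 1],
  [0, 0, 0, 0, 0, 15, 1],
  [0, 0, 0, 0, 0, 13, 1],
  [0, 0, 0, 0, 0, 8, 1],
  [0, 0, 0, 0, 0, 3, 1],
  [0, 0, 0, 0, 0, 0, 1],
])

```text
time_s: 22.15
tcp_pos: [0.3505, 0.3257, 0.0607]
eef_rot: [179.7, 0.5, -146.2]
contact_force: [0.4, 0.7, -0.1]
gripper_width: 0.0877
```

```bash
python3 - <<'E'
from h import *
plan([0.3495,0.3238,0.052],33.7-180,1)
s=r.capture("scene")[:,:,::-1];crop(s,(150,200,290,320),"pics/i2_s.png",5)
E
```

```text
t 22.15 p0 [0.3505 0.3257 0.0607] rot [ 179.74    0.5  -146.2 ] rv [0.0045 0.0088 0.0017] dist mm [-1.  -1.9 -8.7] w 0.0877
[0.005, 0.009, 0.002] [1.9, -1.1, 8.7]
```

View pics/i2_s.png

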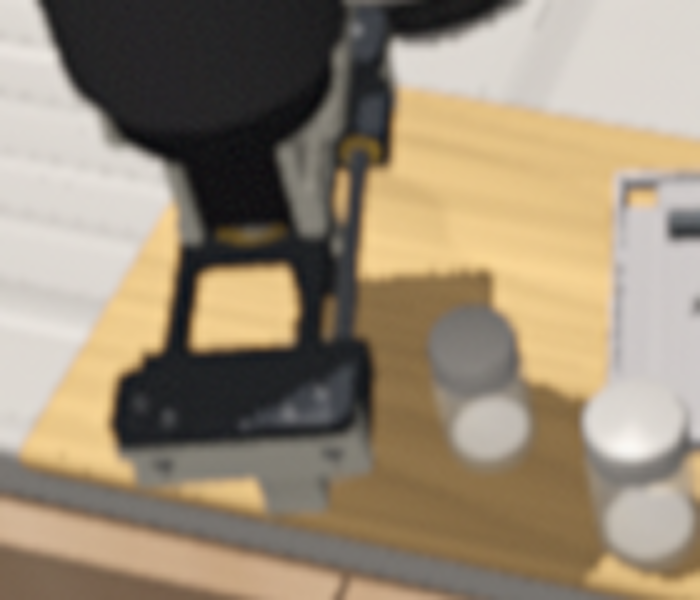

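Emit:
step_arm([
  [0.005, 0.008, 0, 1.9, -1, 6, 1],
  [0, 0, 0, 0, 0, 2, 0.6],
  [0, 0, 0, 0, 0, 0, 0.2],
  [0, 0, 0, 0, 0, 0, -0.3],
  [0, 0, 0, 0, 0, 0, -0.6],
  [0, 0, 0, 0, 0, 0, -1],
  [0, 0, 0, 0, 0, 0, -1],
], squeeze=20)

```text
time_s: 22.9
tcp_pos: [0.3501, 0.3251, 0.054]
eef_rot: [179.9, 0.2, -146.2]
contact_force: [0.6, 0.1, 0.7]
gripper_width: 0.0453
```

```bash
python3 - <<'E'
from h import *
plan([0.3495,0.3238,0.052],33.7-180,1)
E
```

```text
t 22.9 p0 [0.3501 0.3251 0.054 ] rot [ 179.95    0.2  -146.18] rv [0.0009 0.0035 0.0021] dist mm [-0.6 -1.3 -2. ] w 0.0453
[0.001, 0.003, 0.002] [1.2, -0.7, 2.0]
```

Emit:
step_arm([
  [0, 0, 0, 0, 0, 0, -1],
  [0, 0, 0, 0, 0, 0, -1],
])

```text
time_s: 23.1
tcp_pos: [0.3501, 0.325, 0.0541]
eef_rot: [179.9, 0.2, -146.2]
contact_force: [0.3, 0.4, -0.8]
gripper_width: 0.0402
```

Emit:
step_arm([
  [0, 0, 0, 0, 0, -3, -1],
  [0, 0, 0, 0, 0, -10, -1],
  [0, 0, 0, 0, 0, -20, -1],
  [0, 0, 0, 0, 0, -25, -1],
  [0, 0, 0, 0, 0, -30, -1],
  [0, 0, 0, 0, 0, -30, -1],
  [0, 0, 0, 0, 0, -25, -1],
  [0, 0, 0, 0, 0, -15, -1],
  [0, 0, 0, 0, 0, -5, -1],
])

```text
time_s: 24.0
tcp_pos: [0.3492, 0.3229, 0.2282]
eef_rot: [180.0, 0.2, -146.2]
contact_force: [0.3, -0.3, -1.5]
gripper_width: 0.0405
```

```bash
python3 - <<'E'
from h import *
plan([*st(36,0),0.215],120.7-180,16)
s=r.capture("scene")[:,:,::-1];crop(s,(150,100,390,280),"pics/j_s.png",3)
for a,c in holes(s): 
    if c[1]>200: print(a,c.round(1),ray("scene",*c,0.026).round(4))
E
```

```text
t 24.0 p0 [0.3492 0.3229 0.2282] rot [ 179.97    0.19 -146.19] rv [-0.0021  0.0031 -1.5166] dist mm [ 203.3 -216.1  -13.2] w 0.0405
[-0.0, 0.0, -0.095] [-3.0, -18.3, 0.8]
[-0.0, 0.0, -0.095] [-1.3, -18.5, 0.8]
[-0.0, 0.0, -0.095] [0.5, -18.5, 0.8]
[-0.0, 0.0, -0.095] [2.2, -18.4, 0.8]
[-0.0, 0.0, -0.095] [3.9, -18.1, 0.8]
[-0.0, 0.0, -0.095] [5.6, -17.7, 0.8]
[-0.0, 0.0, -0.095] [7.3, -17.1, 0.8]
[-0.0, 0.0, -0.095] [8.9, -16.3, 0.8]
[-0.0, 0.0, -0.095] [10.4, -15.4, 0.8]
[-0.0, 0.0, -0.095] [11.8, -14.3, 0.8]
[-0.0, 0.0, -0.095] [13.1, -13.1, 0.8]
[-0.0, 0.0, -0.095] [14.3, -11.8, 0.8]
[-0.0, 0.0, -0.095] [15.3, -10.4, 0.8]
[-0.0, 0.0, -0.095] [16.2, -8.9, 0.8]
[-0.0, 0.0, -0.095] [17.0, -7.4, 0.8]
[-0.0, 0.0, -0.095] [17.6, -5.7, 0.8]
16 [277.8 239. ] [0.5205 0.2895 0.026 ]
17 [348.4 239.5] [0.5935 0.1553 0.026 ]
```

View pics/j_s.png

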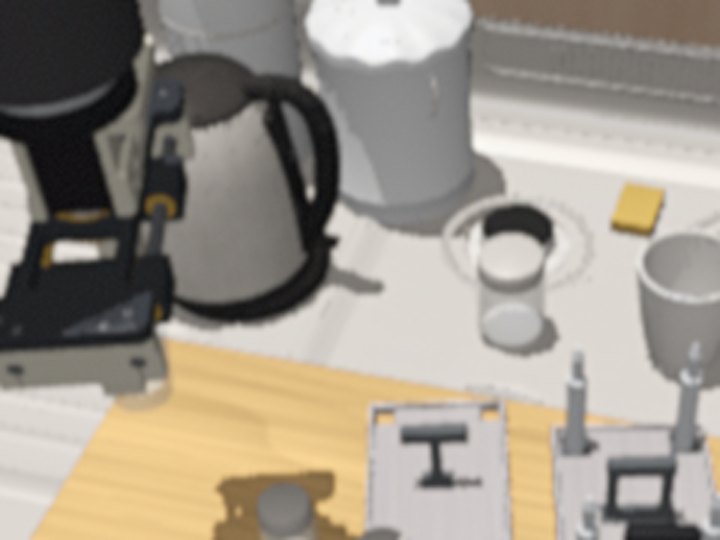

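Emit:
step_arm([
  [0, 0, -0.095, -3, -18, 0, -1],
  [0, 0, -0.095, -1, -18.5, 0, -1],
  [0, 0, -0.095, 0.5, -18.5, 0, -1],
  [0, 0, -0.095, 2, -18.5, 0, -1],
  [0, 0, -0.095, 4, -18, 0, -1],
  [0, 0, -0.095, 5.5, -17.5, 0, -1],
  [0, 0, -0.095, 7, -17, 0, -1],
  [0, 0, -0.095, 9, -16, 0, -1],
  [0, 0, -0.095, 10.5, -15, 0, -1],
  [0, 0, -0.095, 12, -14, 0, -1],
])

```text
time_s: 25.05
tcp_pos: [0.4762, 0.183, 0.2203]
eef_rot: [179.5, -0.3, -89.5]
contact_force: [-0.2, 0.1, -1.4]
gripper_width: 0.0402
```

```bash
python3 - <<'E'
from h import *
plan([*st(36,0),0.215],120.7-180,7)
E
```

```text
t 25.05 p0 [0.4762 0.183  0.2203] rot [179.55  -0.28 -89.49] rv [ 0.009  -0.0026 -0.5269] dist mm [ 76.2 -76.3  -5.3] w 0.0402
[0.001, -0.0, -0.075] [11.0, -10.8, 0.7]
[0.001, -0.0, -0.075] [11.8, -9.9, 0.7]
[0.001, -0.0, -0.075] [12.5, -9.0, 0.7]
[0.001, -0.0, -0.075] [13.1, -8.1, 0.7]
[0.001, -0.0, -0.075] [13.7, -7.1, 0.8]
[0.001, -0.0, -0.075] [14.2, -6.0, 0.8]
[0.001, -0.0, -0.075] [14.6, -4.9, 0.8]
```

Emit:
step_arm([
  [0.002, 0, -0.075, 11, -11, 0, -1],
  [0.001, 0, -0.075, 12, -10, 0, -1],
  [0.001, 0, -0.075, 12.5, -9, 0, -1],
  [0.001, 0, -0.075, 13, -8, 0, -1],
  [0.001, 0, -0.075, 13.5, -7, 0, -1],
  [0.001, 0, -0.075, 12, -6, 0, -1],
  [0.001, 0, -0.06, 8, -3, 0, -1],
  [0, 0, 0, 0, 0, 0, -1],
  [0, 0, 0, 0, 0, 0, -1],
])

```text
time_s: 25.95
tcp_pos: [0.5461, 0.107, 0.2097]
eef_rot: [178.9, -0.1, -59.2]
contact_force: [-0.0, 0.1, -1.0]
gripper_width: 0.0404
```

```bash
python3 - <<'E'
from h import *
plan([*st(36,0),0.15],120.7-180,2)
s=r.capture("scene")[:,:,::-1];crop(s,(300,150,440,270),"pics/k_s.png",5)
E
```

```text
t 25.95 p0 [0.5461 0.107  0.2097] rot [ 1.7889e+02 -6.0000e-02 -5.9230e+01] rv [ 0.0193 -0.001   0.0012] dist mm [  6.3  -0.3 -59.7] w 0.0404
[0.01, -0.001, 0.001] [1.7, -3.2, 29.8]
[0.01, -0.001, 0.001] [1.7, -2.9, 29.8]
```

View pics/k_s.png

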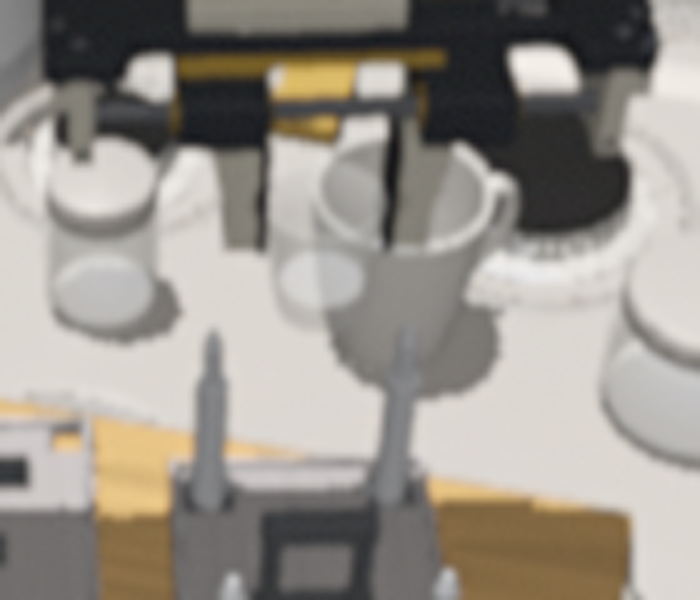

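Emit:
step_arm([
  [0.01, 0, 0, 1.7, -3, 10, -1],
  [0.01, 0, 0, 1.7, -3, 15, -1],
  [0, 0, 0, 0, 0, 18, -1],
  [0, 0, 0, 0, 0, 18, -1],
  [0, 0, 0, 0, 0, 15, -1],
  [0, 0, 0, 0, 0, 8, -1],
  [0, 0, 0, 0, 0, 3, -1],
  [0, 0, 0, 0, 0, 0, -1],
])

```text
time_s: 26.8
tcp_pos: [0.5507, 0.1104, 0.1204]
eef_rot: [-179.8, -0.0, -59.5]
contact_force: [0.9, 0.4, -0.6]
gripper_width: 0.0403
```

```bash
python3 - <<'E'
from h import *
plan([*st(36,0),0.071],120.7-180,1)
s=r.capture("scene")[:,:,::-1];crop(s,(300,180,440,300),"pics/k2_s.png",5)
E
```

```text
t 26.8 p0 [0.5507 0.1104 0.1204] rot [-1.7983e+02 -4.0000e-02 -5.9520e+01] rv [-0.0029 -0.0007 -0.0038] dist mm [  1.8  -3.6 -49.4] w 0.0403
[-0.003, -0.001, -0.004] [4.0, 0.4, 49.4]
```

View pics/k2_s.png

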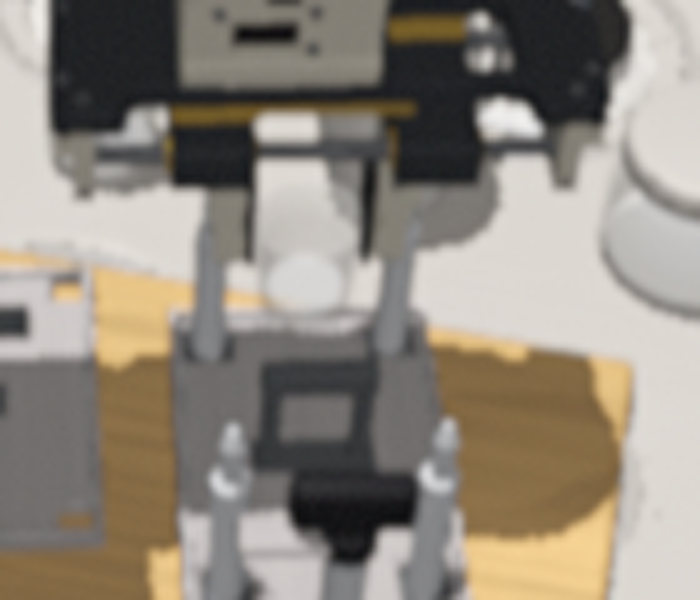

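Emit:
step_arm([
  [-0.003, 0, -0.004, 4, 0.4, 6, -1],
  [0, 0, 0, 0, 0, 10, -1],
  [0, 0, 0, 0, 0, 10, -1],
  [0, 0, 0, 0, 0, 5, -1],
  [0, 0, 0, 0, 0, 2, -1],
  [0, 0, 0, 0, 0, 0, -1],
])

```text
time_s: 27.45
tcp_pos: [0.5537, 0.1067, 0.0862]
eef_rot: [-179.8, -0.1, -59.3]
contact_force: [-0.4, -0.2, -0.2]
gripper_width: 0.0403
```

```bash
python3 - <<'E'
from h import *
plan([*st(36,0),0.071],120.7-180,1)
s=r.capture("scene")[:,:,::-1];crop(s,(300,180,440,300),"pics/k3_s.png",5)
E
```

```text
t 27.45 p0 [0.5537 0.1067 0.0862] rot [-1.7985e+02 -5.0000e-02 -5.9300e+01] rv [-0.0026 -0.0009  0.0001] dist mm [ -1.2   0.1 -15.2] w 0.0403
[-0.003, -0.001, 0.0] [-0.7, 1.0, 15.2]
```

View pics/k3_s.png

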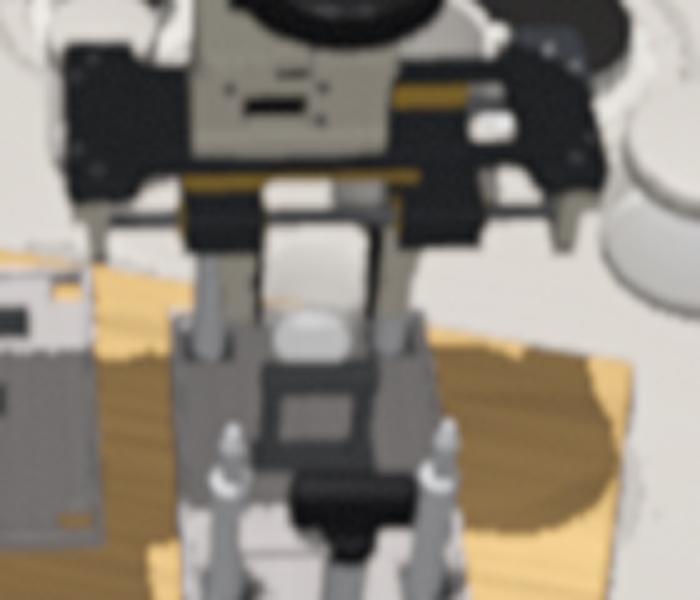

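Emit:
step_arm([
  [-0.003, -0.001, 0, -0.7, 1, 4, -1],
  [0, 0, 0, 0, 0, 4, -1],
  [0, 0, 0, 0, 0, 3, -1],
  [0, 0, 0, 0, 0, 1.5, -1],
  [0, 0, 0, 0, 0, 0, -1],
])

```text
time_s: 28.0
tcp_pos: [0.5529, 0.1072, 0.0735]
eef_rot: [-179.9, 0.0, -59.3]
contact_force: [-0.5, 0.1, -0.9]
gripper_width: 0.0405
```

```bash
python3 - <<'E'
from h import *
plan([*st(36,0),0.071],120.7-180,1)
E
```

```text
t 28.0 p0 [0.5529 0.1072 0.0735] rot [-179.95    0.    -59.28] rv [-0.0009  0.      0.0003] dist mm [-0.4 -0.4 -2.5] w 0.0405
[-0.001, 0.0, 0.0] [0.1, 0.6, 2.5]
```

Emit:
step_arm([
  [0, 0, 0, 0, 0, 1.5, -1],
  [0, 0, 0, 0, 0, 1.5, -1],
  [0, 0, 0, 0, 0, 0, -1],
])

```text
time_s: 28.3
tcp_pos: [0.553, 0.1073, 0.0705]
eef_rot: [-179.9, -0.0, -59.3]
contact_force: [0.3, 0.1, -0.6]
gripper_width: 0.0404
```

Emit:
step_arm([
  [0, 0, 0, 0, 0, 1, -1],
  [0, 0, 0, 0, 0, 0.5, -1],
])

```text
time_s: 28.5
tcp_pos: [0.5538, 0.1075, 0.0699]
eef_rot: [-179.8, -0.0, -59.2]
contact_force: [-1.9, 1.0, 5.2]
gripper_width: 0.0399
```

Contact. Release and rise.

Emit:
step_arm([
  [0, 0, 0, 0, 0, 0, -0.2],
  [0, 0, 0, 0, 0, 0, 0.2],
  [0, 0, 0, 0, 0, 0, 0.3],
  [0, 0, 0, 0, 0, 0, 0.3],
  [0, 0, 0, 0, 0, 0, 0.3],
])

```text
time_s: 29.0
tcp_pos: [0.5541, 0.1076, 0.0702]
eef_rot: [-179.8, -0.0, -59.2]
contact_force: [-0.2, 0.7, -0.1]
gripper_width: 0.0565
```

```bash
python3 - <<'E'
from h import *
plan([*st(36,0),0.071],120.7-180,1)
s=r.capture("scene")[:,:,::-1];crop(s,(300,180,440,300),"pics/l_s.png",5)
E
```

```text
t 29.0 p0 [0.5541 0.1076 0.0702] rot [-1.7979e+02 -4.0000e-02 -5.9240e+01] rv [-0.0037 -0.0006  0.001 ] dist mm [-1.6 -0.8  0.8] w 0.0565
[-0.004, -0.001, 0.001] [-0.1, 1.8, -0.8]
```

View pics/l_s.png

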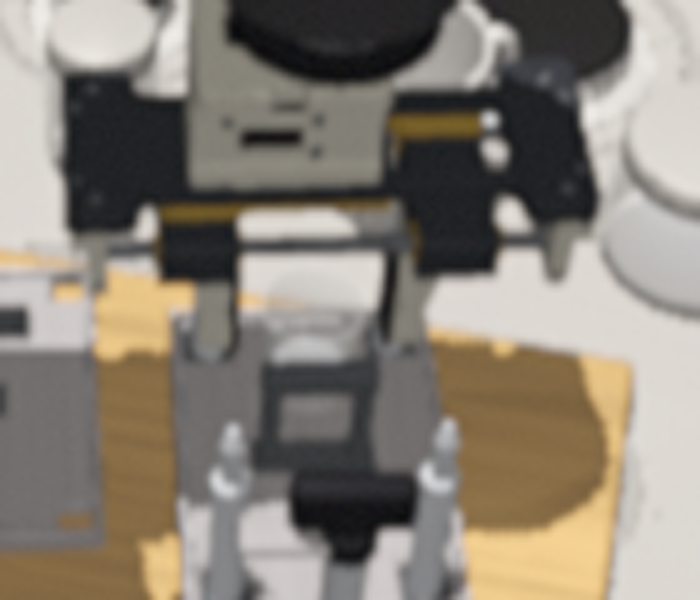

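Emit:
step_arm([
  [0, 0, 0, 0, 1, -5, 0.3],
  [0, 0, 0, 0, 0.8, -10, 0.3],
  [0, 0, 0, 0, 0, -15, 0.3],
  [0, 0, 0, 0, 0, -25, 0.3],
  [0, 0, 0, 0, 0, -35, 1],
  [0, 0, 0, 0, 0, -35, 1],
  [0, 0, 0, 0, 0, -25, 1],
  [0, 0, 0, 0, 0, -10, 1],
])

```text
time_s: 29.85
tcp_pos: [0.5505, 0.1053, 0.2398]
eef_rot: [-179.9, -0.1, -59.2]
contact_force: [1.4, 0.5, -1.0]
gripper_width: 0.0835
```

```bash
python3 - <<'E'
from h import *
s=r.capture("scene")[:,:,::-1];crop(s,(270,200,410,320),"pics/m_s.png",5);cv2.imwrite("pics/m.png",s)
H=[(a,c) for a,c in holes(s,8) if c[1]>200]
for a,c in H: print(a,c.round(1),ray("scene",*c,0.026).round(4))
# upper tray: jaw along tray x, yaw 31.5 or -148.5
plan([.488,.2236,.2],31.5-180,12)
E
```

```text
15 [312.9 237.8] [0.5605 0.2247 0.026 ]
16 [277.8 239. ] [0.5205 0.2895 0.026 ]
14 [347.2 239.3] [0.5928 0.1577 0.026 ]
14 [314.5 283.7] [0.4554 0.1603 0.026 ]
t 29.9 p0 [0.5509 0.1054 0.2407] rot [-1.7981e+02 -9.0000e-02 -5.9240e+01] rv [-3.8000e-03  1.4000e-03  1.5579e+00] dist mm [-62.9 118.2 -40.7] w 0.0853
[-0.0, 0.0, 0.13] [-11.2, -0.5, 3.4]
[-0.0, 0.0, 0.13] [-11.1, 0.9, 3.4]
[-0.0, 0.0, 0.13] [-10.9, 2.4, 3.4]
[-0.0, 0.0, 0.13] [-10.5, 3.8, 3.4]
[-0.0, 0.0, 0.13] [-9.9, 5.1, 3.4]
[-0.0, 0.0, 0.13] [-9.2, 6.3, 3.4]
[-0.0, 0.0, 0.13] [-8.3, 7.5, 3.4]
[-0.0, 0.0, 0.13] [-7.3, 8.5, 3.4]
[-0.0, 0.0, 0.13] [-6.1, 9.3, 3.4]
[-0.0, 0.0, 0.13] [-4.9, 10.1, 3.4]
[-0.0, 0.0, 0.13] [-3.5, 10.6, 3.4]
[-0.0, 0.0, 0.13] [-2.1, 11.0, 3.4]
```

View pics/m_s.png

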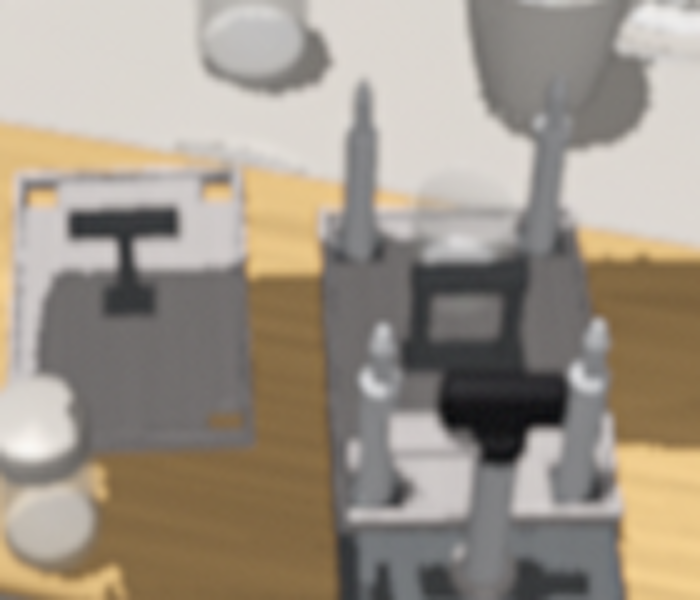

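Emit:
step_arm([
  [0, 0, 0.13, -11, 0, 0, 1],
  [0, 0, 0.13, -11, 1, 0, 1],
  [0, 0, 0.13, -11, 2.4, 0, 1],
  [0, 0, 0.13, -10.5, 4, 0, 1],
  [0, 0, 0.13, -10, 5, 0, 1],
  [0, 0, 0.13, -9, 6, 0, 1],
  [0, 0, 0.13, -8, 7.5, 0, 1],
  [0, 0, 0.13, -7, 8.5, 0, 1],
  [0, 0, 0.13, -6, 9.5, 0, 1],
  [0, 0, 0.13, -5, 10, 0, 1],
])

```text
time_s: 30.9
tcp_pos: [0.4939, 0.2043, 0.2354]
eef_rot: [179.9, -0.3, -136.8]
contact_force: [-0.1, -0.9, -0.1]
gripper_width: 0.0878
```

```bash
python3 - <<'E'
from h import *
plan([.488,.224,.2],31.5-180,3)
E
```

```text
t 30.9 p0 [0.4939 0.2043 0.2354] rot [ 179.93   -0.26 -136.81] rv [ 0.0008 -0.0047  0.204 ] dist mm [ -5.9  19.7 -35.4] w 0.0878
[0.0, -0.002, 0.068] [-3.1, 6.1, 11.8]
[0.0, -0.002, 0.068] [-2.7, 6.3, 11.8]
[0.0, -0.002, 0.068] [-2.2, 6.5, 11.8]
```

Emit:
step_arm([
  [0, 0, 0.068, -3, 6, 8, 1],
  [0, 0, 0.068, -3, 6, 10, 1],
  [0, 0, 0.068, -2, 6, 8, 1],
  [0, 0, 0, 0, 0, 4, 1],
  [0, 0, 0, 0, 0, 0, 1],
])

```text
time_s: 31.4
tcp_pos: [0.4857, 0.2236, 0.2015]
eef_rot: [180.0, -0.6, -149.0]
contact_force: [-0.0, 0.4, 0.0]
gripper_width: 0.0874
```

```bash
python3 - <<'E'
from h import *
plan([.488,.224,.1],31.5-180,1)
s=r.capture("scene")[:,:,::-1];crop(s,(230,160,370,280),"pics/n_s.png",5)
E
```

```text
t 31.4 p0 [0.4857 0.2236 0.2015] rot [ 179.98   -0.55 -149.03] rv [ 0.0003 -0.0097 -0.0093] dist mm [   2.3    0.4 -101.5] w 0.0874
[0.0, -0.01, -0.009] [-3.1, -0.9, 101.4]
```

View pics/n_s.png

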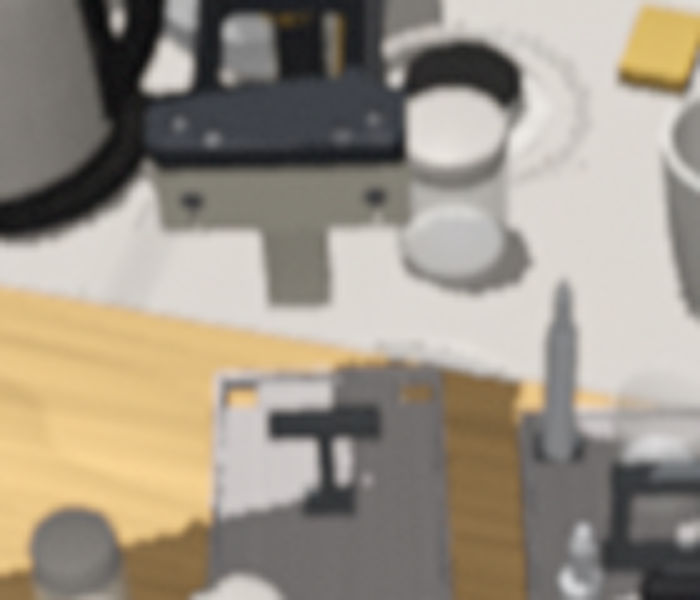

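Emit:
step_arm([
  [0, -0.01, -0.009, -3, -1, 15, 1],
  [0, 0, 0, 0, 0, 20, 1],
  [0, 0, 0, 0, 0, 20, 1],
  [0, 0, 0, 0, 0, 15, 1],
  [0, 0, 0, 0, 0, 8, 1],
  [0, 0, 0, 0, 0, 4, 1],
  [0, 0, 0, 0, 0, 0, 1],
])

```text
time_s: 32.15
tcp_pos: [0.4916, 0.2236, 0.1204]
eef_rot: [180.0, 0.4, -148.1]
contact_force: [0.2, 0.2, 0.6]
gripper_width: 0.0874
```

```bash
python3 - <<'E'
from h import *
print(ray("scene",295,244.6,.079))
plan([.488,.224,.058],31.5-180,1)
s=r.capture("scene")[:,:,::-1];crop(s,(230,180,370,300),"pics/n2_s.png",5)
E
```

```text
[0.48633596 0.22185776 0.079     ]
t 32.15 p0 [0.4916 0.2236 0.1204] rot [ 179.98    0.38 -148.07] rv [0.0004 0.0067 0.0075] dist mm [ -3.6   0.4 -62.4] w 0.0874
[0.0, 0.007, 0.007] [3.3, 2.2, 62.4]
```

View pics/n2_s.png

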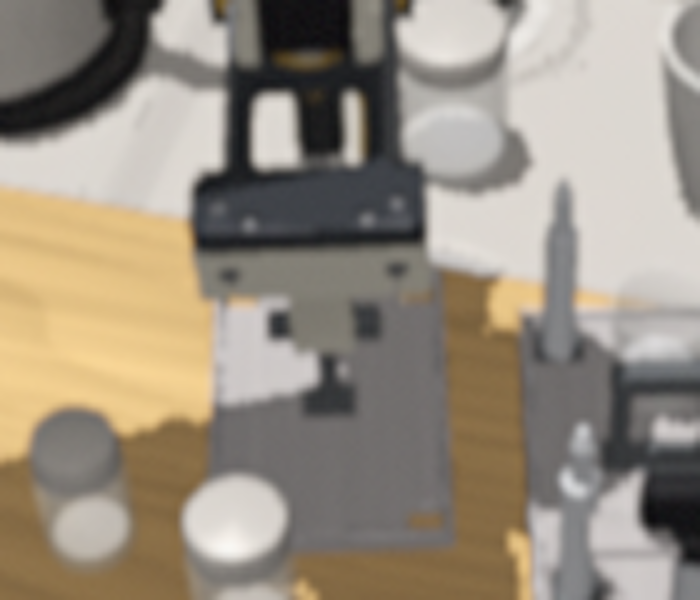

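Emit:
step_arm([
  [0, 0.007, 0.007, 3, 2, 12, 1],
  [0, 0, 0, 0, 0, 14, 1],
  [0, 0, 0, 0, 0, 12, 1],
  [0, 0, 0, 0, 0, 6, 1],
  [0, 0, 0, 0, 0, 2, 1],
  [0, 0, 0, 0, 0, 0, 1],
])

```text
time_s: 32.8
tcp_pos: [0.4889, 0.2251, 0.0736]
eef_rot: [179.9, 0.2, -148.5]
contact_force: [0.0, -0.6, 0.4]
gripper_width: 0.0878
```

```bash
python3 - <<'E'
from h import *
plan([.488,.224,.058],31.5-180,1)
E
```

```text
t 32.8 p0 [0.4889 0.2251 0.0736] rot [ 179.93    0.18 -148.5 ] rv [0.0012 0.0031 0.    ] dist mm [ -0.9  -1.1 -15.6] w 0.0878
[0.001, 0.003, 0.0] [1.4, -0.5, 15.6]
```

Emit:
step_arm([
  [0, 0.003, 0, 1.4, -0.5, 8, 1],
  [0, 0, 0, 0, 0, 5, 0.6],
  [0, 0, 0, 0, 0, 2, 0.2],
  [0, 0, 0, 0, 0, 0, -0.2],
  [0, 0, 0, 0, 0, 0, -0.6],
  [0, 0, 0, 0, 0, 0, -1],
  [0, 0, 0, 0, 0, 0, -1],
  [0, 0, 0, 0, 0, 0, -1],
], squeeze=45)

```text
time_s: 33.6
tcp_pos: [0.4887, 0.2246, 0.0587]
eef_rot: [179.9, 0.1, -148.5]
contact_force: [-0.1, -0.3, -0.2]
gripper_width: 0.0372
```

```bash
python3 - <<'E'
from h import *
plan([.488,.224,.058],31.5-180,1); print(r.get_state()["contact_force"])
E
```

```text
t 33.6 p0 [0.4887 0.2246 0.0587] rot [ 1.7992e+02  1.3000e-01 -1.4849e+02] rv [0.0015 0.0022 0.0002] dist mm [-0.7 -0.6 -0.7] w 0.0372
[0.001, 0.002, 0.0] [0.9, -0.1, 0.7]
[-0.10714631 -0.34342214 -0.20684908]
```

Emit:
step_arm([
  [0, 0, 0, 0, 0, 0, -1],
  [0, 0, 0, 0, 0, 0, -1],
  [0, 0, 0, 0, 0, 0, -1],
  [0, 0, 0, 0, 0, 0, -1],
  [0, 0, 0, 0, 0, 0, -1],
])

```text
time_s: 34.1
tcp_pos: [0.4885, 0.2243, 0.0589]
eef_rot: [179.9, 0.1, -148.5]
contact_force: [0.3, 0.5, -0.4]
gripper_width: 0.0096
```

Emit:
step_arm([
  [0, 0, 0, 0, 0, -4, -1],
  [0, 0, 0, 0, 0, -12, -1],
  [0, 0, 0, 0, 0, -22, -1],
  [0, 0, 0, 0, 0, -30, -1],
  [0, 0, 0, 0, 0, -30, -1],
  [0, 0, 0, 0, 0, -25, -1],
  [0, 0, 0, 0, 0, -15, -1],
  [0, 0, 0, 0, 0, -8, -1],
  [0, 0, 0, 0, 0, 0, -1],
])

```text
time_s: 35.0
tcp_pos: [0.4867, 0.2227, 0.2142]
eef_rot: [179.9, -0.0, -148.5]
contact_force: [-0.1, 0.3, -3.2]
gripper_width: 0.0096
```

```bash
python3 - <<'E'
from h import *
print(r.get_state()["contact_force"])
plan([*st(0,0),.21],30.7-180,7)
s=r.capture("scene")[:,:,::-1];crop(s,(230,150,400,290),"pics/o_s.png",4)
E
```

```text
[-0.06390832  0.3445641  -3.22584912]
t 35.0 p0 [0.4867 0.2227 0.2142] rot [ 1.7989e+02 -2.0000e-02 -1.4855e+02] rv [ 0.0019 -0.0003  0.0131] dist mm [  34.8 -134.3   -4.2] w 0.0096
[0.0, -0.0, 0.002] [5.8, -19.0, 0.6]
[0.0, -0.0, 0.002] [5.7, -19.0, 0.6]
[0.0, -0.0, 0.002] [5.7, -19.0, 0.6]
[0.0, -0.0, 0.002] [5.7, -19.0, 0.6]
[0.0, -0.0, 0.002] [5.6, -19.0, 0.6]
[0.0, -0.0, 0.002] [5.6, -19.0, 0.6]
[0.0, -0.0, 0.002] [5.6, -19.0, 0.6]
```

View pics/o_s.png

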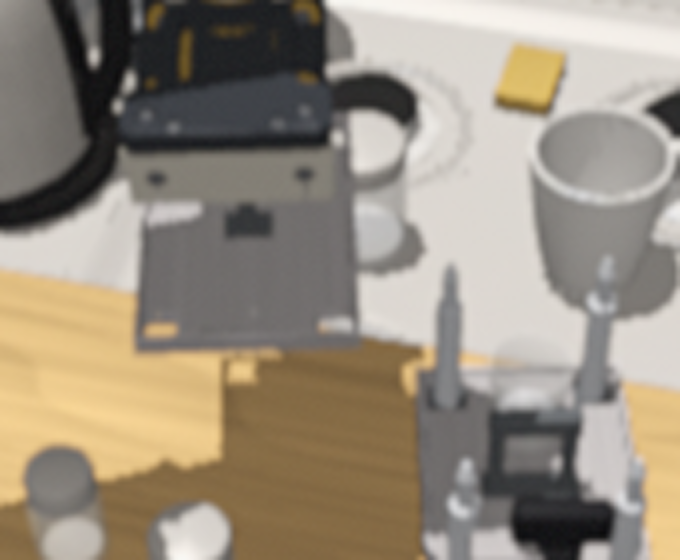

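Emit:
step_arm([
  [0, 0, 0.002, 4, -12, 0, -1],
  [0, 0, 0.002, 6, -19, 0, -1],
  [0, 0, 0.002, 6, -20, 0, -1],
  [0, 0, 0.002, 6, -20, 0, -1],
  [0, 0, 0.002, 6, -20, 0, -1],
  [0, 0, 0.002, 5, -18, 0, -1],
  [0, 0, 0, 4, -12, 0, -1],
  [0, 0, 0, 2, -5, 0, -1],
  [0, 0, 0, 0, 0, 0, -1],
])

```text
time_s: 35.95
tcp_pos: [0.5139, 0.0841, 0.2034]
eef_rot: [179.8, -1.1, -149.3]
contact_force: [-0.2, 0.9, -3.1]
gripper_width: 0.0095
```

```bash
python3 - <<'E'
from h import *
plan([*st(0,0),.2],30.7-180,1)
E
```

```text
t 35.95 p0 [0.5139 0.0841 0.2034] rot [ 179.85   -1.12 -149.32] rv [ 0.0027 -0.0196 -0.0004] dist mm [ 7.6  4.3 -3.4] w 0.0095
[0.003, -0.02, -0.0] [-8.8, -0.1, 3.2]
```

Emit:
step_arm([
  [0.002, -0.01, 0, -5, 0, -1, -1],
  [0.001, -0.01, 0, -4, 0, 0, -1],
  [0, 0, 0, 0, 0, 0, -1],
  [0, 0, 0, 0, 0, 0, -1],
])

```text
time_s: 36.35
tcp_pos: [0.5222, 0.0908, 0.204]
eef_rot: [-180.0, 0.1, -149.2]
contact_force: [0.1, -0.7, -3.5]
gripper_width: 0.0095
```

```bash
cat >> h.py <<'E'
def pred(c,z,yaw,box,k):
    for x,y in [(-62,38),(-62,-38),(62,38),(62,-38)]: print("hole",(x,y),((proj("scene",[*st(x,y,c,yaw),z+.004])-box)*k).round(0))
    for x,y in [(-72,49),(-72,-49)]: print("corner",((proj("scene",[*st(x,y,c,yaw),z+.01])-box)*k).round(0))
E
python3 - <<'E'
from h import *
plan([*st(0,0),.18],30.7-180,1)
p=r.get_state()["tcp_pos"]; pred(p[:2],p[2]-.037,YAW,np.array([300,160]),5)
s=r.capture("scene")[:,:,::-1];crop(s,(300,160,440,280),"pics/p_s.png",5)
E
```

```text
t 36.35 p0 [0.5222 0.0908 0.204 ] rot [-1.7998e+02  1.3000e-01 -1.4923e+02] rv [-0.0003  0.0022  0.0013] dist mm [ -0.7  -2.4 -24. ] w 0.0095
[-0.0, 0.002, 0.001] [1.9, -1.7, 24.0]
hole (-62, 38) [232. 455.]
hole (-62, -38) [455. 451.]
hole (62, 38) [212. 204.]
hole (62, -38) [414. 200.]
corner [201. 467.]
corner [494. 461.]
```

View pics/p_s.png

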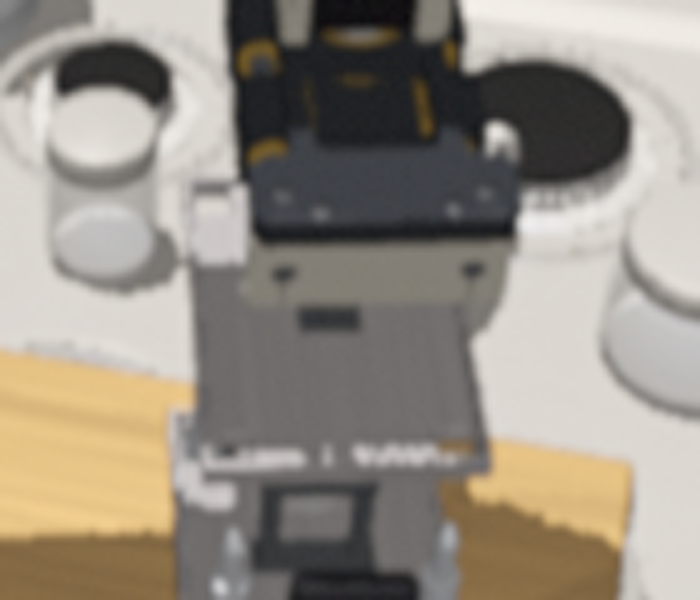

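Emit:
step_arm([
  [0, 0.002, 0.001, 1.9, -1.7, 8, -1],
  [0, 0, 0, 0, 0, 8, -1],
  [0, 0, 0, 0, 0, 5, -1],
  [0, 0, 0, 0, 0, 3, -1],
  [0, 0, 0, 0, 0, 0, -1],
])

```text
time_s: 36.9
tcp_pos: [0.5207, 0.0884, 0.1772]
eef_rot: [180.0, -0.1, -149.3]
contact_force: [-0.3, 0.1, -2.8]
gripper_width: 0.0098
```

```bash
python3 - <<'E'
from h import *
plan([*st(0,0),.16],30.7-180,1)
p=r.get_state()["tcp_pos"]; pred(p[:2],p[2]-.037,YAW,np.array([320,220]),8)
for x,y in [(-62,38),(-62,-38)]: print("tip",((proj("scene",[*st(x,y),.132])-[320,220])*8).round())
s=r.capture("scene")[:,:,::-1];crop(s,(320,220,420,290),"pics/p2_s.png",8)
E
```

```text
t 36.9 p0 [0.5207 0.0884 0.1772] rot [ 1.8000e+02 -6.0000e-02 -1.4925e+02] rv [ 0.     -0.0011  0.0008] dist mm [  0.8   0.  -17.2] w 0.0098
[0.0, -0.001, 0.001] [-0.7, -0.4, 17.2]
hole (-62, 38) [213. 337.]
hole (-62, -38) [563. 330.]
hole (62, 38) [182. -64.]
hole (62, -38) [498. -71.]
corner [166. 357.]
corner [623. 347.]
tip [213. 370.]
tip [558. 363.]
```

View pics/p2_s.png

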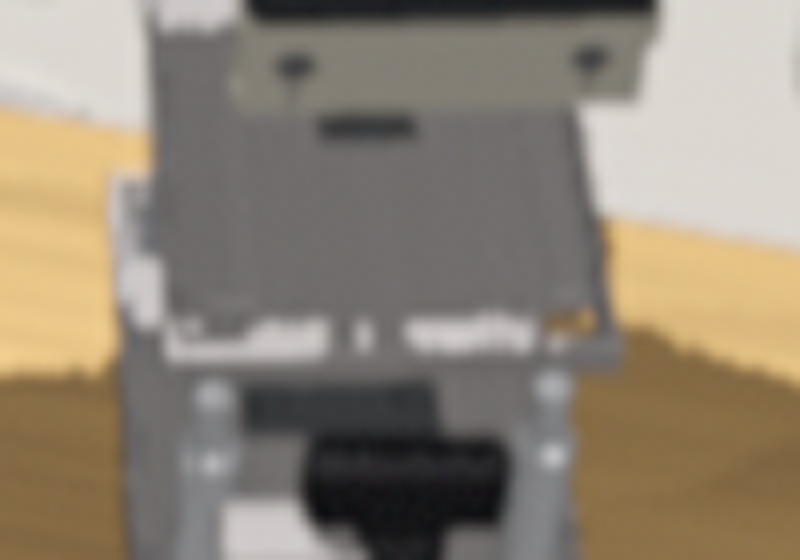

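Emit:
step_arm([
  [0, 0, 0, -0.7, 0, 4, -1],
  [0, 0, 0, 0, 0, 4, -1],
  [0, 0, 0, 0, 0, 3, -1],
  [0, 0, 0, 0, 0, 1.5, -1],
  [0, 0, 0, 0, 0, 0, -1],
])

```text
time_s: 37.45
tcp_pos: [0.5219, 0.0889, 0.1644]
eef_rot: [-180.0, 0.0, -149.3]
contact_force: [-0.2, -0.8, -2.3]
gripper_width: 0.0096
```

```bash
python3 - <<'E'
from h import *
plan([*st(0,0),.15],30.7-180,1)
p=r.get_state()["tcp_pos"]; pred(p[:2],p[2]-.037,YAW,np.array([320,220]),8)
for x,y in [(-62,38),(-62,-38)]: print("tip",((proj("scene",[*st(x,y),.132])-[320,220])*8).round())
s=r.capture("scene")[:,:,::-1];crop(s,(320,220,420,290),"pics/p3_s.png",8)
E
```

```text
t 37.45 p0 [0.5219 0.0889 0.1644] rot [-1.7999e+02  1.0000e-02 -1.4925e+02] rv [-0.0002  0.0001  0.0009] dist mm [ -0.4  -0.5 -14.4] w 0.0096
[-0.0, 0.0, 0.001] [0.6, -0.2, 14.4]
hole (-62, 38) [212. 370.]
hole (-62, -38) [556. 362.]
hole (62, 38) [181. -30.]
hole (62, -38) [493. -37.]
corner [165. 389.]
corner [616. 380.]
tip [213. 370.]
tip [558. 363.]
```

View pics/p3_s.png

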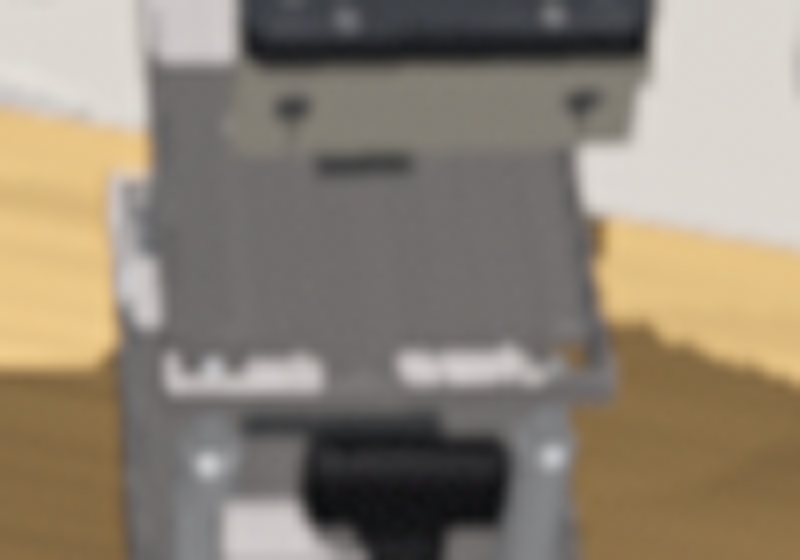

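Emit:
step_arm([
  [0, 0, 0.001, 0.5, 0, 3, -1],
  [0, 0, 0, 0, 0, 3, -1],
  [0, 0, 0, 0, 0, 3, -1],
  [0, 0, 0, 0, 0, 0, -1],
])

```text
time_s: 37.9
tcp_pos: [0.5216, 0.0887, 0.155]
eef_rot: [-180.0, 0.1, -149.3]
contact_force: [0.1, -0.7, -3.3]
gripper_width: 0.0098
```

```bash
python3 - <<'E'
from h import *
print(r.get_state()["contact_force"])
plan([*st(0,0),.141],30.7-180,1)
s=r.capture("scene")[:,:,::-1];crop(s,(310,190,410,290),"pics/p4_s.png",6)
E
```

```text
[ 0.12909892 -0.67479817 -3.29474547]
t 37.9 p0 [0.5216 0.0887 0.155 ] rot [-1.7998e+02  5.0000e-02 -1.4931e+02] rv [-0.0003  0.0009 -0.0002] dist mm [ -0.1  -0.3 -14. ] w 0.0098
[-0.0, 0.001, -0.0] [0.3, -0.2, 14.0]
```

View pics/p4_s.png

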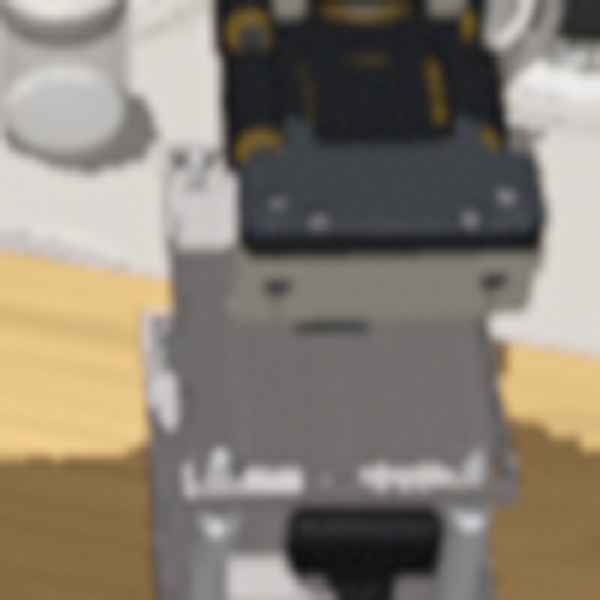

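Emit:
step_arm([
  [0, 0.001, 0, 0.3, 0, 4, -1],
  [0, 0, 0, 0, 0, 4, -1],
  [0, 0, 0, 0, 0, 3, -1],
  [0, 0, 0, 0, 0, 2, -1],
  [0, 0, 0, 0, 0, 0, -1],
])

```text
time_s: 38.45
tcp_pos: [0.5216, 0.0886, 0.141]
eef_rot: [-180.0, 0.0, -149.3]
contact_force: [-0.1, 0.9, -2.7]
gripper_width: 0.0091
```

Emit:
step_arm([
  [0, 0, 0, 0, 0, 1, -1],
  [0, 0, 0, 0, 0, 0.5, -1],
])

```text
time_s: 38.65
tcp_pos: [0.522, 0.0887, 0.1402]
eef_rot: [-179.9, 0.0, -149.3]
contact_force: [-2.6, -0.6, 2.4]
gripper_width: 0.0096
```

Contact at the shoulder height. Release gently and rise.

Emit:
step_arm([
  [0, 0, 0, 0, 0, 0, -0.6],
  [0, 0, 0, 0, 0, 0, -0.2],
  [0, 0, 0, 0, 0, 0, 0],
  [0, 0, 0, 0, 0, 0, 0],
  [0, 0, 0, 0, 0, -5, 0],
  [0, 0, 0, 0, 0, -15, 0],
  [0, 0, 0, 0, 0, -30, 0],
  [0, 0, 0, 0, 0, -30, 0],
  [0, 0, 0, 0, 0, -20, 0],
  [0, 0, 0, 0, 0, 0, 0],
])

```text
time_s: 39.65
tcp_pos: [0.5227, 0.0886, 0.2464]
eef_rot: [-179.9, 0.2, -149.3]
contact_force: [-0.2, -0.1, 0.3]
gripper_width: 0.0438
```

```bash
python3 - <<'E'
from h import *
# clamp now: wing along 119.2 or so
plan([*st(-100,0),.24],209.2-360,6)
s=r.capture("scene")[:,:,::-1];crop(s,(300,190,420,310),"pics/q_s.png",5)
for x,y in [(-72,49),(-72,-49)]: print((proj("scene",[*st(x,y),.114])-[300,190])*5,(proj("scene",[*st(x,y),.104])-[300,190])*5)
E
```

```text
t 39.65 p0 [0.5227 0.0886 0.2464] rot [-1.7987e+02  1.6000e-01 -1.4925e+02] rv [-0.0022  0.0028  0.027 ] dist mm [-87.2 -51.3  -6.4] w 0.0438
[-0.0, 0.0, 0.004] [16.9, 0.1, 1.0]
[-0.0, 0.0, 0.004] [16.9, 0.0, 1.0]
[-0.0, 0.0, 0.004] [16.9, -0.1, 1.0]
[-0.0, 0.0, 0.004] [16.9, -0.1, 1.0]
[-0.0, 0.0, 0.004] [16.9, -0.2, 1.1]
[-0.0, 0.0, 0.004] [16.9, -0.3, 1.1]
[201.96950966 435.77550556] [201.25015783 452.7607896 ]
[477.99823782 429.71307061] [474.78511573 446.73193259]
```

View pics/q_s.png

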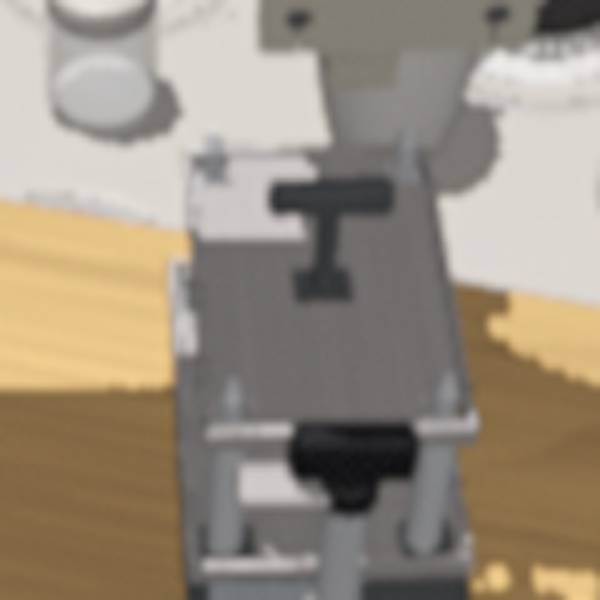

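Emit:
step_arm([
  [0, 0, 0.004, 12, 0, 0, 0],
  [0, 0, 0.004, 18, 0, 0, 0],
  [0, 0, 0.004, 20, 0, 0, 0],
  [0, 0, 0.004, 20, 0, 0, 0],
  [0, 0, 0.004, 16, 0, 0, 0],
  [0, 0, 0.004, 9, 0, 0, 0],
  [0, 0, 0, 4, 0, 0, 0],
  [0, 0, 0, 0, 0, 0, 0],
])

```text
time_s: 40.5
tcp_pos: [0.4276, 0.0344, 0.2394]
eef_rot: [-180.0, -0.4, -150.8]
contact_force: [1.4, 0.7, -0.2]
gripper_width: 0.0439
```

```bash
python3 - <<'E'
from h import *
plan([*st(-100,0),.16],208.4-360,2)
s=r.capture("scene")[:,:,::-1];crop(s,(310,180,430,300),"pics/r_s.png",5)
E
```

```text
t 40.5 p0 [0.4276 0.0344 0.2394] rot [-179.99   -0.45 -150.8 ] rv [-0.0002 -0.0078  0.0139] dist mm [  7.9   3.  -79.4] w 0.0439
[-0.0, -0.004, 0.007] [-4.5, -0.6, 39.7]
[-0.0, -0.004, 0.007] [-4.3, -0.6, 39.7]
```

View pics/r_s.png

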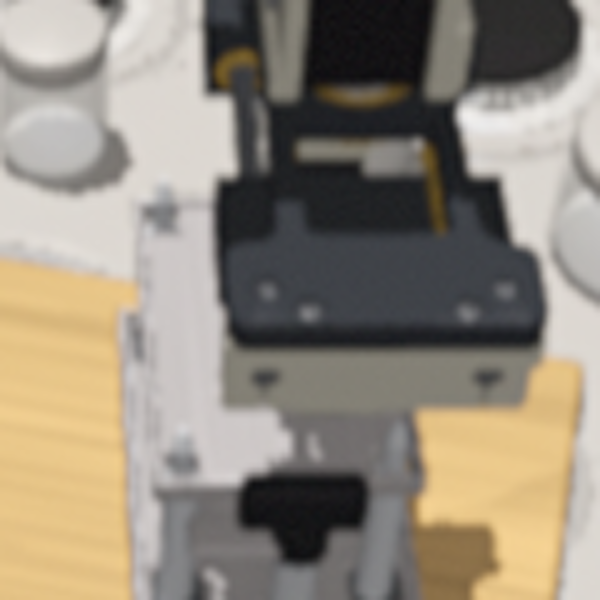

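Emit:
step_arm([
  [0, -0.004, 0.007, -4.5, -0.6, 8, 0],
  [0, -0.004, 0.007, -4, -0.6, 12, 0],
  [0, 0, 0, 0, 0, 15, 0],
  [0, 0, 0, 0, 0, 15, 0],
  [0, 0, 0, 0, 0, 10, 0],
  [0, 0, 0, 0, 0, 5, 0],
  [0, 0, 0, 0, 0, 0, 0],
])

```text
time_s: 41.25
tcp_pos: [0.4403, 0.0399, 0.1689]
eef_rot: [-180.0, -0.0, -151.7]
contact_force: [1.7, 0.5, -0.2]
gripper_width: 0.0436
```

```bash
python3 - <<'E'
from h import *
plan([*st(-100,0),.13],208.4-360,1)
E
```

```text
t 41.25 p0 [0.4403 0.0399 0.1689] rot [-179.96   -0.   -151.69] rv [-0.0007 -0.     -0.0015] dist mm [ -4.8  -2.6 -38.9] w 0.0436
[-0.001, -0.0, -0.001] [5.5, 0.0, 38.9]
```

Emit:
step_arm([
  [0, 0, 0, 5.3, 0, 5, 0],
  [0, 0, 0, 0, 0, 10, 0],
  [0, 0, 0, 0, 0, 10, 0],
  [0, 0, 0, 0, 0, 7, 0],
  [0, 0, 0, 0, 0, 4, 0],
  [0, 0, 0, 0, 0, 0, 0],
])

```text
time_s: 41.85
tcp_pos: [0.436, 0.0375, 0.1307]
eef_rot: [-179.9, 0.1, -151.7]
contact_force: [-0.9, 0.4, -0.2]
gripper_width: 0.0436
```

```bash
python3 - <<'E'
from h import *
plan([*st(-100,0),.13],208.4-360,1)
s=r.capture("scene")[:,:,::-1];crop(s,(310,200,430,320),"pics/r2_s.png",5)
E
```

```text
t 41.85 p0 [0.436  0.0375 0.1307] rot [-1.7995e+02  1.2000e-01 -1.5168e+02] rv [-0.0009  0.002  -0.0014] dist mm [-0.5 -0.2 -0.7] w 0.0436
[-0.001, 0.002, -0.001] [0.5, 0.1, 0.7]
```

View pics/r2_s.png

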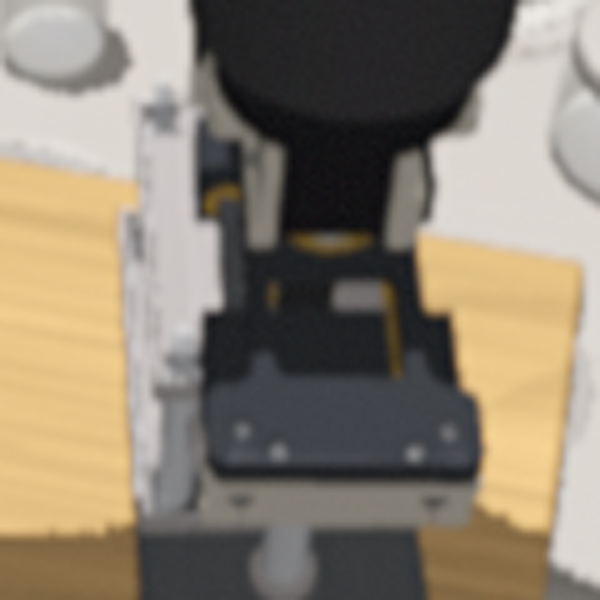

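Emit:
step_arm([
  [0, 0, 0, 0, 0, 0, -0.5],
  [0, 0, 0, 0, 0, 0, -1],
  [0, 0, 0, 0, 0, 0, -1],
  [0, 0, 0, 0, 0, 0, -1],
  [0, 0, 0, 0, 0, 0, -1],
  [0, 0, 0, 0, 0, 0, -1],
], squeeze=10)

```text
time_s: 42.5
tcp_pos: [0.4357, 0.0372, 0.1319]
eef_rot: [-179.9, 0.1, -151.7]
contact_force: [1.4, 0.7, -2.0]
gripper_width: 0.012
```

Emit:
step_arm([
  [0, 0, 0.08, 0, 0, 0, -1],
  [0, 0, 0.12, 0, 0, 0, -1],
  [0, 0, 0.12, 0, 0, 0, -1],
  [0, 0, 0.12, 0, 0, 0, -1],
  [0, 0, 0.12, 0, 0, 0, -1],
  [0, 0, 0.12, 0, 0, 0, -1],
  [0, 0, 0.08, 0, 0, 0, -1],
  [0, 0, 0, 0, 0, 0, -1],
])

```text
time_s: 43.3
tcp_pos: [0.4356, 0.0373, 0.1319]
eef_rot: [180.0, 0.1, 163.1]
contact_force: [0.1, -0.8, 1.0]
gripper_width: 0.0118
```

```bash
python3 - <<'E'
from h import *
print(r.get_state()["contact_force"])
plan([*st(-100,0),.13],122.7-360,1)
E
```

```text
[ 0.07055159 -0.76899423  0.95001459]
t 43.3 p0 [0.4356 0.0373 0.1319] rot [1.7995e+02 1.2000e-01 1.6307e+02] rv [0.0015 0.0018 0.7045] dist mm [-0.1  0.1 -1.9] w 0.0118
[0.002, 0.002, 0.705] [0.2, 0.1, 1.9]
```

Emit:
step_arm([
  [0, 0, 0.1, 0, 0, 0, -1],
  [0, 0, 0.12, 0, 0, 0, -1],
  [0, 0, 0.12, 0, 0, 0, -1],
  [0, 0, 0.12, 0, 0, 0, -1],
  [0, 0, 0.12, 0, 0, 0, -1],
  [0, 0, 0.08, 0, 0, 0, -1],
  [0, 0, 0.03, 0, 0, 0, -1],
  [0, 0, 0, 0, 0, 0, -1],
])

```text
time_s: 44.1
tcp_pos: [0.4356, 0.0373, 0.1318]
eef_rot: [179.9, 0.1, 123.2]
contact_force: [-0.3, -1.1, 0.4]
gripper_width: 0.0119
```

```bash
python3 - <<'E'
from h import *
print(r.get_state()["contact_force"])
plan([*st(-100,0),.13],122.7-360,1)
E
```

```text
[-0.32994643 -1.05514175  0.41992702]
t 44.1 p0 [0.4356 0.0373 0.1318] rot [1.7988e+02 6.0000e-02 1.2320e+02] rv [0.0021 0.0011 0.0087] dist mm [-0.   0.  -1.8] w 0.0119
[0.002, 0.001, 0.009] [0.0, -0.0, 1.8]
```

Emit:
step_arm([
  [0, 0, 0, 0, 0, 0, -0.6],
  [0, 0, 0, 0, 0, 0, -0.2],
  [0, 0, 0, 0, 0, 0, 0],
  [0, 0, 0, 0, 0, -4, 0],
  [0, 0, 0, 0, 0, -15, 0],
  [0, 0, 0, 0, 0, -30, 0],
  [0, 0, 0, 0, 0, -35, 0.3],
  [0, 0, 0, 0, 0, -25, 0.4],
  [0, 0, 0, 0, 0, -10, 0.4],
])

```text
time_s: 45.0
tcp_pos: [0.4348, 0.0369, 0.2551]
eef_rot: [-180.0, 0.1, 123.7]
contact_force: [0.1, -0.8, -0.4]
gripper_width: 0.0594
```

```bash
python3 - <<'E'
from h import *
plan([.379,.192,.22],120.7-360,8)
s=r.capture("scene")[:,:,::-1];crop(s,(190,190,430,330),"pics/u_s.png",3.3)
E
```

```text
t 45.0 p0 [0.4348 0.0369 0.2551] rot [-1.7999e+02  7.0000e-02  1.2368e+02] rv [-0.0002  0.0012  0.052 ] dist mm [-55.8 155.1 -35.1] w 0.0594
[-0.0, 0.0, 0.007] [20.0, 4.9, 4.4]
[-0.0, 0.0, 0.007] [20.0, 4.8, 4.4]
[-0.0, 0.0, 0.007] [20.1, 4.7, 4.4]
[-0.0, 0.0, 0.007] [20.1, 4.6, 4.4]
[-0.0, 0.0, 0.007] [20.1, 4.4, 4.4]
[-0.0, 0.0, 0.007] [20.2, 4.3, 4.4]
[-0.0, 0.0, 0.007] [20.2, 4.2, 4.4]
[-0.0, 0.0, 0.007] [20.2, 4.0, 4.4]
```

View pics/u_s.png

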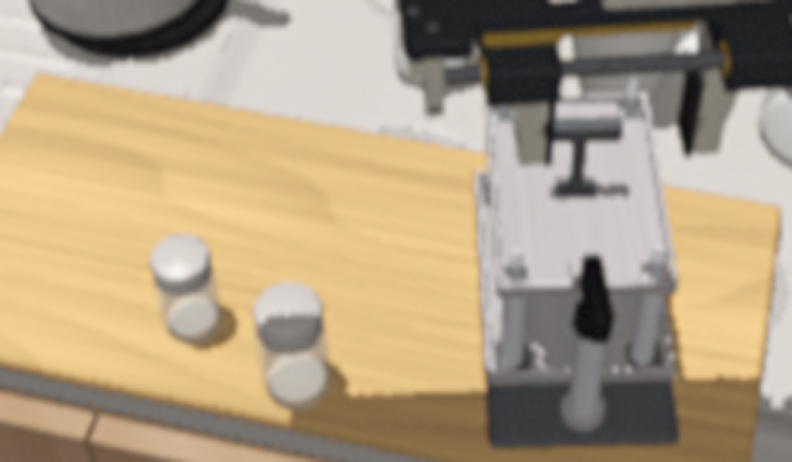

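Emit:
step_arm([
  [0, 0, 0.007, 14, 4, 0, 0.4],
  [0, 0, 0.007, 22, 5, 0, 0.4],
  [0, 0, 0.007, 25, 5, 0, 0.4],
  [0, 0, 0.007, 25, 5, 0, 0.4],
  [0, 0, 0.007, 25, 5, 3, 0.4],
  [0, 0, 0.007, 20, 5, 3, 0.4],
  [0, 0, 0.007, 14, 3, 3, 0.4],
  [0, 0, 0.003, 6, 1, 0, 0.4],
  [0, 0, 0, 0, 0, 0, 0.4],
])

```text
time_s: 45.95
tcp_pos: [0.3775, 0.1857, 0.2398]
eef_rot: [-179.7, 0.1, 120.6]
contact_force: [-0.1, 0.2, 0.9]
gripper_width: 0.0616
```

```bash
python3 - <<'E'
from h import *
plan([.379,.192,.14],120.7-360,1)
t=r.capture("top")[:,:,::-1];crop(t,(200,270,340,370),"pics/v_t.png",5)
s=r.capture("scene")[:,:,::-1];crop(s,(210,200,330,310),"pics/v_s.png",5)
E
```

```text
t 45.95 p0 [0.3775 0.1857 0.2398] rot [-1.7965e+02  8.0000e-02  1.2055e+02] rv [-0.0061  0.0014 -0.0026] dist mm [  1.5   6.3 -99.8] w 0.0616
[-0.006, 0.001, -0.003] [4.8, 5.1, 99.7]
```

View pics/v_s.png

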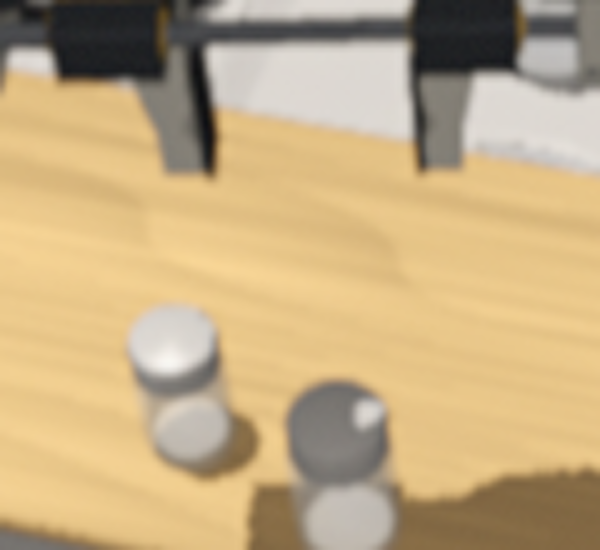

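Emit:
step_arm([
  [-0.006, 0, -0.003, 3, 3, 12, 0.4],
  [0, 0, 0, 2, 2, 18, 0.4],
  [0, 0, 0, 0, 0, 20, 0.4],
  [0, 0, 0, 0, 0, 18, 0.4],
  [0, 0, 0, 0, 0, 12, 0.4],
  [0, 0, 0, 0, 0, 6, 0.4],
  [0, 0, 0, 0, 0, 0, 0.4],
])

```text
time_s: 46.75
tcp_pos: [0.3823, 0.1879, 0.1522]
eef_rot: [179.8, 0.1, 120.4]
contact_force: [0.0, 0.0, 0.4]
gripper_width: 0.061
```

```bash
python3 - <<'E'
from h import *
plan([.379,.192,.11],120.7-360,1)
s=r.capture("scene")[:,:,::-1];crop(s,(210,200,330,310),"pics/v2_s.png",5)
E
```

```text
t 46.75 p0 [0.3823 0.1879 0.1522] rot [1.7981e+02 5.0000e-02 1.2039e+02] rv [ 0.0033  0.0009 -0.0055] dist mm [ -3.3   4.1 -42.2] w 0.061
[0.003, 0.001, -0.005] [5.3, -0.9, 42.2]
```

View pics/v2_s.png

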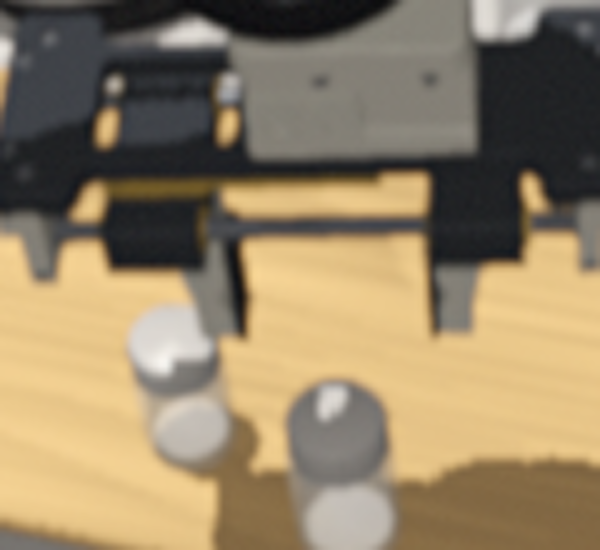

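Emit:
step_arm([
  [0.003, 0, -0.005, 5, -1, 8, 0.4],
  [0, 0, 0, 0, 0, 12, 0.4],
  [0, 0, 0, 0, 0, 8, 0.4],
  [0, 0, 0, 0, 0, 4, 0.4],
  [0, 0, 0, 0, 0, 0, 0.4],
])

```text
time_s: 47.3
tcp_pos: [0.3801, 0.1936, 0.121]
eef_rot: [179.7, -0.0, 120.7]
contact_force: [-0.5, -0.3, 0.7]
gripper_width: 0.0615
```

```bash
python3 - <<'E'
from h import *
plan([.379,.192,.053],120.7-360,1)
s=r.capture("scene")[:,:,::-1];crop(s,(210,200,330,310),"pics/v3_s.png",5)
E
```

```text
t 47.3 p0 [0.3801 0.1936 0.121 ] rot [ 1.7970e+02 -4.0000e-02  1.2071e+02] rv [ 0.0053 -0.0007  0.0002] dist mm [ -1.1  -1.6 -68. ] w 0.0615
[0.005, -0.001, 0.0] [-0.9, -2.1, 68.0]
```

View pics/v3_s.png

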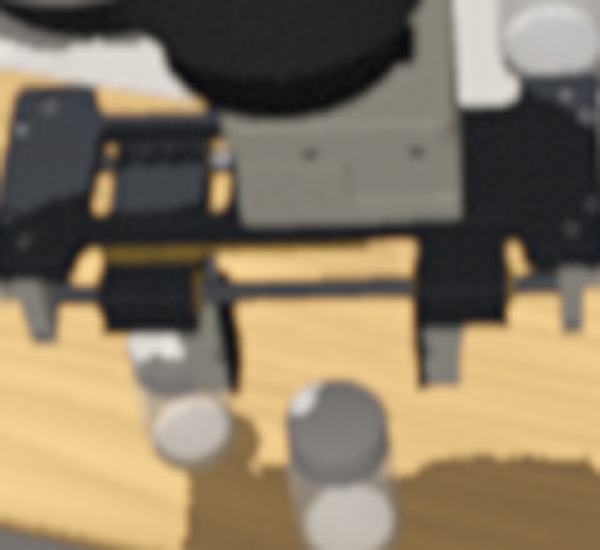

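Emit:
step_arm([
  [0.005, 0, 0, -0.9, -2, 12, 0.4],
  [0, 0, 0, 0, 0, 14, 0.4],
  [0, 0, 0, 0, 0, 14, 0.4],
  [0, 0, 0, 0, 0, 10, 0.4],
  [0, 0, 0, 0, 0, 4, 0.4],
  [0, 0, 0, 0, 0, 0, 0.4],
])

```text
time_s: 47.95
tcp_pos: [0.3794, 0.1925, 0.0647]
eef_rot: [179.9, -0.1, 120.7]
contact_force: [-0.4, -0.2, -0.4]
gripper_width: 0.0618
```

```bash
python3 - <<'E'
from h import *
plan([.379,.192,.053],120.7-360,1)
s=r.capture("scene")[:,:,::-1];crop(s,(210,220,330,330),"pics/v4_s.png",5)
E
```

```text
t 47.95 p0 [0.3794 0.1925 0.0647] rot [ 1.7987e+02 -1.1000e-01  1.2073e+02] rv [ 0.0023 -0.0019  0.0004] dist mm [ -0.4  -0.5 -11.7] w 0.0618
[0.002, -0.002, 0.0] [-0.3, -0.6, 11.7]
```

View pics/v4_s.png

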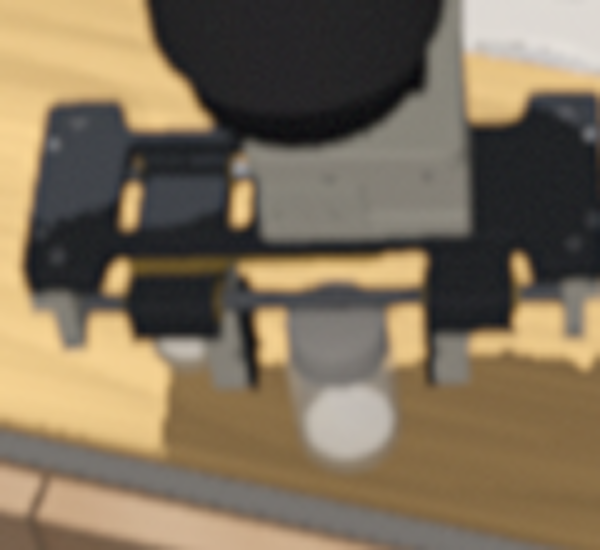

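Emit:
step_arm([
  [0.002, -0.002, 0, 0, -0.6, 6, 0.4],
  [0, 0, 0, 0, 0, 4, 0.4],
  [0, 0, 0, 0, 0, 1, 0.1],
  [0, 0, 0, 0, 0, 0, -0.2],
  [0, 0, 0, 0, 0, 0, -0.6],
  [0, 0, 0, 0, 0, 0, -1],
  [0, 0, 0, 0, 0, 0, -1],
  [0, 0, 0, 0, 0, 0, -1],
], squeeze=25)

```text
time_s: 48.8
tcp_pos: [0.3796, 0.1932, 0.0545]
eef_rot: [179.8, -0.1, 120.7]
contact_force: [0.6, 0.0, -0.9]
gripper_width: 0.0396
```

Gripped at 39.6 mm. Lift.

Emit:
step_arm([
  [0, 0, 0, 0, 0, -4, -1],
  [0, 0, 0, 0, 0, -12, -1],
  [0, 0, 0, 0, 0, -22, -1],
  [0, 0, 0, 0, 0, -30, -1],
  [0, 0, 0, 0, 0, -35, -1],
  [0, 0, 0, 0, 0, -35, -1],
  [0, 0, 0, 0, 0, -25, -1],
  [0, 0, 0, 0, 0, -12, -1],
  [0, 0, 0, 0, 0, -5, -1],
  [0, 0, 0, 0, 0, 0, -1],
])

```text
time_s: 49.8
tcp_pos: [0.3779, 0.191, 0.2439]
eef_rot: [179.9, -0.0, 120.7]
contact_force: [-0.2, -0.3, -1.1]
gripper_width: 0.0395
```

```bash
python3 - <<'E'
from h import *
s=r.capture("scene")[:,:,::-1];crop(s,(190,130,430,330),"pics/w_s.png",3)
plan([*st(38,0),.24],120.7-360,9)
E
```

```text
t 49.85 p0 [0.3778 0.1908 0.2433] rot [ 1.7991e+02 -2.0000e-02  1.2070e+02] rv [ 0.0015 -0.0004  0.0001] dist mm [176.4 -83.   -3.3] w 0.0395
[0.0, -0.0, 0.0] [-17.9, 12.1, 0.4]
[0.0, -0.0, 0.0] [-17.9, 12.1, 0.4]
[0.0, -0.0, 0.0] [-17.9, 12.1, 0.4]
[0.0, -0.0, 0.0] [-17.9, 12.1, 0.4]
[0.0, -0.0, 0.0] [-17.9, 12.1, 0.4]
[0.0, -0.0, 0.0] [-17.9, 12.1, 0.4]
[0.0, -0.0, 0.0] [-17.9, 12.1, 0.4]
[0.0, -0.0, 0.0] [-17.9, 12.1, 0.4]
[0.0, -0.0, 0.0] [-17.9, 12.1, 0.4]
```

View pics/w_s.png

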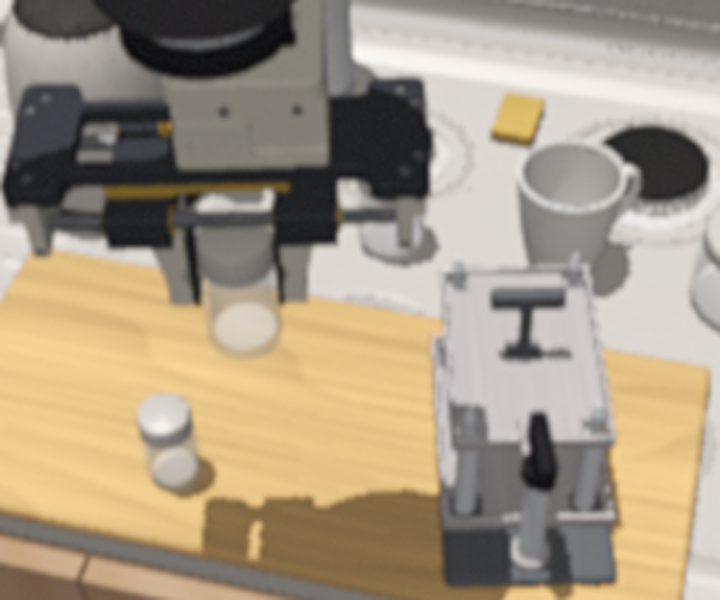

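Emit:
step_arm([
  [0, 0, 0, -12, 8, 0, -1],
  [0, 0, 0, -18, 12, -1, -1],
  [0, 0, 0, -21, 14, -1, -1],
  [0, 0, 0, -21, 14, -1, -1],
  [0, 0, 0, -21, 14, -1, -1],
  [0, 0, 0, -21, 14, -1, -1],
  [0, 0, 0, -18, 12, -1, -1],
  [0, 0, 0, -12, 8, 0, -1],
  [0, 0, 0, -6, 4, 0, -1],
  [0, 0, 0, 0, 0, 0, -1],
])

```text
time_s: 50.85
tcp_pos: [0.5413, 0.1072, 0.2355]
eef_rot: [-178.9, -0.1, 120.8]
contact_force: [-0.4, 1.3, -1.0]
gripper_width: 0.0396
```

```bash
python3 - <<'E'
from h import *
plan([*st(38,0),.2],120.7-360,1)
s=r.capture("scene")[:,:,::-1];crop(s,(300,130,440,270),"pics/x_s.png",4)
E
```

```text
t 50.85 p0 [0.5413 0.1072 0.2355] rot [-1.7887e+02 -9.0000e-02  1.2075e+02] rv [-0.0197 -0.0015  0.001 ] dist mm [ 12.9   0.6 -35.5] w 0.0396
[-0.02, -0.002, 0.001] [-6.2, 12.1, 35.2]
```

View pics/x_s.png

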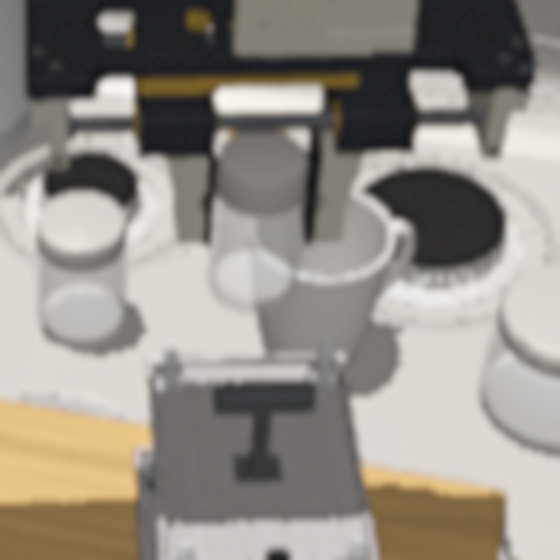

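Emit:
step_arm([
  [-0.01, 0, 0, -3, 6, 0, -1],
  [-0.01, 0, 0, -3, 6, 3, -1],
  [0, 0, 0, 0, 0, 6, -1],
  [0, 0, 0, 0, 0, 6, -1],
  [0, 0, 0, 0, 0, 3, -1],
  [0, 0, 0, 0, 0, 0, -1],
])

```text
time_s: 51.5
tcp_pos: [0.553, 0.1102, 0.2163]
eef_rot: [179.8, -0.1, 120.9]
contact_force: [-0.4, 0.8, -1.7]
gripper_width: 0.0394
```

```bash
python3 - <<'E'
from h import *
plan([*st(38,0),.1425],120.7-360,1)
E
```

```text
t 51.5 p0 [0.553  0.1102 0.2163] rot [ 1.7981e+02 -1.4000e-01  1.2092e+02] rv [ 0.0033 -0.0025  0.0038] dist mm [  1.1  -2.4 -73.8] w 0.0394
[0.003, -0.002, 0.004] [-2.8, -0.5, 73.8]
```

Emit:
step_arm([
  [0.003, -0.002, 0.004, -2.8, 0, 8, -1],
  [0, 0, 0, 0, 0, 12, -1],
  [0, 0, 0, 0, 0, 12, -1],
  [0, 0, 0, 0, 0, 10, -1],
  [0, 0, 0, 0, 0, 6, -1],
  [0, 0, 0, 0, 0, 3, -1],
  [0, 0, 0, 0, 0, 0, -1],
])

```text
time_s: 52.2
tcp_pos: [0.5539, 0.1073, 0.1596]
eef_rot: [-179.9, -0.0, 120.7]
contact_force: [-0.5, -0.1, 0.3]
gripper_width: 0.0397
```

```bash
python3 - <<'E'
from h import *
plan([*st(38,0),.1425],120.7-360,1)
s=r.capture("scene")[:,:,::-1];crop(s,(300,150,440,270),"pics/x2_s.png",5)
E
```

```text
t 52.2 p0 [0.5539 0.1073 0.1596] rot [-1.7988e+02 -2.0000e-02  1.2066e+02] rv [-0.002  -0.0004 -0.0007] dist mm [  0.3   0.5 -17.1] w 0.0397
[-0.002, -0.0, -0.001] [0.3, 0.6, 17.1]
```

View pics/x2_s.png

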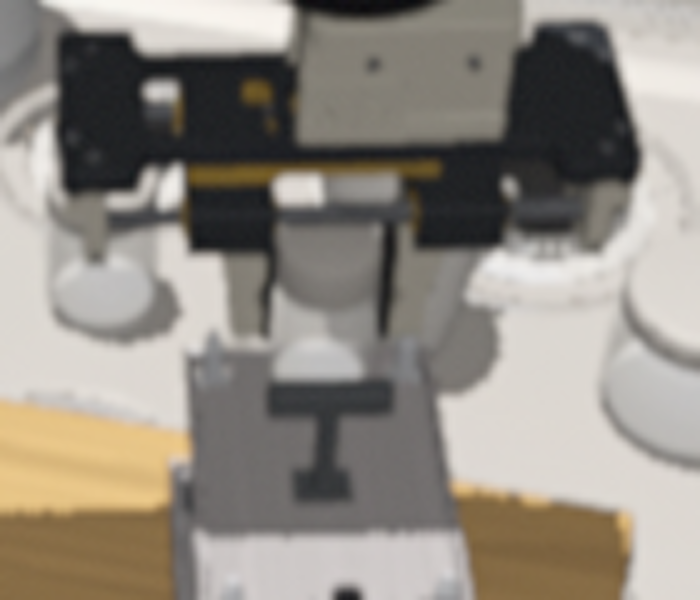

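Salt held behind the T bar, in line. Descend ~16 mm.

Emit:
step_arm([
  [-0.002, 0, 0, 0, 0.6, 5, -1],
  [0, 0, 0, 0, 0, 5, -1],
  [0, 0, 0, 0, 0, 3, -1],
  [0, 0, 0, 0, 0, 1, -1],
  [0, 0, 0, 0, 0, 0, -1],
])

```text
time_s: 52.75
tcp_pos: [0.5554, 0.1081, 0.146]
eef_rot: [179.8, -0.0, 120.7]
contact_force: [0.4, -0.0, -0.7]
gripper_width: 0.0396
```

Emit:
step_arm([
  [0.002, 0, 0, 0, -1.5, 1.5, -1],
  [0, 0, 0, 0, 0, 1.5, -1],
  [0, 0, 0, 0, 0, 0.5, -1],
  [0, 0, 0, 0, 0, 0, -1],
])

```text
time_s: 53.15
tcp_pos: [0.5541, 0.1073, 0.1425]
eef_rot: [179.9, -0.0, 120.7]
contact_force: [0.1, -0.4, -2.2]
gripper_width: 0.0395
```

Emit:
step_arm([
  [0, 0, 0, 0, 0, 1, -1],
  [0, 0, 0, 0, 0, 0.5, -1],
])

```text
time_s: 53.35
tcp_pos: [0.5543, 0.1073, 0.1413]
eef_rot: [179.9, 0.0, 120.7]
contact_force: [-0.9, -1.0, 2.5]
gripper_width: 0.0392
```

Touchdown (about +3.5 N). Release and rise.

Emit:
step_arm([
  [0, 0, 0, 0, 0, 0, 0],
  [0, 0, 0, 0, 0, 0, 0.2],
  [0, 0, 0, 0, 0, 0, 0.3],
  [0, 0, 0, 0, 0, 0, 0.3],
  [0, 0, 0, 0, 0, -5, 0.3],
  [0, 0, 0, 0, 0, -12, 0.3],
  [0, 0, 0, 0, 0, -25, 0.3],
  [0, 0, 0, 0, 0, -35, 0.3],
  [0, 0, 0, 0, 0, -30, 0.3],
  [0, 0, 0, 0, 0, -10, 0.3],
])

```text
time_s: 54.35
tcp_pos: [0.5537, 0.1066, 0.2652]
eef_rot: [180.0, 0.1, 120.7]
contact_force: [-0.2, 0.3, 0.2]
gripper_width: 0.0566
```

```bash
python3 - <<'E'
from h import *
s=r.capture("scene")[:,:,::-1];crop(s,(190,170,430,330),"pics/y_s.png",3.3)
print(ray("scene",190+182/3.3,190+258/3.3,.086))
plan([.384,.270,.24],120.7-360,10)
E
```

```text
[0.38523606 0.26944775 0.086     ]
t 54.4 p0 [0.554  0.1067 0.2659] rot [1.7992e+02 7.0000e-02 1.2070e+02] rv [ 0.0014  0.0012 -0.0001] dist mm [-170.   163.3  -25.9] w 0.0569
[0.0, 0.0, -0.0] [22.7, -6.3, 2.6]
[0.0, 0.0, -0.0] [22.7, -6.3, 2.6]
[0.0, 0.0, -0.0] [22.7, -6.3, 2.6]
[0.0, 0.0, -0.0] [22.7, -6.3, 2.6]
[0.0, 0.0, -0.0] [22.7, -6.3, 2.6]
[0.0, 0.0, -0.0] [22.7, -6.3, 2.6]
[0.0, 0.0, -0.0] [22.7, -6.3, 2.6]
[0.0, 0.0, -0.0] [22.7, -6.3, 2.6]
[0.0, 0.0, -0.0] [22.7, -6.3, 2.6]
[0.0, 0.0, -0.0] [22.7, -6.3, 2.6]
```

View pics/y_s.png

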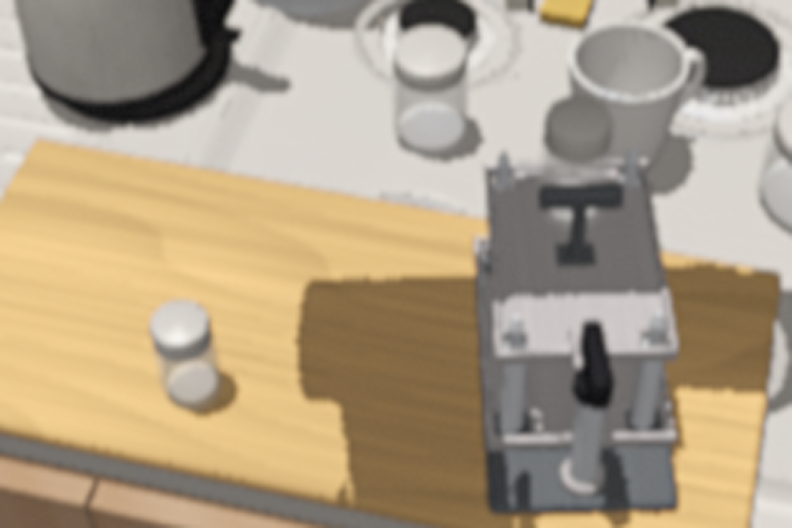

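Emit:
step_arm([
  [0, 0, 0, 14, -4, 0, 0.3],
  [0, 0, 0, 22, -6, 0, 0.3],
  [0, 0, 0, 27, -7, 0, 0.3],
  [0, 0, 0, 28, -8, 0, 0.3],
  [0, 0, 0, 28, -8, 0, 0.3],
  [0, 0, 0, 28, -8, 0, 0.3],
  [0, 0, 0, 26, -7, 0, 0.3],
  [0, 0, 0, 20, -6, 0, 0.3],
  [0, 0, 0, 10, -3, 0, 0.3],
  [0, 0, 0, 3, -1, 0, 0.3],
])

```text
time_s: 55.4
tcp_pos: [0.3865, 0.2585, 0.2605]
eef_rot: [-179.6, 0.0, 120.6]
contact_force: [0.4, 0.5, -1.1]
gripper_width: 0.057
```

```bash
python3 - <<'E'
from h import *
plan([.384,.270,.16],120.7-360,1)
E
```

```text
t 55.4 p0 [0.3865 0.2585 0.2605] rot [-1.7961e+02  5.0000e-02  1.2055e+02] rv [-0.0068  0.0008 -0.0026] dist mm [  -2.5   11.5 -100.5] w 0.057
[-0.007, 0.001, -0.003] [11.2, 4.4, 100.5]
```

Emit:
step_arm([
  [-0.006, 0, -0.002, 6, 2, 12, 0.3],
  [0, 0, 0, 5, 2, 18, 0.3],
  [0, 0, 0, 0, 0, 22, 0.3],
  [0, 0, 0, 0, 0, 22, 0.3],
  [0, 0, 0, 0, 0, 15, 0.3],
  [0, 0, 0, 0, 0, 8, 0.3],
  [0, 0, 0, 0, 0, 3, 0.3],
  [0, 0, 0, 0, 0, 0, 0.3],
])

```text
time_s: 56.2
tcp_pos: [0.3853, 0.268, 0.1563]
eef_rot: [-179.9, 0.1, 120.6]
contact_force: [0.9, -0.5, -0.6]
gripper_width: 0.0569
```

```bash
python3 - <<'E'
from h import *
plan([.384,.270,.1],120.7-360,1)
E
```

```text
t 56.2 p0 [0.3853 0.268  0.1563] rot [-1.7991e+02  1.3000e-01  1.2059e+02] rv [-0.0016  0.0022 -0.0019] dist mm [ -1.3   2.  -56.3] w 0.0569
[-0.002, 0.002, -0.002] [2.5, -0.0, 56.3]
```

Emit:
step_arm([
  [0, 0.002, -0.002, 2.4, 0, 8, 0.3],
  [0, 0, 0, 0, 0, 12, 0.3],
  [0, 0, 0, 0, 0, 12, 0.3],
  [0, 0, 0, 0, 0, 6, 0.3],
  [0, 0, 0, 0, 0, 3, 0.3],
  [0, 0, 0, 0, 0, 0, 0.3],
])

```text
time_s: 56.8
tcp_pos: [0.3856, 0.2724, 0.116]
eef_rot: [179.7, -0.2, 120.7]
contact_force: [-0.4, 0.1, -0.4]
gripper_width: 0.0572
```

```bash
python3 - <<'E'
from h import *
plan([.384,.270,.047],120.7-360,1)
s=r.capture("scene")[:,:,::-1];crop(s,(180,180,300,310),"pics/z_s.png",5)
E
```

```text
t 56.8 p0 [0.3856 0.2724 0.116 ] rot [ 1.7974e+02 -1.6000e-01  1.2073e+02] rv [ 0.0045 -0.0028  0.0006] dist mm [ -1.6  -2.4 -69. ] w 0.0572
[0.004, -0.003, 0.001] [-1.4, -2.9, 68.9]
```

View pics/z_s.png

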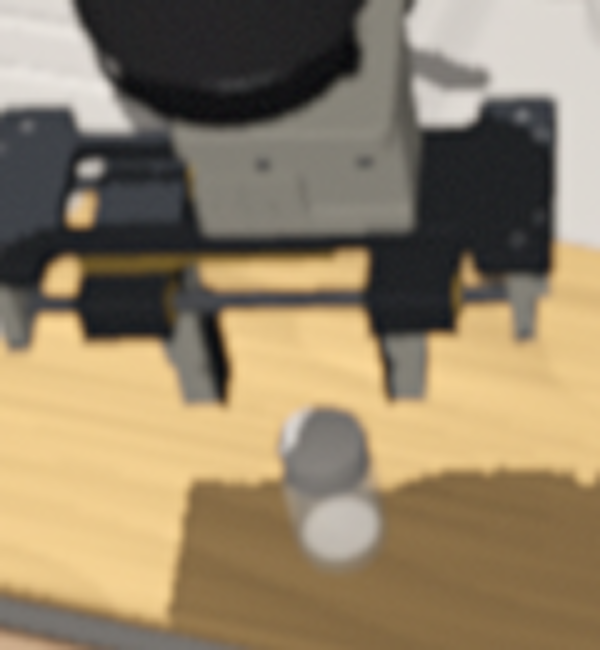

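Emit:
step_arm([
  [0.004, -0.003, 0, -2, -2.5, 12, 0.3],
  [0, 0, 0, 0, 0, 14, 0.3],
  [0, 0, 0, 0, 0, 12, 0.3],
  [0, 0, 0, 0, 0, 8, 0.3],
  [0, 0, 0, 0, 0, 3, 0.3],
  [0, 0, 0, 0, 0, 0, 0.3],
])

```text
time_s: 57.45
tcp_pos: [0.385, 0.2699, 0.065]
eef_rot: [179.8, -0.0, 120.7]
contact_force: [-0.4, -0.5, -0.1]
gripper_width: 0.0571
```

```bash
python3 - <<'E'
from h import *
plan([.384,.270,.047],120.7-360,1)
s=r.capture("scene")[:,:,::-1];crop(s,(180,190,300,310),"pics/z2_s.png",5)
E
```

```text
t 57.45 p0 [0.385  0.2699 0.065 ] rot [ 1.7983e+02 -4.0000e-02  1.2074e+02] rv [ 0.003  -0.0008  0.0007] dist mm [ -1.    0.1 -18. ] w 0.0571
[0.003, -0.001, 0.001] [0.6, -0.9, 18.0]
```

View pics/z2_s.png

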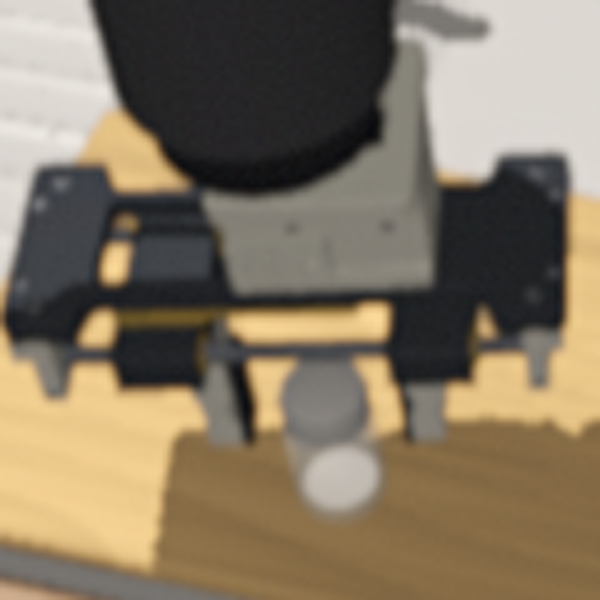

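Emit:
step_arm([
  [0.003, 0, 0, 0, -0.9, 7, 0.3],
  [0, 0, 0, 0, 0, 7, 0.3],
  [0, 0, 0, 0, 0, 3, 0.3],
  [0, 0, 0, 0, 0, 0, 0],
  [0, 0, 0, 0, 0, 0, -0.3],
  [0, 0, 0, 0, 0, 0, -0.7],
  [0, 0, 0, 0, 0, 0, -1],
  [0, 0, 0, 0, 0, 0, -1],
  [0, 0, 0, 0, 0, 0, -1],
], squeeze=25)

```text
time_s: 58.4
tcp_pos: [0.3848, 0.2704, 0.0481]
eef_rot: [179.9, -0.1, 120.8]
contact_force: [0.2, -0.4, -0.6]
gripper_width: 0.0354
```

Emit:
step_arm([
  [0, 0, 0, 0, 0, -4, -1],
  [0, 0, 0, 0, 0, -12, -1],
  [0, 0, 0, 0, 0, -22, -1],
  [0, 0, 0, 0, 0, -30, -1],
  [0, 0, 0, 0, 0, -35, -1],
  [0, 0, 0, 0, 0, -35, -1],
  [0, 0, 0, 0, 0, -30, -1],
  [0, 0, 0, 0, 0, -18, -1],
  [0, 0, 0, 0, 0, -8, -1],
  [0, 0, 0, 0, 0, 0, -1],
])

```text
time_s: 59.4
tcp_pos: [0.3837, 0.268, 0.2518]
eef_rot: [179.9, -0.1, 120.7]
contact_force: [0.1, 0.8, -0.6]
gripper_width: 0.0356
```

```bash
python3 - <<'E'
from h import *
s=r.capture("scene")[:,:,::-1];crop(s,(190,110,430,310),"pics/aa_s.png",3)
plan([*st(-36,0),.245],120.7-360,9)
E
```

```text
t 59.45 p0 [0.3834 0.2677 0.251 ] rot [ 1.7999e+02 -7.0000e-02  1.2072e+02] rv [ 0.0002 -0.0012  0.0003] dist mm [ 107.1 -197.7   -6. ] w 0.0352
[0.0, -0.0, 0.0] [-25.0, -1.0, 0.6]
[0.0, -0.0, 0.0] [-25.0, -1.0, 0.6]
[0.0, -0.0, 0.0] [-25.0, -1.0, 0.6]
[0.0, -0.0, 0.0] [-25.0, -1.0, 0.6]
[0.0, -0.0, 0.0] [-25.0, -1.0, 0.7]
[0.0, -0.0, 0.0] [-25.0, -1.0, 0.7]
[0.0, -0.0, 0.0] [-25.0, -1.0, 0.7]
[0.0, -0.0, 0.0] [-25.0, -1.0, 0.7]
[0.0, -0.0, 0.0] [-25.0, -1.0, 0.7]
```

View pics/aa_s.png

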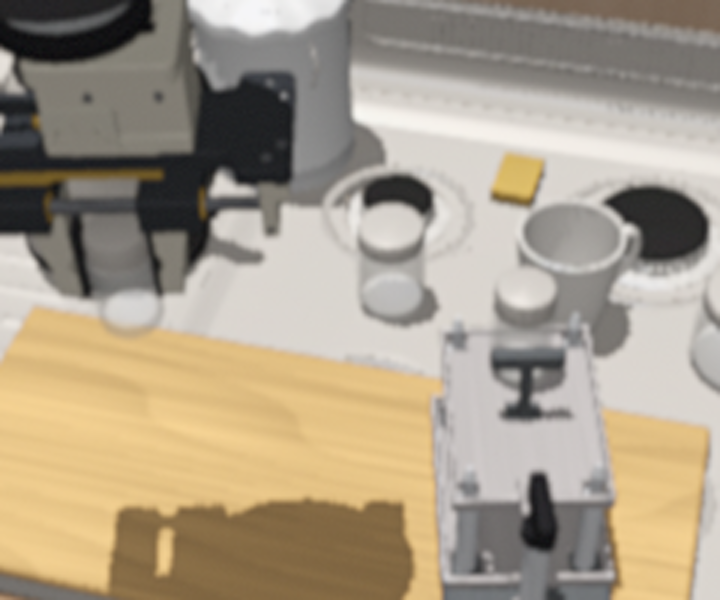

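Emit:
step_arm([
  [0, 0, 0, -14, 0, 0, -1],
  [0, 0, 0, -24, -1, -1, -1],
  [0, 0, 0, -29, -1, -1, -1],
  [0, 0, 0, -30, -1, -1, -1],
  [0, 0, 0, -30, -1, -1, -1],
  [0, 0, 0, -29, -1, -1, -1],
  [0, 0, 0, -25, -1, 0, -1],
  [0, 0, 0, -17, -1, 0, -1],
  [0, 0, 0, -9, 0, 0, -1],
  [0, 0, 0, 0, 0, 0, -1],
])

```text
time_s: 60.45
tcp_pos: [0.4822, 0.0709, 0.2419]
eef_rot: [-178.6, 0.0, 120.8]
contact_force: [-0.5, -0.3, 0.5]
gripper_width: 0.0352
```

```bash
python3 - <<'E'
from h import *
plan([*st(-36,0),.2],120.7-360,1)
E
```

```text
t 60.45 p0 [0.4822 0.0709 0.2419] rot [-1.7859e+02  3.0000e-02  1.2076e+02] rv [-0.0247  0.0005  0.0011] dist mm [  8.3  -0.9 -41.9] w 0.0352
[-0.025, 0.001, 0.001] [-5.0, 7.8, 41.7]
```

Emit:
step_arm([
  [-0.012, 0, 0, -2.5, 4, 0, -1],
  [-0.012, 0, 0, -2.5, 3.5, 3, -1],
  [0, 0, 0, 0, 0, 6, -1],
  [0, 0, 0, 0, 0, 5, -1],
  [0, 0, 0, 0, 0, 2, -1],
  [0, 0, 0, 0, 0, 0, -1],
])

```text
time_s: 61.05
tcp_pos: [0.4904, 0.0721, 0.2228]
eef_rot: [-180.0, -0.0, 120.9]
contact_force: [0.2, 0.5, -1.1]
gripper_width: 0.0354
```

```bash
python3 - <<'E'
from h import *
plan([*st(-36,0),.137],120.7-360,1)
s=r.capture("scene")[:,:,::-1];crop(s,(300,150,440,290),"pics/bb_s.png",4)
E
```

```text
t 61.05 p0 [0.4904 0.0721 0.2228] rot [-1.7996e+02 -2.0000e-02  1.2090e+02] rv [-0.0007 -0.0003  0.0035] dist mm [  0.1  -2.  -85.8] w 0.0354
[-0.001, -0.0, 0.004] [-1.8, -0.9, 85.8]
```

View pics/bb_s.png

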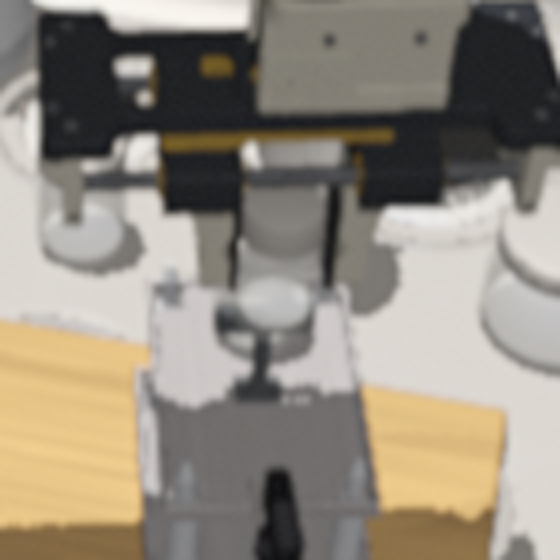

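Emit:
step_arm([
  [0, 0, 0.004, -1.8, -0.9, 8, -1],
  [0, 0, 0, 0, 0, 12, -1],
  [0, 0, 0, 0, 0, 14, -1],
  [0, 0, 0, 0, 0, 12, -1],
  [0, 0, 0, 0, 0, 8, -1],
  [0, 0, 0, 0, 0, 4, -1],
  [0, 0, 0, 0, 0, 0, -1],
])

```text
time_s: 61.8
tcp_pos: [0.4901, 0.0697, 0.1596]
eef_rot: [-179.9, -0.0, 120.6]
contact_force: [-0.2, 0.4, -1.2]
gripper_width: 0.0351
```

```bash
python3 - <<'E'
from h import *
plan([*st(-36,0),.137],120.7-360,1)
s=r.capture("scene")[:,:,::-1];crop(s,(300,150,440,290),"pics/bb2_s.png",4)
E
```

```text
t 61.8 p0 [0.4901 0.0697 0.1596] rot [-1.7994e+02 -3.0000e-02  1.2064e+02] rv [-0.001  -0.0005 -0.0011] dist mm [  0.5   0.3 -22.6] w 0.0351
[-0.001, -0.001, -0.001] [0.0, 0.6, 22.6]
```

View pics/bb2_s.png

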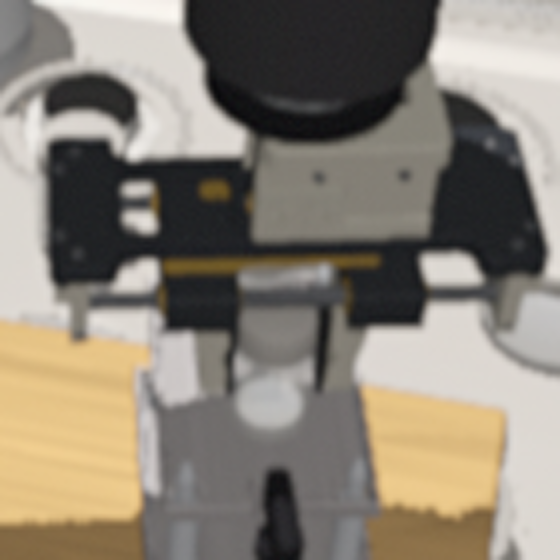

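Emit:
step_arm([
  [0, 0, 0, 0, 0.6, 6, -1],
  [0, 0, 0, 0, 0, 6, -1],
  [0, 0, 0, 0, 0, 5, -1],
  [0, 0, 0, 0, 0, 3, -1],
  [0, 0, 0, 0, 0, 0, -1],
])

```text
time_s: 62.35
tcp_pos: [0.4917, 0.0705, 0.1394]
eef_rot: [179.9, -0.0, 120.7]
contact_force: [-0.2, 0.7, -0.5]
gripper_width: 0.0358
```

Emit:
step_arm([
  [0, 0, 0, 0, -1, 1.5, -1],
  [0, 0, 0, 0, 0, 1.5, -1],
  [0, 0, 0, 0, 0, 0, -1],
])

```text
time_s: 62.65
tcp_pos: [0.4909, 0.07, 0.1364]
eef_rot: [179.9, -0.0, 120.7]
contact_force: [-0.5, -0.1, -0.7]
gripper_width: 0.0355
```

Emit:
step_arm([
  [0, 0, 0, 0, 0, 1, -1],
  [0, 0, 0, 0, 0, 0.5, -1],
])

```text
time_s: 62.85
tcp_pos: [0.4911, 0.0701, 0.1351]
eef_rot: [179.8, -0.0, 120.7]
contact_force: [-0.7, 0.0, -1.9]
gripper_width: 0.0357
```

Emit:
step_arm([
  [0, 0, 0, 0, 0, 1, -1],
  [0, 0, 0, 0, 0, 0, -1],
])

```text
time_s: 63.05
tcp_pos: [0.4912, 0.0701, 0.1344]
eef_rot: [179.8, 0.0, 120.7]
contact_force: [-0.4, 1.0, 0.1]
gripper_width: 0.0355
```

Emit:
step_arm([
  [0, 0, 0, 0, 0, 1, -1],
  [0, 0, 0, 0, 0, 0.5, -1],
])

```text
time_s: 63.25
tcp_pos: [0.4913, 0.0701, 0.1338]
eef_rot: [179.8, 0.0, 120.7]
contact_force: [-3.1, 0.5, 6.3]
gripper_width: 0.0355
```

```bash
python3 - <<'E'
from h import *
print(r.get_state()["contact_force"])
s=r.capture("scene")[:,:,::-1];crop(s,(310,190,410,290),"pics/bb3_s.png",6)
for z in (.110,.115): print((proj("scene",[*st(-36,0),z])-[310,190])*6,(proj("scene",[*st(-54,0),z])-[310,190])*6)
E
```

```text
[-3.11880982  0.53225034  6.25273467]
[336.27483574 433.16834883] [341.62557214 479.64158006]
[337.38042449 422.78145405] [342.77150462 469.31099517]
```

View pics/bb3_s.png

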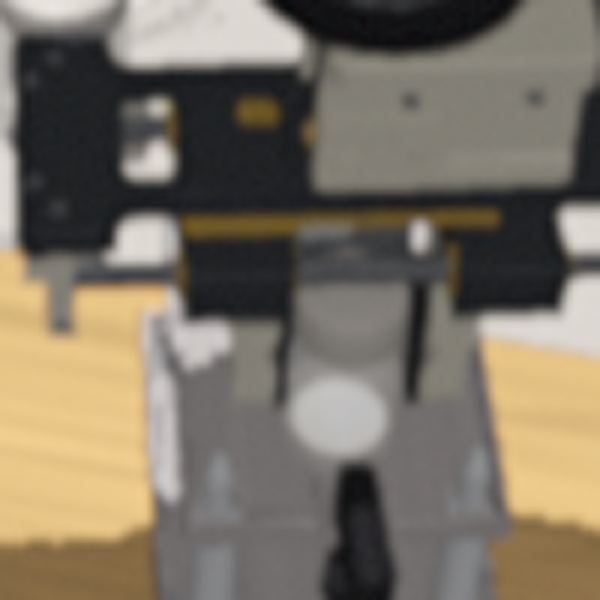

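Contact confirmed (+6 N). Release and rise.

Emit:
step_arm([
  [0, 0, 0, 0, 0, 0, -0.1],
  [0, 0, 0, 0, 0, 0, 0.1],
  [0, 0, 0, 0, 0, 0, 0.2],
  [0, 0, 0, 0, 0, 0, 0.2],
  [0, 0, 0, 0, 0, -5, 0.2],
  [0, 0, 0, 0, 0, -12, 0.2],
  [0, 0, 0, 0, 0, -25, 0.2],
  [0, 0, 0, 0, 0, -35, 0.2],
  [0, 0, 0, 0, 0, -35, 0.2],
  [0, 0, 0, 0, 0, -20, 0.2],
])

```text
time_s: 64.3
tcp_pos: [0.4895, 0.0689, 0.2714]
eef_rot: [-179.9, 0.0, 120.7]
contact_force: [0.2, -0.5, 0.2]
gripper_width: 0.0527
```

Emit:
step_arm([
  [0, 0, 0, 10, 0, -10, 0.2],
  [0, 0, 0, 22, 0, -5, 0.2],
  [0, 0, 0, 30, 0, 0, 0.2],
  [0, 0, 0, 32, 0, 0, 0.2],
  [0, 0, 0, 32, 0, 0, 0.2],
  [0, 0, 0, 32, 0, 0, 0.2],
  [0, 0, 0, 32, 0, 0, 0.2],
  [0, 0, 0, 25, 0, 0, 0.2],
  [0, 0, 0, 12, 0, 0, 0.2],
  [0, 0, 0, 0, 0, 0, 0.2],
])

```text
time_s: 65.3
tcp_pos: [0.3666, 0.2729, 0.2938]
eef_rot: [179.6, -0.0, 120.5]
contact_force: [-0.4, 0.2, -0.5]
gripper_width: 0.0524
```

```bash
python3 - <<'E'
from h import *
s=r.capture("scene")[:,:,::-1];crop(s,(290,170,450,320),"pics/cc_s.png",4)
t=r.capture("top")[:,:,::-1];crop(t,(290,160,470,310),"pics/cc_t.png",4);cv2.imwrite("pics/cc_tf.png",t)
E
```

```text
(no output)
```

View pics/cc_s.png

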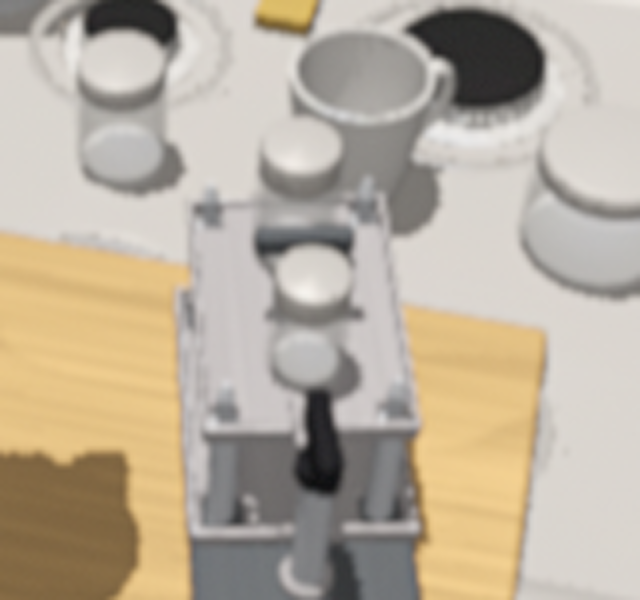

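View pics/cc_t.png

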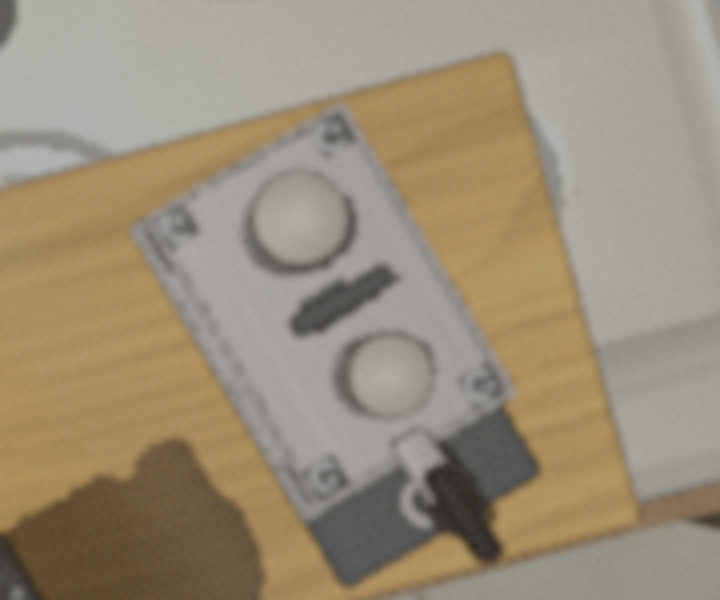

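```bash
python3 - <<'E'
from h import *
P=lambda x,y,z:((proj("top",[*st(x,y),z])-[290,160])*4).round()
print("lug tip",P(-62,8,.123),P(-62,-8,.123),"tray end",P(-72,49,.114),P(-72,-49,.114),"far",P(72,49,.114),P(72,-49,.114))
for q in [(300,510),(512,390),(135,228),(345,103)]:
    p=ray("top",290+q[0]/4,160+q[1]/4,.114)[:2]-ST; a=np.radians(YAW); print(p@[np.cos(a),np.sin(a)],p@[-np.sin(a),np.cos(a)])
t=cv2.imread("pics/cc_tf.png");crop(t,(370,240,430,300),"pics/dd.png",10)
E
```

```text
lug tip [392. 443.] [425. 423.] tray end [317. 513.] [517. 393.] far [142. 219.] [341. 100.]
-0.06729950192059413 0.05465518872017276
-0.06966823839058155 -0.04773158929172733
0.07003234173159602 0.05349685682065604
0.07014604164421258 -0.049917639727750415
```

View pics/dd.png

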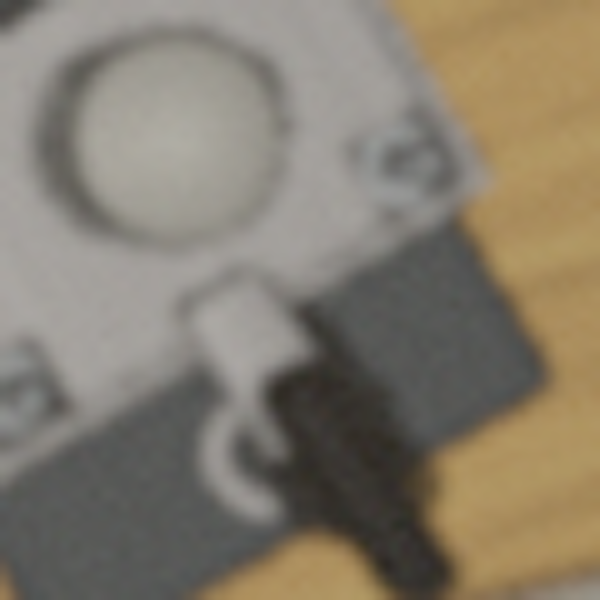

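```bash
python3 -c "
from plant import r
s=r.get_state();print(s['time_s'],s['contact_force'],s['tcp_pos']);print(r.close_job())"
```

```text
65.4 [ 0.10723206 -0.14882542 -0.01593882] [0.36727462 0.27173398 0.29377354]
the job is handed in; nothing more can be done
None
```

I set up the stand in the order asked and handed the job in at 65.4 s of the 210 s allowed, with the gripper clear of everything.

1. **Clamp aside:** I turned the clamp aside to about 0.04 rad.
2. **Lower tray:** I lowered it over the posts onto the foot plate. The one glass in the scene stands on it at about stand x = +36 mm.
3. **Upper tray:** I lowered it onto the post shoulders. Contact came at the expected height.
4. **Clamp back:** I turned the clamp back to about 1.53 rad.
5. **Shakers:** The salt stands at about stand x = +38 mm and the pepper at about -36 mm on the upper tray.

**Final checks:**
- The last pictures show both shakers upright, the upper tray level with its posts through the holes, and the lug over its end.
- Its corners measured 2 to 6 mm from nominal, read by eye from the pictures.
- The mug and the jars behind the board look untouched.
- I saw no knocked tray and no slackened grip.

**Not fully confirmed:**
- **Hard contact:** While seating the lower tray, one press reached about 38 N upward and 17 N sideways at the wrist. I backed off at once and then seated it gently.
- **Glass out of sight:** It was standing upright when I released it and before the upper tray went on. The upper tray hid it from view after that.

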